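Rebuild a plate sampler and tare it on the bench scale

ROBOT

A 7-joint arm with a two-finger parallel gripper is mounted at the origin on the work surface. World frame = base frame: x ahead of the robot, y to its left, z up, the work surface at z = 0. Lengths are in m, angles in rad, forces in N, time in s.
With the tool pointing down it reaches from about 0.4 to 0.925 m from the base axis. Payload 4.1 kg.
Tool frame: the origin (TCP) lies midway between the tips of the shut fingers; the grasp point (between the pads) lies 19 mm behind it; x points along the fingers, y is the direction in which the jaws open and shut, and the axes are right-handed (so a half turn about x gives the same grasp; the last joint's range is limited). The gripper opens to 85 mm and grips with 20 to 120 N. Pads are 22 mm wide; open, the fingers measure 114 mm over their backs; the gripper's body (76 mm by 85 mm) begins 54 mm behind the grasp point. The pads swing forward as they close: fully open they stand 13 mm farther back than shut.
Start: joints at [-1.321, 0.398, 0.045, 1.537, -0.019, 1.207, -0.051], TCP at [0.222, 0.611, 0.231] pointing down, gripper open.
Joint ranges: [-2.82, 2.82], [-0.49, 2.23], [-1.37, 1.46], [0, 2.46], [-1.36, 4.5], [0.23, 2], [-2.94, 2.94]. Speed limits (rad/s): [2.57, 2.57, 3.14, 3.14, 3.14, 3.14, 3.14].

INTERFACE

Orientations are given as a 3x3 rotation matrix whose columns are the frame's x, y, z axes.
In Python, from workcell import r, vision, job_done gives the robot as it stands.
- The arm moves only by the tool servo_tool, never from a script. Its argument "deltas" is a list of rows, each a list of 3 entries, a list of its own where there are three numbers: the gripper's target within -1 to 1 (shut at 1, half-way at 0, fully open at -1), then the shift along the tool's x, y, z in cm, then the turn about the tool's x in rad. In form: [[hand, [dx, dy, dz], spin], ...]. A call has exactly 5 rows; each row shifts and turns the commanded pose from where the row before left it, along the tool's axes as they then stand; what a row does not reach is not made up. A row lasts 1/10 s, in which the tool goes at most 50 mm and 8.59 degrees, less where a joint would pass 70% of its speed; a pose out of reach is approached as far as the arm can. A call with a gripper value outside its range is refused whole. The fingers move at their own pace and stop on an object; "newtons" is the grip in N (left out, the last holds). Time passes only in rows, so rows that do not move let the fingers close, or fill a call up. It gives the time, the measured TCP pose, the force and the opening at its end, in the units of the state.
- r.get_obs(): the state, without advancing time (a new reading comes with each control period).
- vision.capture(name): name is "side" or "top" or "wrist"; returns (picture, depth): 480x640x3 uint8, red, green, blue; 480x640 float32, m along the optical axis (not along the pixel's ray), 0 where there is no reading.
- vision.camera_info(name): a dict with "K" (3x3 intrinsics, pixels), "R" (3x3) and "t" (3): a world point X has camera coordinates R X + t; the wrist camera has in their place "mount" (4x4, takes a point from camera to tool coordinates, whose origin is the TCP and whose axes are the tool frame's). Camera axes: x right, y down, z forward; pixel columns grow to the right and rows downward; lengths in m; the calibration is good to about 2 mm. The wrist camera is an equidistant fisheye: a pixel r from the principal point sees the ray r / f radians off the axis. A picture is of the moment at which its call begins: read the wrist's pose just before it. camera_info takes no time and is no camera call.
- job_done(): hands the job in, once; it reports no verdict.
The state is a dict: "clock": time; "qpos": joint angles; "dq": joint speeds; "joint_efforts": joint torques, N m; "position": TCP position; "orientation": TCP orientation; "force": force on the tool from outside, world axes, zero at the start; "ft_torque": the same for the moment, N m; "opening": finger opening in m.
Only numpy, scipy, OpenCV 4.12 (cv2) and the standard library are available. Lean on these libraries where they do the work, as an engineer would, in place of code of your own. Each camera call takes 0.05 s, during which the arm holds its last target.

TASK

Rebuild the cleaned water plate sampler on its upright threaded rod: slide on every blue spacer that is there, then one brown plate, the white spacer, the other brown plate and last the black nut, each resting on the one below. Set the finished sampler upright on the scale's round platform, gently, so that the platform never bottoms, then turn the dial until its black zero mark meets the red pointer, so that later growth can be weighed directly. Leave the reagent bottle, vial rack and calculator where they are.

Things in the scene. Friction and masses are not known exactly. Their poses are not given: they have to be found in the camera images.
- sampler: the sampler's foot with its rod, one loose piece, about 0.3 kg: a bright steel disc 70 mm across and 6 mm thick; from its centre a threaded steel rod 10 mm thick (top 6 mm tapered) rises to 94 mm above the disc's underside. Stands empty on the bench at the start. Lift it by the bare rod above the nut (30 mm or more). Origin: centre of the disc's underside; z up the rod.
- blue1: a blue plastic spacer ring, 30 mm across, 15 mm bore, 6 mm thick, 11 g, lying flat on the pale mat (3 mm thick). Slides freely down the rod. Two to four blue spacers are there in a run; the absent ones read None from the start. Origin: centre of its underside, z its axis.
- blue2: a second blue spacer, the same as blue1 (may be absent)
- blue3: a third blue spacer, the same as blue1 (may be absent)
- blue4: a fourth blue spacer, the same as blue1 (may be absent)
- white: the white plastic spacer ring, always there: 30 mm across, 15 mm bore, 12 mm thick, 15 g, lying flat on the mat. Origin: centre of its underside.
- plate1: a dark brown hardboard plate: a round disc 64 mm across and 5 mm thick with a 15 mm central hole, 30 g, lying flat on the mat. Always there. Origin: centre of its underside.
- plate2: the other brown plate, the same as plate1; the two may be used in either order
- nut: the black knurled slide-on nut that closes the stack: a ring 34 mm across, 15 mm bore, 12 mm high, 30 g, with a brass rim on top; it is pushed straight on, not screwed. Lies flat on the mat. Origin: centre of its underside.
- pan_top (a point): centre of the top face of the scale's round steel platform, 130 mm across, 70 mm above the bench when empty. The platform sinks on a spring, about 1 mm per newton (10 mm at most, where it bottoms). The scale is a white housing 160 by 270 mm and 50 mm high, fixed to the bench, with the platform and the dial 140 mm apart along its length.
- pan (a joint): how far the platform has sunk, in m: 0 empty, 0.010 bottomed
- dial_mark (a point): outer end of the black zero mark on the round white tare dial (92 mm across, face up, at the other end of the scale from the platform), 48 mm from the dial's axis
- dial_grip (a point): point on the dial's upright axis inside its blue grip bar, 10 mm below the bar's top: the bar is 42 mm long, 14 mm wide and 24 mm high, stands on the dial's face and lies along the line from the axis to the zero mark. The bar's top is 82 mm above the bench.
- dial (a joint): angle of the tare dial in rad, growing clockwise seen from above. Turn it by the bar; it stays where it is left (friction about 0.05 N m) and turns from -3 to 4 rad
- pointer_tip (a point): inner end of the red pointer, which runs round just outside the dial's edge, 48 mm from the same axis
- pointer (a joint): angle of the red pointer in rad, growing clockwise seen from above, from the same direction as dial (the mark meets the pointer when the two are equal). 0 with the platform empty; about 3 rad for each kg on it, so 1.0 to 1.8 under the finished sampler
- reagent: bystander: a small amber reagent bottle, 32 mm across and 62 mm high, loose on the bench
- vial_rack: bystander: a grey vial rack 55 by 200 mm with four capped vials, 66 mm high, loose
- calculator: bystander: a black pocket calculator 125 by 75 by 13 mm, loose
There are look-alikes about, which are no part of the job. What is shaped like the blue3 but turquoise is not meant.

How it is judged:
On the way, in this order (a step that is already met when the one before it is completed fails the run):
1. every blue spacer lies on the rod, at the bottom (horizontal distance between each of blue1, blue2, blue3, blue4 and sampler below 0.006 m and z of blue1 in the frame of sampler between 0.003 and 0.0258 m and z of blue2 in the frame of sampler between 0.003 and 0.0258 m and z of blue3 in the frame of sampler between 0.003 and 0.0258 m and z of blue4 in the frame of sampler between 0.003 and 0.0258 m), for 0.2 s.
2. a brown plate lies on the blue spacers (all of step 1 and ((horizontal distance between plate1 and sampler below 0.006 m and z of plate1 in the frame of sampler between 0.014 and 0.0335 m and z of plate1 in the frame of blue1 between 0.0045 and 0.0258 m and z of plate1 in the frame of blue2 between 0.0045 and 0.0258 m and z of plate1 in the frame of blue3 between 0.0045 and 0.0258 m and z of plate1 in the frame of blue4 between 0.0045 and 0.0258 m) or (horizontal distance between plate2 and sampler below 0.006 m and z of plate2 in the frame of sampler between 0.014 and 0.0335 m and z of plate2 in the frame of blue1 between 0.0045 and 0.0258 m and z of plate2 in the frame of blue2 between 0.0045 and 0.0258 m and z of plate2 in the frame of blue3 between 0.0045 and 0.0258 m and z of plate2 in the frame of blue4 between 0.0045 and 0.0258 m))), for 0.2 s.
3. the white spacer lies on that plate (all of step 1 and ((horizontal distance between each of plate1, white and sampler below 0.006 m and z of plate1 in the frame of sampler between 0.014 and 0.0335 m and z of plate1 in the frame of blue1 between 0.0045 and 0.0258 m and z of plate1 in the frame of blue2 between 0.0045 and 0.0258 m and z of plate1 in the frame of blue3 between 0.0045 and 0.0258 m and z of plate1 in the frame of blue4 between 0.0045 and 0.0258 m and z of white in the frame of plate1 between 0.0035 and 0.0072 m) or (horizontal distance between each of plate2, white and sampler below 0.006 m and z of plate2 in the frame of sampler between 0.014 and 0.0335 m and z of plate2 in the frame of blue1 between 0.0045 and 0.0258 m and z of plate2 in the frame of blue2 between 0.0045 and 0.0258 m and z of plate2 in the frame of blue3 between 0.0045 and 0.0258 m and z of plate2 in the frame of blue4 between 0.0045 and 0.0258 m and z of white in the frame of plate2 between 0.0035 and 0.0072 m))), for 0.2 s.
4. the other plate lies on the white spacer (all of step 1 and ((horizontal distance between each of plate1, white, plate2 and sampler below 0.006 m and z of plate1 in the frame of sampler between 0.014 and 0.0335 m and z of plate1 in the frame of blue1 between 0.0045 and 0.0258 m and z of plate1 in the frame of blue2 between 0.0045 and 0.0258 m and z of plate1 in the frame of blue3 between 0.0045 and 0.0258 m and z of plate1 in the frame of blue4 between 0.0045 and 0.0258 m and z of white in the frame of plate1 between 0.0035 and 0.0072 m and z of plate2 in the frame of white between 0.0103 and 0.0143 m) or (horizontal distance between each of plate2, white, plate1 and sampler below 0.006 m and z of plate2 in the frame of sampler between 0.014 and 0.0335 m and z of plate2 in the frame of blue1 between 0.0045 and 0.0258 m and z of plate2 in the frame of blue2 between 0.0045 and 0.0258 m and z of plate2 in the frame of blue3 between 0.0045 and 0.0258 m and z of plate2 in the frame of blue4 between 0.0045 and 0.0258 m and z of white in the frame of plate2 between 0.0035 and 0.0072 m and z of plate1 in the frame of white between 0.0103 and 0.0143 m))), for 0.2 s.
5. the nut closes the stack (all of step 1 and ((horizontal distance between each of plate1, white, plate2, nut and sampler below 0.006 m and z of plate1 in the frame of sampler between 0.014 and 0.0335 m and z of plate1 in the frame of blue1 between 0.0045 and 0.0258 m and z of plate1 in the frame of blue2 between 0.0045 and 0.0258 m and z of plate1 in the frame of blue3 between 0.0045 and 0.0258 m and z of plate1 in the frame of blue4 between 0.0045 and 0.0258 m and z of white in the frame of plate1 between 0.0035 and 0.0072 m and z of plate2 in the frame of white between 0.0103 and 0.0143 m and z of nut in the frame of plate2 between 0.0035 and 0.0072 m) or (horizontal distance between each of plate2, white, plate1, nut and sampler below 0.006 m and z of plate2 in the frame of sampler between 0.014 and 0.0335 m and z of plate2 in the frame of blue1 between 0.0045 and 0.0258 m and z of plate2 in the frame of blue2 between 0.0045 and 0.0258 m and z of plate2 in the frame of blue3 between 0.0045 and 0.0258 m and z of plate2 in the frame of blue4 between 0.0045 and 0.0258 m and z of white in the frame of plate2 between 0.0035 and 0.0072 m and z of plate1 in the frame of white between 0.0103 and 0.0143 m and z of nut in the frame of plate1 between 0.0035 and 0.0072 m))), for 0.2 s.
6. the sampler stands on the platform and the zero mark meets the pointer (all of step 5 and horizontal distance between sampler and pan_top below 0.032 m and z of sampler in the frame of pan_top between -0.003 and 0.003 m and angle between sampler's own z axis and vertical below 0.06 rad and linear speed of sampler below 0.02 m/s and horizontal distance between dial_mark and pointer_tip below 0.0045 m and velocity of joint pointer between -0.05 and 0.05 rad/s and velocity of joint dial between -0.05 and 0.05 rad/s), for 0.2 s.
At the end, for the whole second after the job is handed in: On the rod from the bottom: all blue spacers, a plate, the white spacer, the other plate, the nut, each resting on the one below (within 2 mm). The sampler stands upright, still and wholly on the platform (within 32 mm of its centre), and the zero mark is within 4.5 mm of the pointer (all of step 6); the robot touches nothing.
It fails at once if a bystander (reagent bottle, vial rack or calculator) is moved more than 30 mm (distance of any of reagent, vial_rack, calculator from where it was at the start of the episode above 0.03 m).
It fails at once if the scale's platform is pushed or dropped on so hard that it bottoms (sinks more than 9.5 mm) (value of joint pan above 0.0095 m).
Of blue1, blue2, blue3, blue4 only 2 to 4 are there at a start; the rules pass over those that are not, and their reading is None.
At some moment in a run one of blue1, blue2, blue3, blue4, white, nut, plate1, plate2 may be knocked a few centimetres aside while the robot is not near it.
It also fails if it takes over 210 s, if anything falls off the work surface, if the arm or the gripper's body presses on something with over 40 N, if the wrist force passes 120 N, or if a joint passes its speed limit or range.

## Working session

There is one attempt and no reset: what is moved stays moved. The work goes in short steps, Python scripts to look and compute and a tool call to move; the robot and the scene stay as the last step left them, time stands still between calls to the robot, and variables do not carry over. Pictures are saved under pics/ and viewed, and the job is handed in when it is done.

Besides the shell and the picture viewer there is one more tool, called as name(argument=value, ...) on one line, values as JSON. servo_tool: Moves the arm, as the interface text tells. Its arguments: {"type":"object","properties":{"deltas":{"type":"array","items":{"type":"array"}},"newtons":{"type":"number"}},"required":["deltas"]}

```bash
ls; mkdir -p pics; cat > h.py <<'E'
import numpy as np, cv2
from workcell import r, vision
def snap(name,fn):
    o=r.get_obs(); im,d=vision.capture(name)
    cv2.imwrite('pics/'+fn+'.png',im[:,:,::-1]); np.savez('pics/'+fn+'.npz',im=im,d=d,p=o['position'],R=o['orientation'])
    return im,d,o
E
python3 - <<'E'
from h import *
o=r.get_obs(); print({k:np.round(v,3).tolist() for k,v in o.items()})
for n in ['side','top','wrist']:
    print(n,{k:np.round(v,4).tolist() for k,v in vision.camera_info(n).items() if k!='x'} )
    snap(n,n+'0')
E
```

```text
pics
{'clock': 0.0, 'qpos': [-1.321, 0.399, 0.045, 1.538, -0.019, 1.207, -0.051], 'dq': [0.0, -0.0, 0.001, 0.0, -0.0, 0.001, -0.0], 'joint_efforts': [-0.0, -47.513, 1.365, -25.422, 0.012, 0.009, -0.0], 'position': [0.222, 0.61, 0.23], 'orientation': [[-0.001, 0.342, 0.94], [-0.002, 0.94, -0.342], [-1.0, -0.002, 0.0]], 'force': [0.709, 0.183, 0.717], 'ft_torque': [-0.01, -0.022, 0.044], 'opening': 0.086}
side {'K': [[460.7055, 0.0, 318.1541], [0.0, 460.7055, 238.7278], [0.0, 0.0, 1.0]], 'R': [[0.8003, -0.5996, -0.0105], [-0.4056, -0.5282, -0.746], [0.4417, 0.6012, -0.6659]], 't': [-0.4578, 0.2928, 0.674]}
top {'K': [[440.1121, 0.0, 319.2747], [0.0, 440.1121, 237.7873], [0.0, 0.0, 1.0]], 'R': [[-0.0303, -0.9993, -0.0203], [-0.9836, 0.0334, -0.1771], [0.1776, 0.0146, -0.984]], 't': [0.0072, 0.5853, 0.8532]}
wrist {'K': [[371.6483, 0.0, 323.3267], [0.0, 371.6483, 239.4205], [0.0, 0.0, 1.0]], 'mount': [[-0.0013, -0.2629, 0.9648, -0.1438], [1.0, -0.0009, 0.0011, 0.0009], [0.0005, 0.9648, 0.2629, -0.0669], [0.0, 0.0, 0.0, 1.0]]}
```

View pics/side0.png

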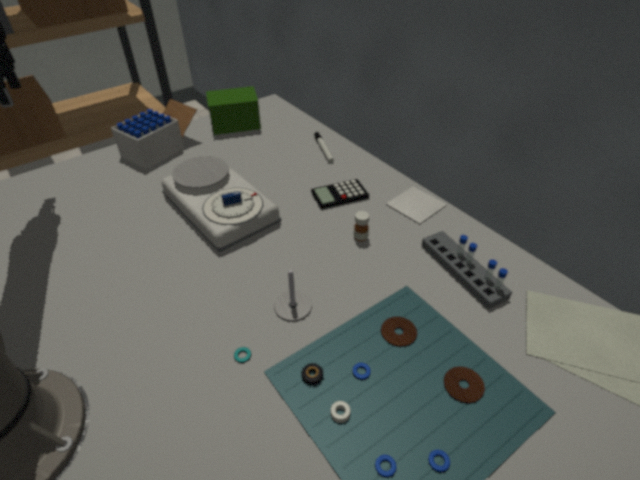

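View pics/top0.png

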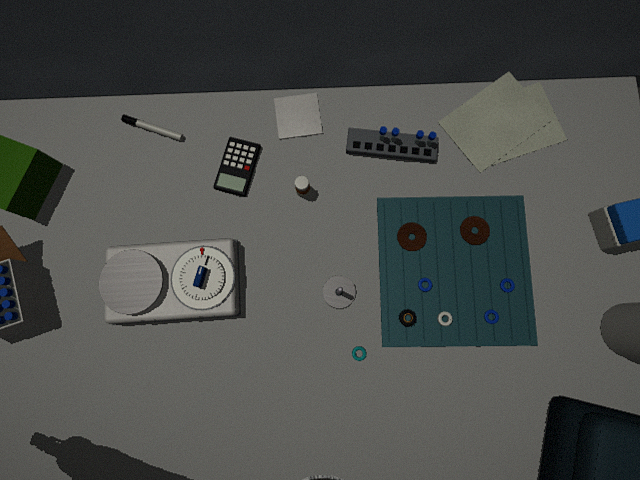

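View pics/wrist0.png

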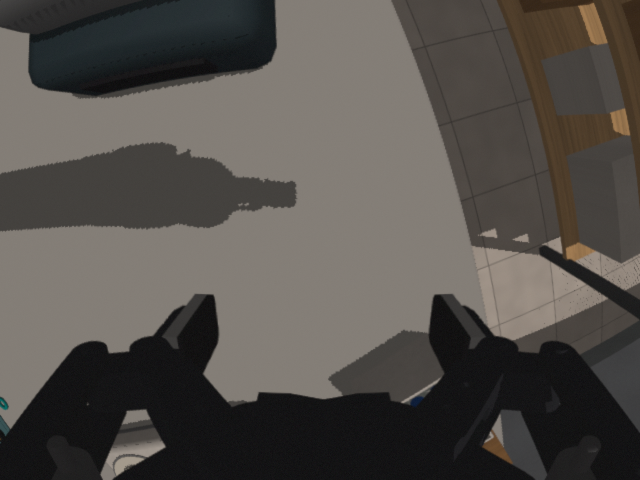

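```bash
cat >> h.py <<'E'
def ray(name,px,o=None):
    c=vision.camera_info(name); px=np.asarray(px,float); K=c['K']
    v=np.array([(px[0]-K[0,2])/K[0,0],(px[1]-K[1,2])/K[1,1]])
    if name=='wrist':
        t=np.hypot(*v); d=np.array([*(v/ max(t,1e-9)*np.sin(t)),np.cos(t)])
        M=c['mount']; p=np.asarray(o['position']); R=np.asarray(o['orientation']).reshape(3,3)
        return p+R@M[:3,3], R@(M[:3,:3]@d)
    d=np.array([v[0],v[1],1.]); d/=np.linalg.norm(d)
    return -c['R'].T@c['t'], c['R'].T@d
def plane(name,px,z,o=None):
    C,d=ray(name,px,o); return C+d*(z-C[2])/d[2]
def tri(rays):
    A=np.zeros((3,3));b=np.zeros(3)
    for C,d in rays:
        P=np.eye(3)-np.outer(d,d);A+=P;b+=P@C
    X=np.linalg.solve(A,b); return X,[np.linalg.norm((np.eye(3)-np.outer(d,d))@(X-C)) for C,d in rays]
def proj(name,X,o=None):
    c=vision.camera_info(name);K=c['K']
    if name=='wrist':
        M=c['mount'];R=np.asarray(o['orientation']).reshape(3,3)
        t=R.T@(np.asarray(X)-o['position']); q=M[:3,:3].T@(t-M[:3,3])
        th=np.arctan2(np.hypot(q[0],q[1]),q[2]); u=q[:2]/np.hypot(q[0],q[1])*th
        return K[0,0]*u[0]+K[0,2],K[1,1]*u[1]+K[1,2]
    q=c['R']@np.asarray(X)+c['t']; return K[0,0]*q[0]/q[2]+K[0,2],K[1,1]*q[1]/q[2]+K[1,2]
def blobs(mask,amin=20):
    n,l,s,c=cv2.connectedComponentsWithStats(mask.astype(np.uint8))
    out=[]
    for i in range(1,n):
        if s[i,4]>=amin:
            cs,_=cv2.findContours((l==i).astype(np.uint8),cv2.RETR_EXTERNAL,cv2.CHAIN_APPROX_NONE)
            cc=max(cs,key=len)
            e=cv2.fitEllipse(cc) if len(cc)>=5 else None
            out.append((s[i,4],c[i],e))
    return out
E
python3 - <<'E'
from h import *
for n in ['top','side']:
    im=np.load(f'pics/{n}0.npz')['im']; h=cv2.cvtColor(im,cv2.COLOR_RGB2HSV); H,S,V=[h[...,i].astype(int) for i in range(3)]
    ms=dict(blue=(H>108)&(H<125)&(S>140)&(V>70),turq=(H>80)&(H<98)&(S>130)&(V>90),brown=((H<10)|(H>172))&(S>100)&(V>40),white=(S<50)&(V>150),black=(V<40),red=((H<6)|(H>174))&(S>150)&(V>120))
    for k,m in ms.items():
        for a,c,e in blobs(m,15):
            print(n,k,a,np.round(c,1),None if e is None else (np.round(e[0],1),np.round(e[1],1)))
E
```

```text
top blue 35 [383.1 129.4] (array([383.1, 129.4]), array([5.4, 6.6]))
top blue 34 [395.3 130.5] (array([395.3, 130.5]), array([5.3, 6.3]))
top blue 33 [420.  133.2] (array([420. , 133.3]), array([5.3, 6.3]))
top blue 34 [432.3 134.5] (array([432.3, 134.5]), array([5.3, 6.3]))
top blue 30 [  1.8 279.9] (array([  1.8, 279.9]), array([4.5, 6.9]))
top blue 100 [424.7 284.1] (array([424.8, 284.1]), array([12.3, 13.1]))
top blue 97 [507.1 284.8] (array([507.1, 284.8]), array([12.2, 13.1]))
top blue 45 [  3.  291.6] (array([  3. , 291.6]), array([6.2, 7.7]))
top blue 52 [  5.4 303.6] (array([  5.4, 303.6]), array([6.8, 7.9]))
top blue 103 [491.2 316.2] (array([491.3, 316.2]), array([12.5, 13.5]))
top blue 52 [  7.7 315.6] (array([  7.7, 315.6]), array([6.6, 8.1]))
top turq 45 [358.2 354. ] (array([358.2, 353.1]), array([10.8, 11.4]))
top brown 28 [246.3 167.5] (array([246.3, 167.5]), array([4.7, 6.1]))
top brown 16 [407.8 245.1] (array([410.2, 244.5]), array([ 6.2, 11.1]))
top brown 19 [201.5 250.2] (array([201.6, 250. ]), array([3.2, 6.5]))
top white 32 [298.7 184.3] (array([299.8, 183.4]),
[... 6173 characters left out ...]
 407.6] (array([ 16.2, 406. ]), array([37.8, 81.6]))
side black 148 [312.4 378.4] (array([312.1, 374.2]), array([18.1, 20.6]))
side black 19 [311.7 370.8] (array([311.9, 370.8]), array([3.2, 5.7]))
side black 48 [ 36.7 444.5] (array([ 40.6, 444.3]), array([10. , 19.1]))
side black 39 [  4.6 446.1] (array([  4.8, 446.4]), array([ 7.6, 10.1]))
side black 15 [ 10.9 450.2] (array([ 11.1, 450. ]), array([3.5, 6.5]))
side black 18 [  8.8 455.8] (array([  8.8, 455.6]), array([4.5, 8.4]))
side black 27 [ 24.3 454.4] (array([ 24.3, 454.5]), array([6.2, 9. ]))
side black 36 [ 64.4 463.4] (array([ 64.1, 463.1]), array([ 3.7, 16.1]))
side black 17 [ 16.9 470.4] (array([ 16.9, 470.2]), array([4.3, 6.7]))
```

```bash
python3 - <<'E'
import cv2
a=cv2.imread('pics/top0.png')[215:370,310:550]; cv2.imwrite('pics/topc.png',cv2.resize(a,None,fx=3.3,fy=3.3,interpolation=cv2.INTER_CUBIC))
a=cv2.imread('pics/top0.png')[220:340,90:260]; cv2.imwrite('pics/topd.png',cv2.resize(a,None,fx=4,fy=4,interpolation=cv2.INTER_CUBIC))
a=cv2.imread('pics/side0.png')[250:480,220:560]; cv2.imwrite('pics/sidec.png',cv2.resize(a,None,fx=2.3,fy=2.3,interpolation=cv2.INTER_CUBIC))
E
```

```text
(no output)
```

View pics/topc.png

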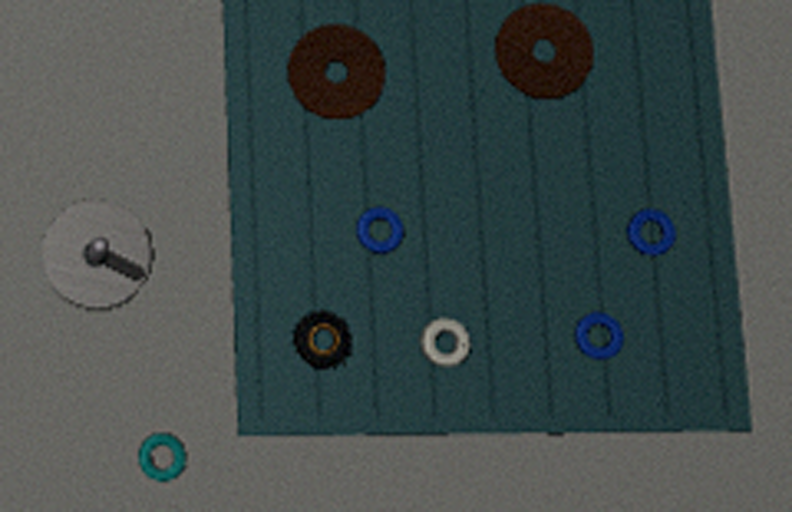

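View pics/topd.png

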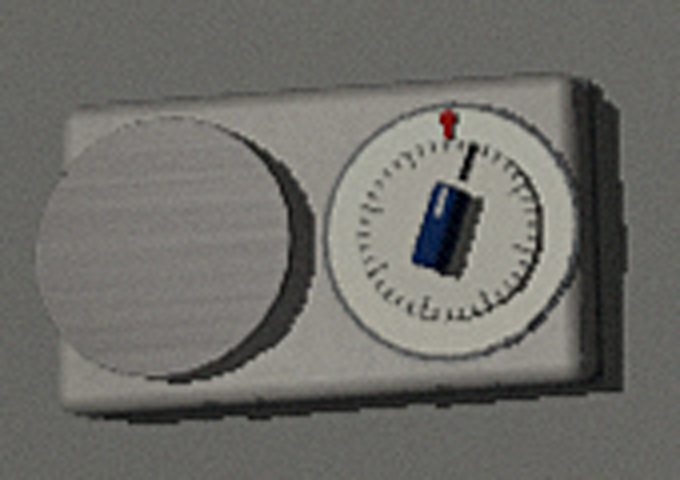

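View pics/sidec.png

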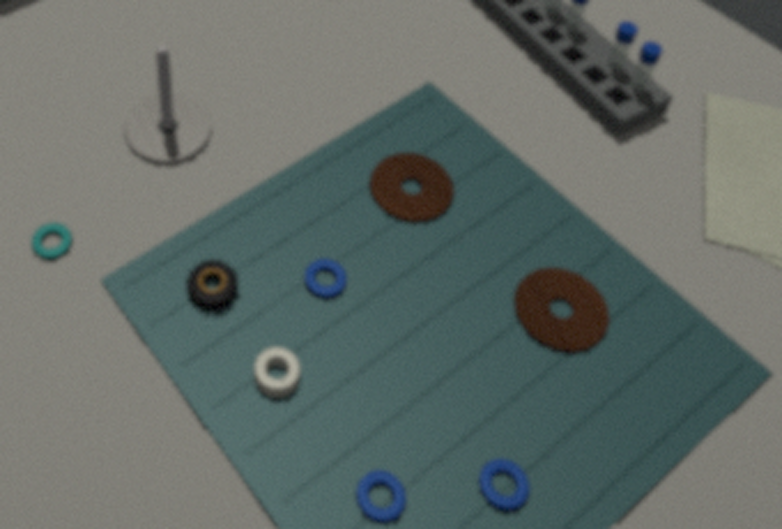

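```bash
python3 - <<'E'
from h import *
P=dict(blueA=((424.8,284.1),(361.3,370.8)),blueB=((507.1,284.8),(438.9,460.2)),blueC=((491.2,316.2),(385.2,465.9)),
 nut=((408,318),(312.3,373)),white=((445.2,318.7),(340.1,409.4)),
 plateL=((411.8,236.8),(399,331.5)),plateR=((474.7,230.5),(464,385)),
 rodtop=((339,291),(291,272)),disc=((340,292.2),(293.5,305)),turq=((359,353),(242,354.4)),
 pan=((131.8,281.8),(201.5,175)),dial=((202.5,277.5),(233,204)))
for k,(a,b) in P.items():
    X,e=tri([ray('top',a),ray('side',b)]); print(k,np.round(X*1e3,1),np.round(np.array(e)*1e3,1))
for n,px,z in [('blueA',(424.8,284.1),.009),('blueB',(507.1,284.8),.009),('blueC',(491.2,316.2),.009),('rodtop',(339,291),.094),('disc',(340,292.2),.006)]:
    print(n,np.round(plane('top',px,z)*1e3,1), np.round(plane('side',P[n][1],z)*1e3,1))
E
```

```text
blueA [ 486.5 -231.1    4.8] [0.2 0.2]
blueB [ 479.5 -403.4    5.3] [0.1 0.1]
blueC [ 415.4 -364.     4.3] [0.3 0.3]
nut [ 417.7 -190.    12.4] [0.4 0.4]
white [ 413.7 -265.9   14.6] [0.2 0.2]
plateL [ 589.8 -211.1    4. ] [0.5 0.5]
plateR [ 599.  -347.5    3.3] [0.4 0.4]
rodtop [475.3 -48.3  90.8] [2.6 2.6]
disc [475.8 -51.6   6.5] [0.7 0.7]
turq [348.6 -85.6   3. ] [0.5 0.5]
pan [507.3 371.9  54.5] [0.5 0.5]
dial [511.5 227.6  54.3] [0.5 0.5]
blueA [ 486.4 -230.3    9. ] [ 484.5 -232.9    9. ]
blueB [ 479.4 -402.     9. ] [ 477.8 -404.     9. ]
blueC [ 415.7 -362.5    9. ] [ 413.5 -365.     9. ]
rodtop [472.8 -46.9  94. ] [476.1 -52.   94. ]
disc [475.2 -51.3   6. ] [476.7 -51.5   6. ]
```

Candidates, in top-view pixels: blue rings on the mat at (425,284), (507,285) and (491,316), and a turquoise ring off the mat at (359,353). The crops confirm that the three on the mat are the true blue ones. The turquoise one is the look-alike. I'm moving over the workspace now, with tool y parallel to world y.

servo_tool(deltas=[[0,[0,0,4.5],-0.07],[0,[0,0,4.5],-0.07],[0,[0,0,4.5],-0.07],[0,[0,0,4.5],-0.07],[0,[0,0,4.5],-0.069]], newtons=25)

```text
clock: 0.65
position: [0.4429, 0.5635, 0.2312]
orientation: [[-0.0, -0.003, 1.0], [-0.001, 1.0, 0.003], [-1.0, -0.001, -0.0]]
force: [-0.5, 1.5, -0.1]
opening: 0.0428
```

servo_tool(deltas=[[0,[0.5,-5,0],0],[0,[0.5,-5,0],0],[0,[0.5,-5,0],0],[0,[0.5,-5,0],0],[0,[0.5,-5,0],0]])

```text
clock: 1.15
position: [0.4409, 0.3135, 0.2059]
orientation: [[-0.0, -0.0, 1.0], [-0.0, 1.0, 0.0], [-1.0, -0.0, -0.0]]
force: [0.6, -0.5, -0.2]
opening: 0.043
```

servo_tool(deltas=[[0,[0,-5,0],0],[0,[0,-5,0],0],[0,[0,-5,0.5],0],[0,[0,-5,0.5],0],[0,[0,-5,0.5],0]])

```text
clock: 1.65
position: [0.4559, 0.0645, 0.2065]
orientation: [[0.0, -0.001, 1.0], [0.0, 1.0, 0.001], [-1.0, 0.0, 0.0]]
force: [1.9, 0.6, 0.1]
opening: 0.0428
```

servo_tool(deltas=[[0,[0,-5,0.5],0],[0,[0,-5,0.5],0],[0,[0,-1.4,0.5],0],[0,[0,0,0],0],[0,[0,0,0],0]])

```text
clock: 2.15
position: [0.4709, -0.0461, 0.2062]
orientation: [[-0.001, -0.001, 1.0], [0.001, 1.0, 0.001], [-1.0, 0.001, -0.001]]
force: [-0.6, 0.9, 0.7]
opening: 0.0426
```

```bash
python3 - <<'E'
from h import *
im,d,o=snap('wrist','w1'); print(o['position'],proj('wrist',[.475,-.05,.094],o),proj('wrist',[.4755,-.0515,.006],o))
E
```

```text
[ 0.470946   -0.04613985  0.20615462] (np.float64(316.01723181524113), np.float64(240.553409838421)) (np.float64(316.00395303007076), np.float64(216.3239759612248))
```

View pics/w1.png

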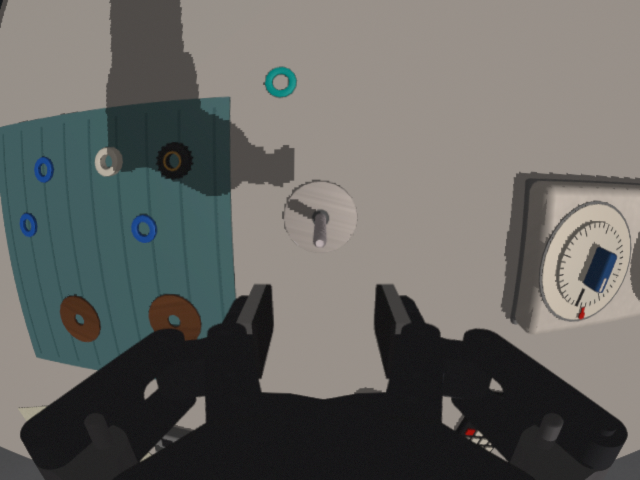

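```bash
cat >> h.py <<'E'
def load(fn):
    z=np.load('pics/'+fn+'.npz'); return z['im'],{'position':z['p'],'orientation':z['R'].reshape(3,3)}
E
python3 - <<'E'
from h import *
im,o=load('w1'); h=cv2.cvtColor(im,cv2.COLOR_RGB2HSV); H,S,V=[h[...,i].astype(int) for i in range(3)]
bl=[e for a,c,e in blobs((H>108)&(H<125)&(S>140)&(V>70),60)]
print([np.round(e[0],1) for e in bl])
print('rodtop',plane('wrist',(320,243),.094,o),'disc',plane('wrist',(320.5,216.5),.006,o))
print('rodtop tri',tri([ray('wrist',(320,243),o),ray('side',(291,272)),ray('top',(339,291))]))
for e,t in [((144,228.5),(424.8,284.1)),((43.5,169.5),(491.2,316.2)),((28.3,224.5),(507.1,284.8)),((109,161),(445.2,318.7)),((174,160.5),(408,318)),((175,319),(411.8,236.8)),((80,319),(474.7,230.5))]:
    print(plane('wrist',e,.009,o), plane('top',t,.009), tri([ray('wrist',e,o),ray('top',t)])[0])
E
python3 - <<'E'
import cv2
a=cv2.imread('pics/w1.png')[140:280,0:400]; cv2.imwrite('pics/w1c.png',cv2.resize(a,None,fx=2,fy=2,interpolation=cv2.INTER_CUBIC))
a=cv2.imread('pics/w1.png')[180:260,280:360]; cv2.imwrite('pics/w1d.png',cv2.resize(a,None,fx=6,fy=6,interpolation=cv2.INTER_CUBIC))
E
```

```text
[]
rodtop [ 0.47681841 -0.04715772  0.094     ] disc [ 0.47567421 -0.0472525   0.006     ]
rodtop tri (array([ 0.47616743, -0.04776105,  0.09068828]), [np.float64(0.0016344198037997054), np.float64(0.0021735426368961965), np.float64(0.0032822914108989075)])
[ 0.48562101 -0.22798165  0.009     ] [ 0.48637225 -0.23028961  0.009     ] [ 0.48700467 -0.23163739  0.00238071]
[ 0.4154257  -0.36005562  0.009     ] [ 0.41573434 -0.36249712  0.009     ] [ 0.41562998 -0.36408227  0.00462902]
[ 0.47854486 -0.39854718  0.009     ] [ 0.47944045 -0.40201958  0.009     ] [ 0.47975275 -0.4042453   0.00349457]
[ 0.41404137 -0.26382103  0.009     ] [ 0.41351499 -0.2672342   0.009     ] [ 4.13849863e-01 -2.69435323e-01  3.23687239e-04]
[ 0.41855766 -0.1882002   0.009     ] [ 0.4172732  -0.19041041  0.009     ] [ 0.41804552 -0.19159422  0.00133477]
[ 0.58702667 -0.20611992  0.009     ] [ 0.58843594 -0.20985169  0.009     ] [ 0.59035875 -0.21045827  0.00163541]
[ 0.59771755 -0.34135036  0.009     ] [ 0.59759101 -0.34527062  0.009     ] [ 0.59941037 -0.34613532  0.00436107]
```

View pics/w1d.png

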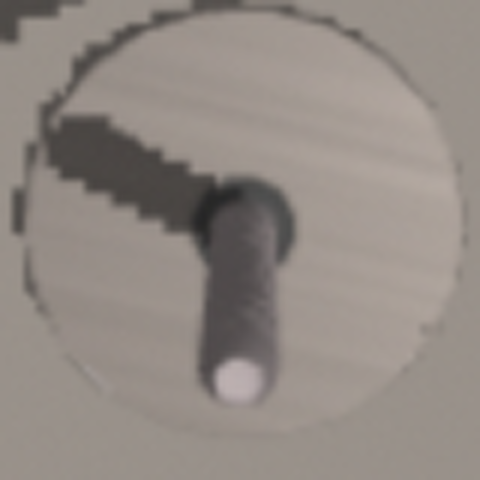

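servo_tool(deltas=[[0,[1,-5,0.5],0],[0,[2,-5,0.5],0],[0,[2,-5,0.5],0],[0,[3,-3.3,0],0],[0,[0,0,0],0]])

```text
clock: 2.7
position: [0.4823, -0.2237, 0.1261]
orientation: [[-0.007, 0.004, 1.0], [-0.001, 1.0, -0.004], [-1.0, -0.001, -0.007]]
force: [-0.7, -0.1, -0.7]
opening: 0.043
```

```bash
cat >> h.py <<'E'
def ell(im,kind,near,rad=60,amin=60):
    h=cv2.cvtColor(im,cv2.COLOR_RGB2HSV); H,S,V=[h[...,i].astype(int) for i in range(3)]
    m=dict(blue=(H>108)&(H<125)&(S>120)&(V>50),brown=((H<12)|(H>172))&(S>90)&(V>25),white=(S<70)&(V>120),black=(V<45))[kind]
    return [(int(a),np.round(e[0],1),np.round(e[1],1)) for a,c,e in blobs(m,amin) if e is not None and np.hypot(*(np.array(e[0])-near))<rad]
E
python3 - <<'E'
from h import *
im,d,o=snap('wrist','w2'); print(o['position']); q=proj('wrist',[.486,-.229,.009],o); print(q, proj('wrist',o['position'],o))
for a in ell(im,'blue',q): print(a,plane('wrist',a[1],.009,o))
E
```

```text
[ 0.4822686  -0.22372582  0.12611507]
(np.float64(314.46251588183094), np.float64(239.37891824741826)) (np.float64(320.69449739715697), np.float64(301.5175464335551))
(656, array([314.2, 238.8]), array([35.8, 36.5])) [ 0.48556331 -0.22918633  0.009     ]
```

View pics/w2.png

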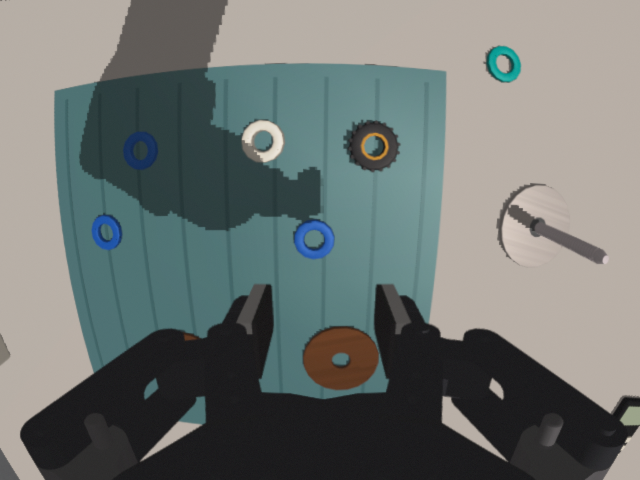

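servo_tool(deltas=[[0,[3,-0.3,0.2],0],[0,[4,-0.35,0.15],0],[0,[3,0,0],0],[0,[1,0,0],0],[0,[0,0,0],0]])

```text
clock: 3.25
position: [0.4891, -0.2252, 0.0191]
orientation: [[-0.002, -0.003, 1.0], [0.002, 1.0, 0.003], [-1.0, 0.002, -0.002]]
force: [-0.4, -0.1, 0.6]
opening: 0.0426
```

```bash
python3 - <<'E'
from h import *
im,d,o=snap('wrist','w3'); print(o['position'],o['orientation'][:,0],o['force']); 
for a in ell(im,'blue',(320,280),80): print(a,plane('wrist',a[1],.009,o))
E
```

```text
[ 0.48908469 -0.22515297  0.01907973] [-0.00158995  0.00204574 -0.99999664] [-0.44500855 -0.12634968  0.60864991]
(1433, array([310.4, 282.9]), array([55.7, 60.8])) [ 0.484607   -0.22977726  0.009     ]
```

View pics/w3.png

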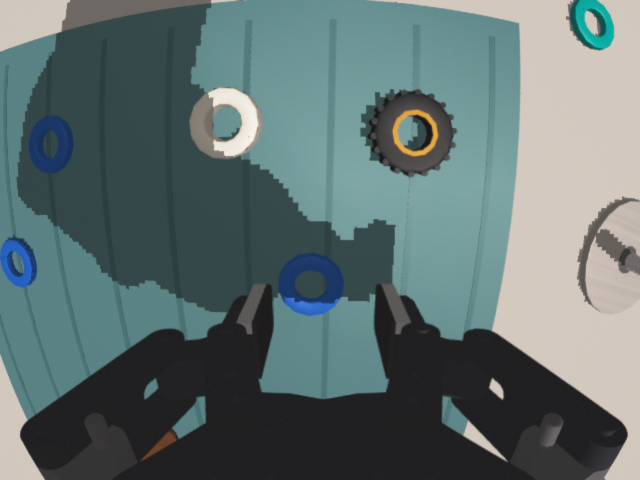

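servo_tool(deltas=[[0,[0,-0.57,-0.4],0],[0,[0.6,0,0],0],[0,[0.5,0,0],0],[0,[0,0,0],0],[0,[0,0,0],0]])

```text
clock: 3.8
position: [0.4849, -0.2334, 0.0086]
orientation: [[-0.0, -0.0, 1.0], [0.0, 1.0, 0.0], [-1.0, 0.0, -0.0]]
force: [0.9, -0.2, -0.2]
opening: 0.0428
```

servo_tool(deltas=[[0,[0.4,0.25,0],0],[0,[0,0,0],0],[0.3,[0,0,0],0],[1,[0,0,0],0],[1,[0,0,0],0]], newtons=25)

```text
clock: 4.3
position: [0.4849, -0.2307, 0.0048]
orientation: [[-0.0, -0.0, 1.0], [0.001, 1.0, 0.0], [-1.0, 0.001, -0.0]]
force: [-1.8, 0.7, 1.8]
opening: 0.0279
```

servo_tool(deltas=[[1,[0,0,0],0],[1,[0,0,0],0],[1,[0,0,0],0],[1,[-1,0,0],0],[1,[-1,0,0],0]])

```text
clock: 4.8
position: [0.4848, -0.2313, 0.0252]
orientation: [[-0.0, 0.0, 1.0], [-0.0, 1.0, -0.0], [-1.0, -0.0, -0.0]]
force: [0.4, 0.3, -0.9]
opening: 0.0275
```

```bash
python3 - <<'E'
from h import *
im,d,o=snap('wrist','w4'); print(o['position'],o['orientation'][:,0],o['force'],o['opening']); 
for a in ell(im,'blue',(320,300),80): print(a)
E
```

```text
[ 0.48482158 -0.23131379  0.02518224] [-6.20272158e-05 -4.80025401e-04 -9.99999883e-01] [ 0.35963071  0.34248943 -0.87263028] 0.027528943053571255
(1750, array([324.3, 305.6]), array([60.9, 64.4]))
```

View pics/w4.png

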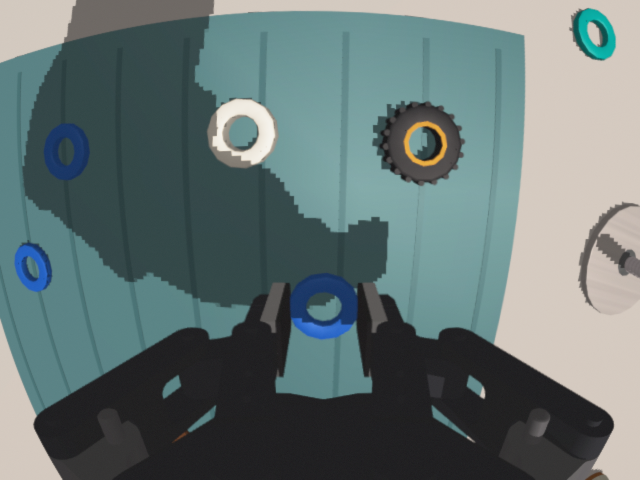

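servo_tool(deltas=[[1,[-5,0,0],0],[1,[-5,2,0],0],[1,[0,5,0],0],[1,[0,5,0],0],[1,[0,4,0],0]])

```text
clock: 5.35
position: [0.4853, -0.0698, 0.1222]
orientation: [[0.003, -0.001, 1.0], [0.001, 1.0, 0.001], [-1.0, 0.001, 0.003]]
force: [0.8, 0.6, 0.2]
opening: 0.0276
```

servo_tool(deltas=[[1,[0,2,-0.6],0],[1,[0,0,0],0],[1,[0,0,0],0],[1,[0,0,0],0],[1,[0,0,0],0]])

```text
clock: 5.85
position: [0.479, -0.0541, 0.1213]
orientation: [[0.001, 0.003, 1.0], [-0.001, 1.0, -0.003], [-1.0, -0.001, 0.001]]
force: [0.7, 0.7, -0.0]
opening: 0.0278
```

```bash
python3 - <<'E'
from h import *
im,d,o=snap('wrist','w5'); print(o['position'],o['orientation'][:,0],o['force'],o['opening']); 
for a in ell(im,'blue',(320,300),80): print(a)
cv2.imwrite('pics/w5c.png',cv2.resize(im[230:350,250:400,::-1],None,fx=5,fy=5))
print(proj('wrist',[.4765,-.0495,.094],o))
E
```

```text
[ 0.47904338 -0.05405403  0.1212622 ] [ 5.43519830e-04 -5.25109203e-04 -9.99999714e-01] [ 0.66517276  0.69102425 -0.03699501] 0.027820420772431024
(1719, array([323.6, 305.4]), array([62.2, 68. ]))
(np.float64(330.2670234768287), np.float64(273.42711831259174))
```

View pics/w5c.png

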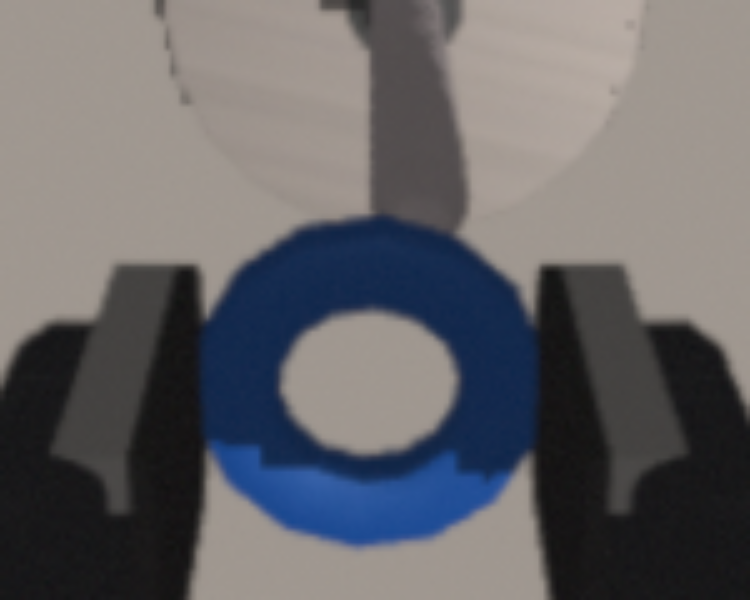

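```bash
cat >> h.py <<'E'
BU=3.3
def tool(px,h,o):
    """tool-frame point of pixel px on the plane h metres above the TCP (horizontal tool)"""
    X=plane('wrist',(px[0]-BU,px[1]),o['position'][2]+h,o)
    return o['orientation'].T@(X-o['position'])
def wpt(px,z,o): return plane('wrist',(px[0]-BU,px[1]),z,o)
E
python3 - <<'E'
from h import *
im,o=load('w5'); print(tool((323.6,305.4),.002,o), tool((324,306.6),.0042,o))
im,o=load('w4'); print(tool((324.3,305.6),.002,o))
im,o=load('w1'); print(wpt((320,243.3),.094,o),wpt((320.5,216.5),.006,o))
E
```

```text
[-0.00199943 -0.0001612   0.00088811] [-4.19979621e-03  1.98195131e-05  3.95257877e-04]
[-0.00200012  0.00013285  0.00098149]
[ 0.47703577 -0.04952339  0.094     ] [ 0.47566589 -0.05037239  0.006     ]
```

servo_tool(deltas=[[1,[0,0.45,-0.3],0],[1,[1,0,0],0],[1,[1,0,0],0],[1,[0,0,0],0],[1,[0,0,0],0]])

```text
clock: 6.4
position: [0.4754, -0.048, 0.1005]
orientation: [[-0.001, -0.0, 1.0], [-0.0, 1.0, 0.0], [-1.0, -0.0, -0.001]]
force: [-0.7, 0.0, 0.0]
opening: 0.0274
```

```bash
cat >> h.py <<'E'
def crop(im,fn,x0=250,x1=400,y0=230,y1=350,f=5): cv2.imwrite('pics/'+fn+'.png',cv2.resize(im[y0:y1,x0:x1,::-1],None,fx=f,fy=f,interpolation=cv2.INTER_CUBIC))
E
python3 - <<'E'
from h import *
im,d,o=snap('wrist','w6'); print(o['position'],o['orientation'][:,0],o['force'],o['opening']); crop(im,'w6c')
E
```

```text
[ 0.47538581 -0.04798915  0.10045789] [-1.36702356e-03 -2.43073683e-04 -9.99999036e-01] [-0.73666021  0.00482001  0.04828081] 0.027412934721928607
```

View pics/w6c.png

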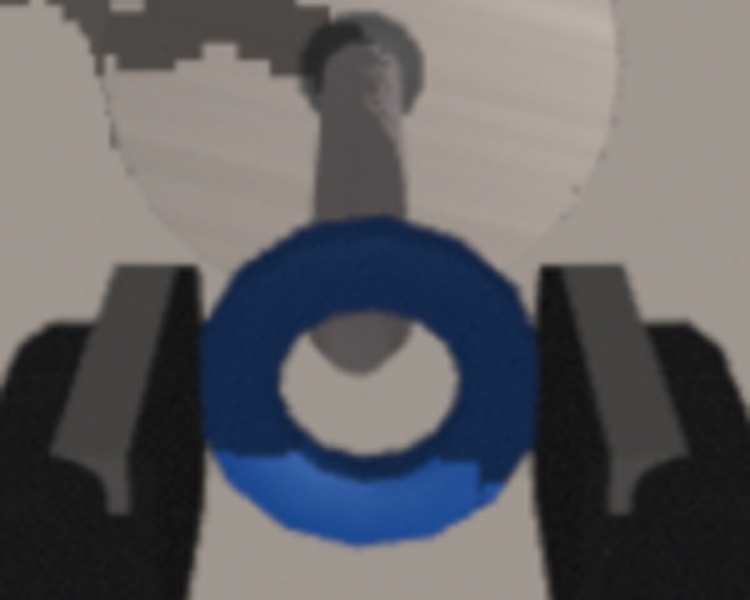

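```bash
python3 - <<'E'
from h import *
im,o=load('w6'); g=cv2.cvtColor(im,cv2.COLOR_RGB2GRAY); print(g[290:312:1,322]); print(g[300,308:340])
for v in (298,300,302,304): print(v,wpt((322,v),.094,o))
E
```

```text
[ 39  43  60  79  83  83  83  84  85  85  85  86  87  87 104 132 150 153
 152 151 152 153]
[115 144 152 152 149 133 101  87  87  86  86  87  87  86  85  85  86  85
  84  85  95 122 143 152 152 152 153 152 153 152 147 109]
298 [ 0.47665347 -0.04891171  0.094     ]
300 [ 0.477629   -0.04891655  0.094     ]
302 [ 0.47860932 -0.04892146  0.094     ]
304 [ 0.47959454 -0.04892644  0.094     ]
```

servo_tool(deltas=[[1,[0,-0.09,0.08],0],[1,[0,0,0],0],[1,[0.5,0,0],0],[1,[0.8,0,0],0],[1,[0,0,0],0]])

```text
clock: 6.95
position: [0.4755, -0.0486, 0.0869]
orientation: [[-0.003, -0.0, 1.0], [-0.0, 1.0, 0.0], [-1.0, -0.0, -0.003]]
force: [0.6, -0.1, 0.1]
opening: 0.0276
```

```bash
python3 - <<'E'
from h import *
im,d,o=snap('wrist','w7'); print(o['position'],o['orientation'][:,0],o['force'],o['opening']); crop(im,'w7c')
E
```

```text
[ 0.47554336 -0.04864557  0.08686166] [-2.50563239e-03 -2.85325396e-05 -9.99996860e-01] [ 0.55090197 -0.07236517  0.06693657] 0.027552065331304304
```

View pics/w7c.png

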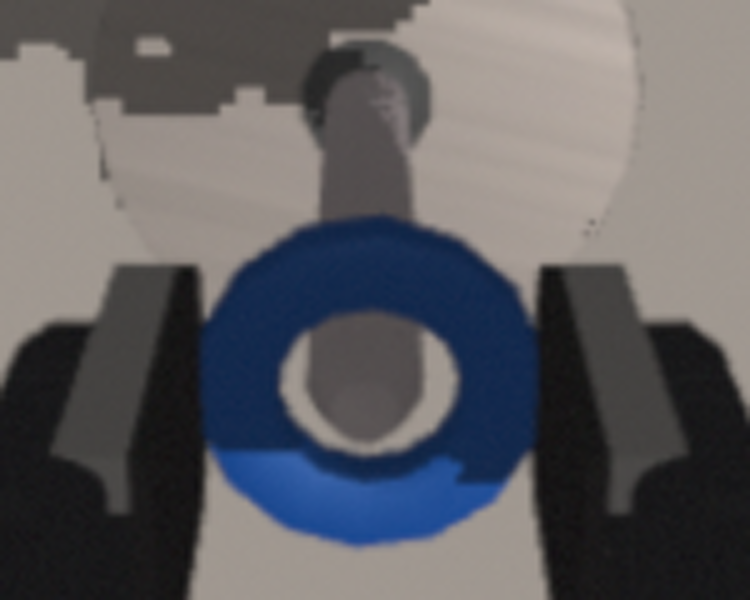

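servo_tool(deltas=[[1,[1,-0.03,0.04],0],[1,[1.2,0,0],0],[1,[1.2,0,0],0],[1,[1.2,0,0],0],[1,[1,0,0],0]])

```text
clock: 7.5
position: [0.4764, -0.0491, 0.0306]
orientation: [[-0.001, -0.0, 1.0], [-0.0, 1.0, 0.0], [-1.0, -0.0, -0.001]]
force: [-1.1, -0.1, 0.2]
opening: 0.0278
```

servo_tool(deltas=[[1,[0,0,0],0],[0.3,[0,0,0],0],[0,[0,0,0],0],[0,[0,0,0],0],[0,[0,0,0],0]])

```text
clock: 8.0
position: [0.4775, -0.049, 0.0326]
orientation: [[0.001, -0.0, 1.0], [0.0, 1.0, 0.0], [-1.0, 0.0, 0.001]]
force: [-0.4, 0.4, 0.2]
opening: 0.0427
```

```bash
python3 - <<'E'
from h import *
im,d,o=snap('wrist','w8'); print(o['position'],o['orientation'][:,0],o['force'],o['opening']); crop(im,'w8c')
E
```

```text
[ 0.47748968 -0.04902754  0.03255189] [ 1.15214347e-03  2.26621349e-04 -9.99999311e-01] [-0.35324444  0.37015643  0.15780143] 0.04272615794561582
```

View pics/w8c.png

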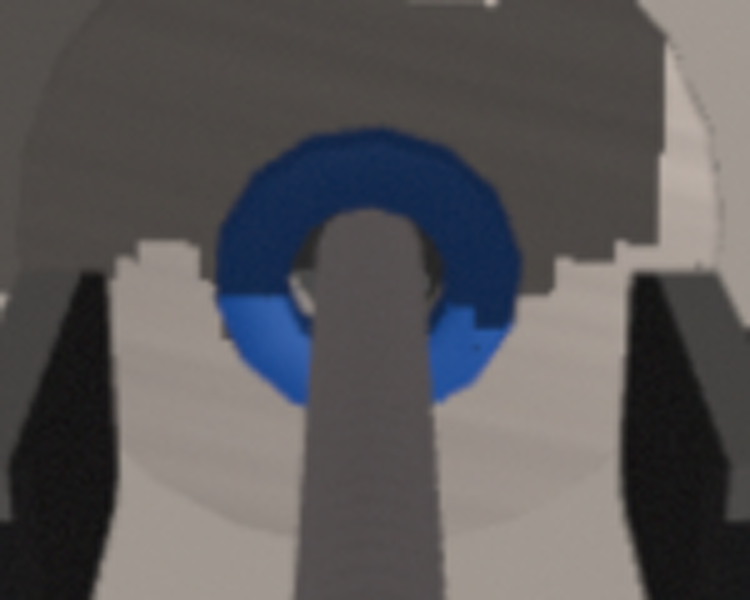

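servo_tool(deltas=[[0,[-4,0,0],0],[0,[-5,0,0],0],[0,[-1,-3,-0.5],0],[0,[0,-5,-1],0],[0,[0,-5,-1],0]])

```text
clock: 8.55
position: [0.4531, -0.1778, 0.1333]
orientation: [[0.003, -0.004, 1.0], [0.0, 1.0, 0.004], [-1.0, 0.0, 0.003]]
force: [1.6, -1.0, -0.4]
opening: 0.0427
```

servo_tool(deltas=[[0,[0,-5,-1],0],[0,[0,-5,-1],0],[0,[0,-5,-1],0],[0,[3,-3,-0.7],0],[0,[4,0,0],0]])

```text
clock: 9.05
position: [0.4156, -0.3618, 0.0639]
orientation: [[0.005, 0.008, 1.0], [-0.008, 1.0, -0.008], [-1.0, -0.008, 0.005]]
force: [0.4, 1.0, 0.7]
opening: 0.0428
```

```bash
python3 - <<'E'
from h import *
im,d,o=snap('wrist','w9'); print(o['position'],o['orientation'][:,0]); q=proj('wrist',[.4155,-.363,.009],o)
for a in ell(im,'blue',q,60): print(a,wpt(a[1],.009,o))
E
```

```text
[ 0.41556708 -0.36179466  0.0639208 ] [ 0.00518753 -0.00774256 -0.99995657]
(889, array([321.8, 257.7]), array([44.4, 47.4])) [ 0.41415659 -0.36372349  0.009     ]
```

View pics/w9.png

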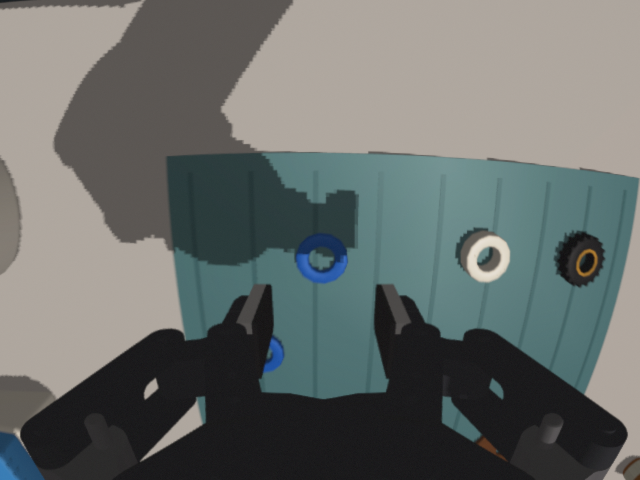

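servo_tool(deltas=[[0,[2,-0.2,-0.1],0],[0,[2,0,0],0],[0,[1,0,0],0],[0,[0.4,0,0],0],[0,[0,0,0],0]])

```text
clock: 9.6
position: [0.4154, -0.3558, 0.0083]
orientation: [[0.0, -0.001, 1.0], [0.0, 1.0, 0.001], [-1.0, 0.0, 0.0]]
force: [0.6, -0.7, -0.7]
opening: 0.0427
```

```bash
python3 - <<'E'
from h import *
im,d,o=snap('wrist','w10'); print(o['position'],o['orientation'][:,0])
for a in ell(im,'blue',(320,300),60): print(a,wpt(a[1],.009,o))
E
```

```text
[ 0.41542891 -0.35584988  0.00834716] [ 1.43808506e-04  3.77458375e-04 -9.99999918e-01]
(1465, array([306. , 297.6]), array([55.1, 64.5])) [ 0.41333745 -0.36342563  0.009     ]
```

servo_tool(deltas=[[0,[0,-0.76,-0.13],0],[0,[0.35,0,0],0],[0,[0,0,0],0],[0,[0,0,0],0],[0,[0,0,0],0]])

```text
clock: 10.15
position: [0.4138, -0.3637, 0.0046]
orientation: [[0.0, -0.0, 1.0], [0.0, 1.0, 0.0], [-1.0, 0.0, 0.0]]
force: [0.1, 0.4, -0.5]
opening: 0.0427
```

```bash
python3 - <<'E'
from h import *
im,d,o=snap('wrist','w11'); print(o['position'],o['orientation'][:,0])
for a in ell(im,'blue',(320,300),60): print(a,wpt(a[1],.009,o))
E
```

```text
[ 0.41382227 -0.3637259   0.00459696] [ 5.41043035e-05  2.08668558e-04 -9.99999977e-01]
(1561, array([324.4, 305.3]), array([56.9, 64.8])) [ 0.41352408 -0.36353757  0.009     ]
```

Centred, so I'm gripping, lifting and carrying it to the rod.

servo_tool(deltas=[[1,[0,0,0],0],[1,[0,0,0],0],[1,[0,0,0],0],[1,[0,0,0],0],[1,[-1,0,0],0]])

```text
clock: 10.7
position: [0.413, -0.3631, 0.0138]
orientation: [[-0.002, -0.0, 1.0], [0.001, 1.0, 0.0], [-1.0, 0.001, -0.002]]
force: [0.3, 0.1, 0.6]
opening: 0.0274
```

servo_tool(deltas=[[1,[-5,0,0],0],[1,[-5,2,0.5],0],[1,[0,5,1],0],[1,[0,5,1],0],[1,[0,5,1],0]])

```text
clock: 11.2
position: [0.4483, -0.1969, 0.1118]
orientation: [[0.002, 0.001, 1.0], [-0.0, 1.0, -0.001], [-1.0, -0.0, 0.002]]
force: [1.3, -0.2, -0.1]
opening: 0.0273
```

servo_tool(deltas=[[1,[0,5,1],0],[1,[0,5,1],0],[1,[0,4,0.7],0],[1,[0,0,0],0],[1,[0,0,0],0]])

```text
clock: 11.7
position: [0.4746, -0.0594, 0.1111]
orientation: [[0.001, -0.003, 1.0], [-0.0, 1.0, 0.003], [-1.0, -0.0, 0.001]]
force: [-0.4, -0.9, -0.8]
opening: 0.0276
```

servo_tool(deltas=[[1,[0,1.0,0.15],0],[1,[0,0,0],0],[1,[1,0,0],0],[1,[0,0,0],0],[1,[0,0,0],0]])

```text
clock: 12.2
position: [0.4753, -0.0509, 0.1003]
orientation: [[-0.001, 0.001, 1.0], [-0.0, 1.0, -0.001], [-1.0, -0.0, -0.001]]
force: [-0.2, -0.5, -0.1]
opening: 0.0276
```

```bash
python3 - <<'E'
from h import *
im,d,o=snap('wrist','w12'); print(o['position'],o['orientation'][:,0],o['force'],o['opening']); crop(im,'w12c')
E
```

```text
[ 0.47528759 -0.05088663  0.10026847] [-1.25364035e-03 -2.89187584e-04 -9.99999172e-01] [-0.24435004 -0.50056168 -0.11114653] 0.027648428491790025
```

View pics/w12c.png

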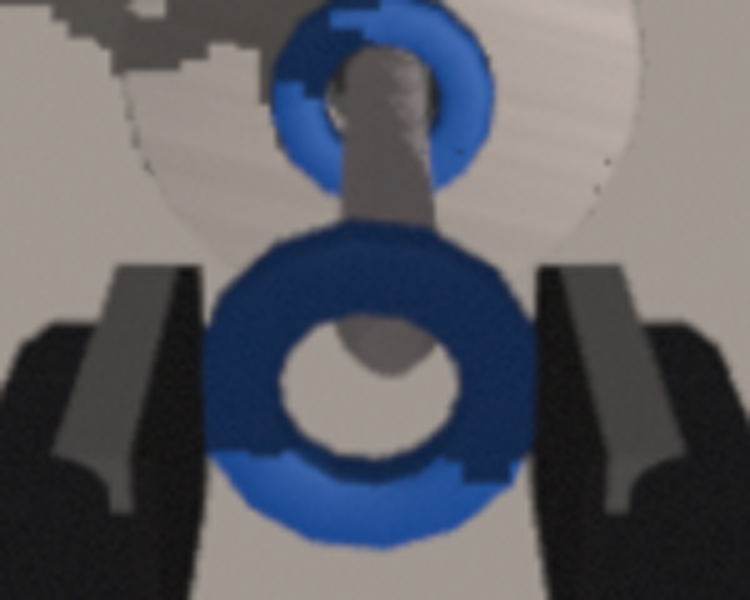

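servo_tool(deltas=[[1,[0,0.17,0.06],0],[1,[0,0,0],0],[1,[0.7,0,0],0],[1,[0.6,0,0],0],[1,[0,0,0],0]])

```text
clock: 12.75
position: [0.4755, -0.0484, 0.0867]
orientation: [[-0.002, -0.0, 1.0], [-0.0, 1.0, 0.0], [-1.0, -0.0, -0.002]]
force: [-0.8, -0.0, 0.7]
opening: 0.0276
```

```bash
python3 - <<'E'
from h import *
im,d,o=snap('wrist','w13'); print(o['position'],o['orientation'][:,0],o['force'],o['opening']); crop(im,'w13c')
E
```

```text
[ 0.4754797 -0.0483978  0.0867313] [-2.28983705e-03 -1.18777881e-04 -9.99997371e-01] [-0.80318184 -0.00424984  0.66670717] 0.027647999502581243
```

View pics/w13c.png

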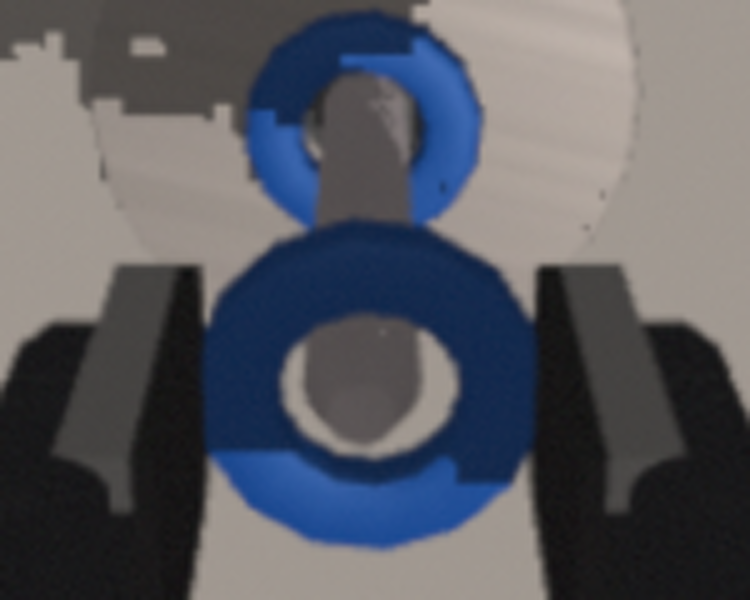

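servo_tool(deltas=[[1,[1,-0.05,0.04],0],[1,[1.2,0,0],0],[1,[1.2,0,0],0],[1,[1.2,0,0],0],[1,[0.8,0,0],0]])

```text
clock: 13.3
position: [0.4761, -0.049, 0.0322]
orientation: [[-0.002, -0.0, 1.0], [-0.0, 1.0, 0.0], [-1.0, -0.0, -0.002]]
force: [-0.3, -0.4, 0.3]
opening: 0.0277
```

servo_tool(deltas=[[1,[0,0,0],0],[0.3,[0,0,0],0],[0,[0,0,0],0],[0,[0,0,0],0],[0,[-2,0,0],0]])

```text
clock: 13.8
position: [0.4752, -0.0488, 0.0528]
orientation: [[-0.004, -0.0, 1.0], [-0.0, 1.0, 0.0], [-1.0, -0.0, -0.004]]
force: [0.9, -0.1, 0.3]
opening: 0.043
```

```bash
python3 - <<'E'
from h import *
im,d,o=snap('wrist','w14'); print(o['position'],o['orientation'][:,0],o['force'],o['opening']); crop(im,'w14c')
E
```

```text
[ 0.47515583 -0.04879107  0.05275343] [-4.01580195e-03 -1.59195209e-04 -9.99991924e-01] [ 0.89123128 -0.12852431  0.32108348] 0.04297537668085919
```

View pics/w14c.png

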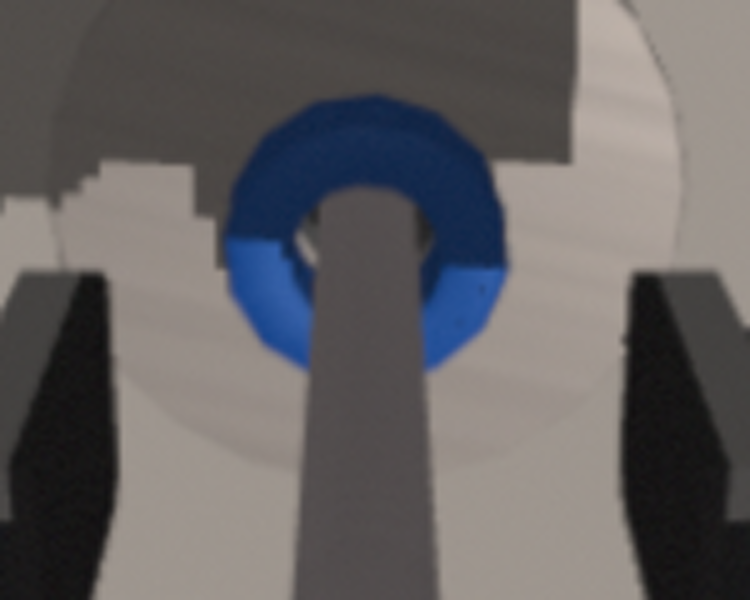

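servo_tool(deltas=[[0,[-4,0,0],0],[0,[-3.7,0,0],0],[0,[0,-4,0],0],[0,[0,-5,0],0],[0,[0,-5,0],0]])

```text
clock: 14.35
position: [0.4777, -0.1898, 0.1317]
orientation: [[0.003, -0.003, 1.0], [0.0, 1.0, 0.003], [-1.0, 0.0, 0.003]]
force: [0.9, -0.8, -0.1]
opening: 0.0424
```

servo_tool(deltas=[[0,[0,-5,0],0],[0,[0,-5,0],0],[0,[0,-5,0],0],[0,[3,-5,0.3],0],[0,[4,-1,0],0]])

```text
clock: 14.85
position: [0.4803, -0.4005, 0.0677]
orientation: [[0.007, 0.006, 1.0], [-0.01, 1.0, -0.006], [-1.0, -0.01, 0.007]]
force: [0.2, -0.7, 0.9]
opening: 0.0427
```

```bash
python3 - <<'E'
from h import *
im,d,o=snap('wrist','w15'); print(o['position'],o['orientation'][:,0]); q=proj('wrist',[.4785,-.4025,.009],o);print(q)
for a in ell(im,'blue',q,60): print(a,wpt(a[1],.009,o))
E
```

```text
[ 0.48027554 -0.40051039  0.06765168] [ 0.00674062 -0.00955472 -0.99993163]
(np.float64(318.70598551416793), np.float64(254.8780867051551))
(854, array([319.6, 253.6]), array([43. , 46.7])) [ 0.47772783 -0.40386681  0.009     ]
```

servo_tool(deltas=[[0,[2,-0.3,-0.2],0],[0,[2,0,0],0],[0,[1.5,0,0],0],[0,[0.4,0,0],0],[0,[0,0,0],0]])

```text
clock: 15.4
position: [0.4777, -0.396, 0.0071]
orientation: [[0.001, -0.0, 1.0], [-0.002, 1.0, 0.0], [-1.0, -0.002, 0.001]]
force: [-1.2, -0.6, 2.9]
opening: 0.0426
```

```bash
python3 - <<'E'
from h import *
im,d,o=snap('wrist','w16'); print(o['position'],o['orientation'][:,0])
for a in ell(im,'blue',(320,300),60): print(a,wpt(a[1],.009,o))
E
```

```text
[ 0.47767047 -0.39600375  0.00705263] [ 8.12169081e-04 -1.82167751e-03 -9.99998011e-01]
(685, array([312.4, 299.6]), array([32.3, 56.8])) [ 0.47590098 -0.40083657  0.009     ]
(348, array([288.6, 313.3]), array([23.3, 46.1])) [ 0.48244275 -0.41109242  0.009     ]
```

```bash
python3 - <<'E'
from h import *
im,o=load('w16'); crop(im,'w16c')
E
```

```text
(no output)
```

View pics/w16c.png

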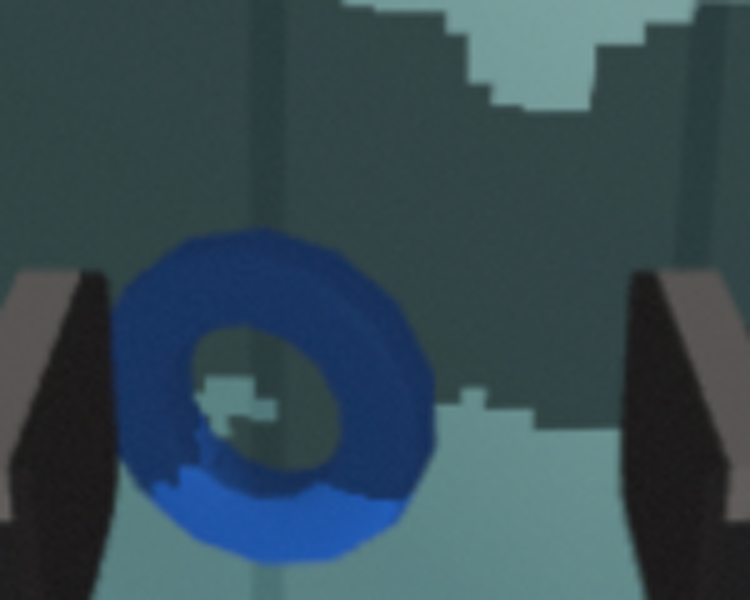

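Ring B has been touched by the left finger at crop x≈110 and is tilted. I'll raise the hand and look again.

servo_tool(deltas=[[0,[-1,0,0],0],[0,[-1,-0.7,0],0],[0,[0,0,0],0],[0,[0,0,0],0],[0,[0,0,0],0]])

```text
clock: 15.95
position: [0.4775, -0.4014, 0.0259]
orientation: [[-0.0, -0.0, 1.0], [0.001, 1.0, 0.0], [-1.0, 0.001, -0.0]]
force: [0.3, 0.4, -0.0]
opening: 0.0426
```

```bash
python3 - <<'E'
from h import *
im,d,o=snap('wrist','w17'); print(o['position'],o['orientation'][:,0])
for a in ell(im,'blue',(320,280),60): print(a,wpt(a[1],.009,o))
crop(im,'w17c')
E
```

```text
[ 0.47749885 -0.40138064  0.02592346] [-1.57199427e-04  6.88194507e-04 -9.99999751e-01]
(1286, array([319.5, 286.5]), array([52.3, 57.9])) [ 0.47759148 -0.40355762  0.009     ]
```

View pics/w17c.png

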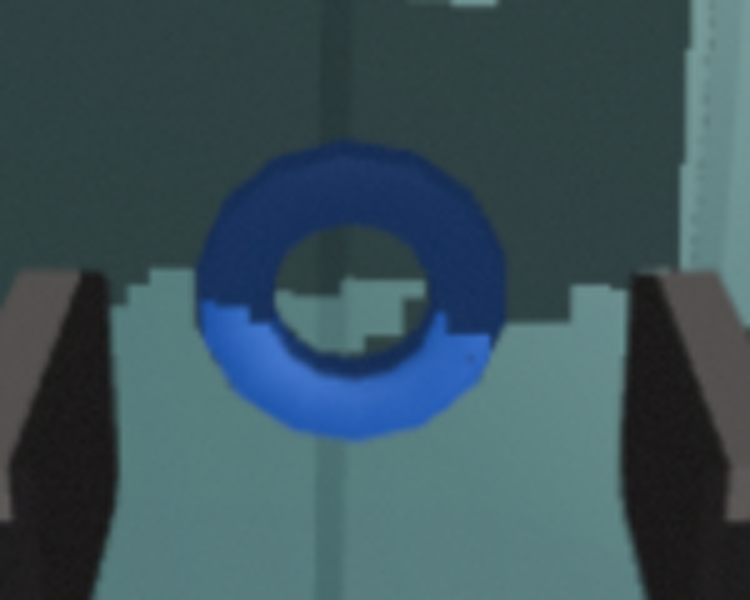

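The ring lies flat again at (0.4776, -0.4036). I'm centring on it and descending.

servo_tool(deltas=[[0,[0,-0.22,0],0],[0,[0.7,0,0],0],[0,[0.7,0,0],0],[0,[0.7,0,0],0],[0,[0,0,0],0]])

```text
clock: 16.5
position: [0.4766, -0.4031, 0.0034]
orientation: [[-0.002, -0.0, 1.0], [0.002, 1.0, 0.0], [-1.0, 0.002, -0.002]]
force: [-1.0, -0.3, -0.1]
opening: 0.0424
```

servo_tool(deltas=[[0,[0,0,0],0],[1,[0,0,0],0],[1,[0,0,0],0],[1,[0,0,0],0],[1,[0,0,0],0]])

```text
clock: 17.0
position: [0.4778, -0.4042, 0.0054]
orientation: [[0.001, -0.0, 1.0], [-0.0, 1.0, 0.0], [-1.0, -0.0, 0.001]]
force: [-0.1, 0.4, 1.7]
opening: 0.0273
```

servo_tool(deltas=[[1,[-2,0,0],0],[1,[-4,0,0],0],[1,[-5,2,0],0],[1,[0,5,0],0],[1,[0,5,0],0]])

```text
clock: 17.5
position: [0.4782, -0.2858, 0.1134]
orientation: [[0.004, 0.003, 1.0], [-0.002, 1.0, -0.003], [-1.0, -0.002, 0.004]]
force: [0.5, 1.2, -0.8]
opening: 0.0272
```

servo_tool(deltas=[[1,[0,5,0],0],[1,[0,5,0],0],[1,[0,5,0],0],[1,[0,5,0],0],[1,[0,3,0],0]])

```text
clock: 18.0
position: [0.477, -0.051, 0.1115]
orientation: [[-0.0, -0.005, 1.0], [0.002, 1.0, 0.005], [-1.0, 0.002, -0.0]]
force: [0.0, 0.7, -0.8]
opening: 0.0274
```

servo_tool(deltas=[[1,[0,0.5,0],0],[1,[0,0,0],0],[1,[0,0,0],0],[1,[0,0,0],0],[1,[0,0,0],0]])

```text
clock: 18.5
position: [0.4774, -0.052, 0.1116]
orientation: [[0.0, 0.003, 1.0], [-0.0, 1.0, -0.003], [-1.0, -0.0, 0.0]]
force: [1.3, 0.3, -0.9]
opening: 0.0274
```

servo_tool(deltas=[[1,[0,0.25,-0.1],0],[1,[1,0,0],0],[1,[0,0,0],0],[1,[0,0,0],0],[1,[0,0,0],0]])

```text
clock: 19.0
position: [0.4764, -0.048, 0.1015]
orientation: [[-0.0, -0.0, 1.0], [-0.0, 1.0, 0.0], [-1.0, -0.0, -0.0]]
force: [1.0, 0.0, -1.0]
opening: 0.0271
```

```bash
python3 - <<'E'
from h import *
im,d,o=snap('wrist','w18'); print(o['position'],o['orientation'][:,0],o['force'],o['opening']); crop(im,'w18c')
E
```

```text
[ 0.47644378 -0.04798095  0.10148169] [-8.24811781e-05 -4.38784806e-05 -9.99999996e-01] [ 0.99209952  0.02575328 -1.03127414] 0.0271128998337272
```

View pics/w18c.png

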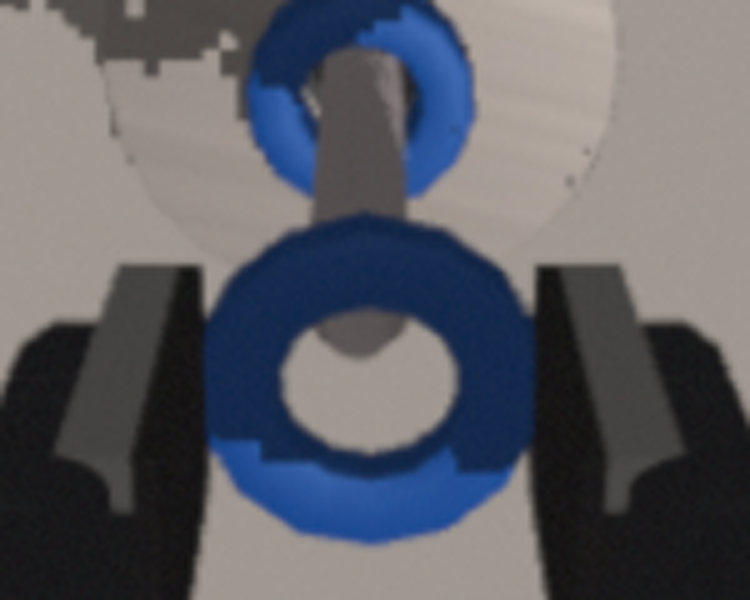

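servo_tool(deltas=[[1,[0,-0.09,0],0],[1,[0,0,0],0],[1,[0.8,0,0],0],[1,[0.7,0,0],0],[1,[0,0,0],0]])

```text
clock: 19.55
position: [0.4753, -0.0487, 0.0852]
orientation: [[-0.003, -0.0, 1.0], [-0.0, 1.0, 0.0], [-1.0, -0.0, -0.003]]
force: [0.1, -0.1, 0.3]
opening: 0.027
```

```bash
python3 - <<'E'
from h import *
im,d,o=snap('wrist','w19'); print(o['position'],o['orientation'][:,0],o['force'],o['opening']); crop(im,'w19c')
E
```

```text
[ 0.47526195 -0.0487493   0.08524966] [-2.70108177e-03 -1.85367448e-04 -9.99996335e-01] [ 0.13968211 -0.10882735  0.33446956] 0.027038279324723996
```

View pics/w19c.png

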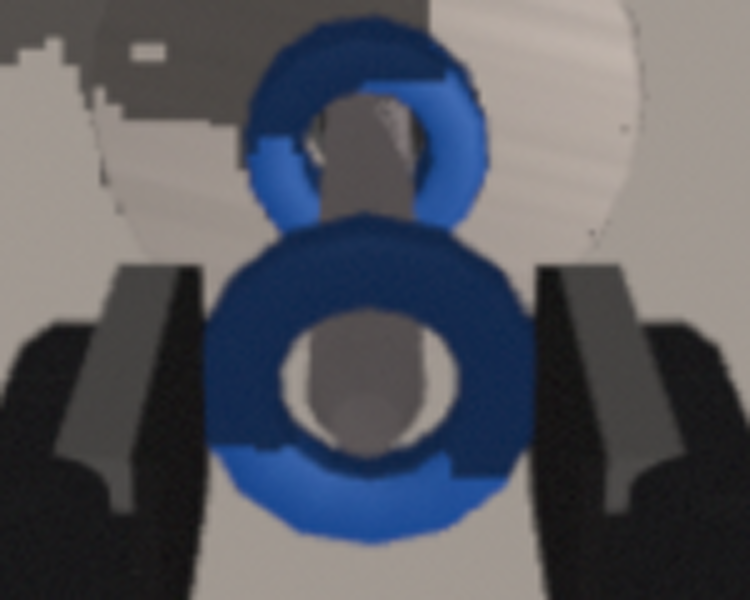

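servo_tool(deltas=[[1,[1,-0.02,0.08],0],[1,[1.2,0,0],0],[1,[1.2,0,0],0],[1,[1.2,0,0],0],[1,[0.5,0,0],0]])

```text
clock: 20.1
position: [0.4762, -0.049, 0.0338]
orientation: [[-0.003, -0.0, 1.0], [-0.0, 1.0, 0.0], [-1.0, -0.0, -0.003]]
force: [-0.8, 0.1, 0.8]
opening: 0.0274
```

servo_tool(deltas=[[1,[0,0,0],0],[0.3,[0,0,0],0],[0,[0,0,0],0],[0,[0,0,0],0],[0,[-2,0,0],0]])

```text
clock: 20.6
position: [0.4755, -0.0489, 0.0544]
orientation: [[-0.004, -0.0, 1.0], [-0.0, 1.0, 0.0], [-1.0, -0.0, -0.004]]
force: [0.2, -0.5, 1.0]
opening: 0.0428
```

servo_tool(deltas=[[-0.5,[-4,0,0],0],[-1,[-4.5,0,0],0],[-1,[0,-1,3],0],[-1,[0,-4,3],0],[-1,[0,-4,3],0]])

```text
clock: 21.1
position: [0.5692, -0.1383, 0.1418]
orientation: [[0.003, -0.004, 1.0], [0.001, 1.0, 0.004], [-1.0, 0.001, 0.003]]
force: [-0.0, 0.9, -0.1]
opening: 0.0852
```

```bash
python3 - <<'E'
from h import *
im,d,o=snap('wrist','w20'); print(o['position'],o['orientation'][:,0],o['force'],o['opening'])
im,d,o=snap('top','t1'); crop(im,'t1c',300,550,200,370,3)
im,d,o=snap('side','s1'); crop(im,'s1c',230,560,250,480,2)
E
```

```text
[ 0.56919298 -0.13830887  0.14178908] [ 0.00280192  0.00147573 -0.99999499] [-0.03151158  0.89206032 -0.14050418] 0.08515535287588533
```

View pics/w20.png

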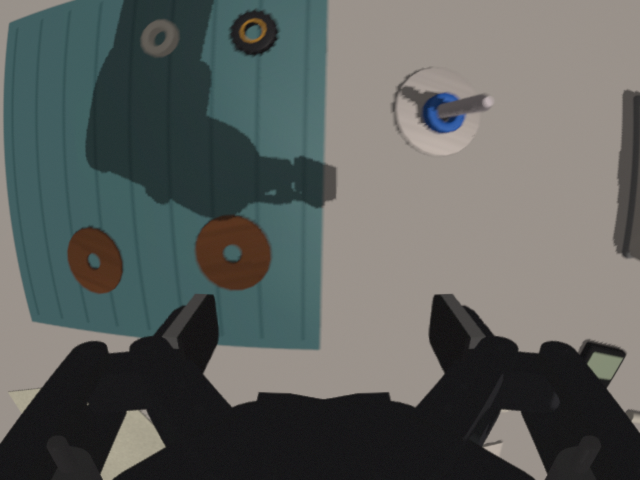

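View pics/s1c.png

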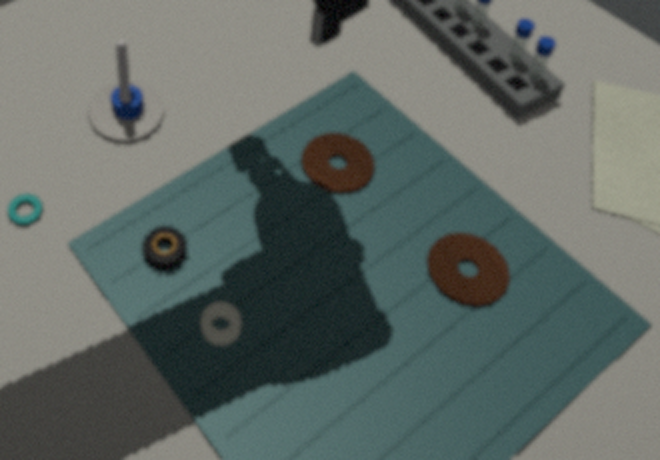

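```bash
python3 - <<'E'
from h import *
im,o=load('w20')
for a in ell(im,'brown',(160,256),120,800): print(a,wpt(a[1],.008,o))
E
```

```text
(2704, array([234.6, 251.5]), array([65.4, 75.8])) [ 0.58898897 -0.21014437  0.008     ]
(1612, array([ 94.2, 261. ]), array([47.8, 66. ])) [ 0.5997963  -0.34827932  0.008     ]
```

servo_tool(deltas=[[-1,[2,-3.6,1],0],[-1,[3,-3.6,1],0],[-1,[3,0,0],0],[-1,[2,0,0],0],[-1,[0,0,0],0]])

```text
clock: 21.75
position: [0.5844, -0.2086, 0.0375]
orientation: [[-0.007, -0.001, 1.0], [0.003, 1.0, 0.001], [-1.0, 0.003, -0.007]]
force: [-0.2, 0.3, -0.3]
opening: 0.0852
```

servo_tool(deltas=[[-1,[0,0,0],0],[-1,[0,0,0],0],[-1,[0,0,0],0],[-1,[0,0,0],0],[-1,[0,0,0],0]])

```text
clock: 22.25
position: [0.5877, -0.2109, 0.0412]
orientation: [[0.001, -0.0, 1.0], [-0.0, 1.0, 0.0], [-1.0, -0.0, 0.001]]
force: [0.5, -0.3, 0.2]
opening: 0.0853
```

```bash
python3 - <<'E'
from h import *
im,d,o=snap('wrist','w21'); print(o['position'],o['orientation'][:,0],o['force'],o['opening'])
for a in ell(im,'brown',(320,256),80,800): print(a,wpt(a[1],.008,o))
E
```

```text
[ 0.58767682 -0.21093034  0.04123916] [ 1.14976725e-03 -7.99513172e-06 -9.99999339e-01] [ 0.53600781 -0.33107797  0.15992752] 0.08529161550054372
(6856, array([325.5, 273.1]), array([108.7, 119.8])) [ 0.58720204 -0.21034075  0.008     ]
```

View pics/w21.png

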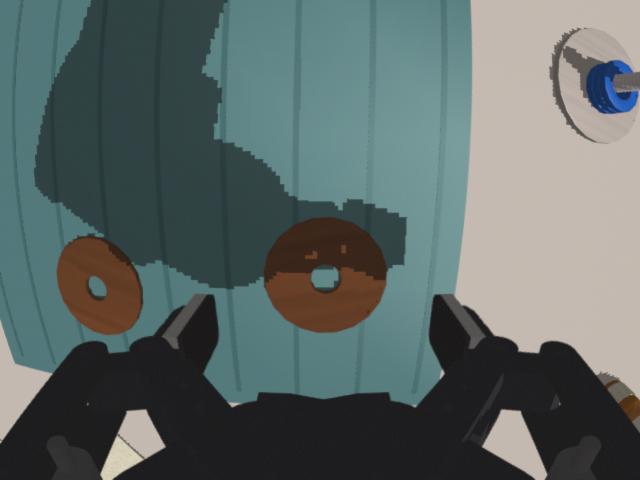

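servo_tool(deltas=[[-1,[1.5,0.05,0.1],0],[-1,[1.5,0,0],0],[-1,[1,0,0],0],[-1,[0,0,0],0],[-1,[0,0,0],0]])

```text
clock: 22.8
position: [0.5878, -0.2106, -0.0002]
orientation: [[-0.001, -0.0, 1.0], [0.0, 1.0, 0.0], [-1.0, 0.0, -0.001]]
force: [0.7, -0.6, 0.3]
opening: 0.0856
```

servo_tool(deltas=[[-0.6,[0.2,0,0],0],[-0.4,[0,0,0],0],[0,[0,0,0],0],[1,[0,0,0],0],[1,[0,0,0],0]])

```text
clock: 23.3
position: [0.5886, -0.2107, -0.0006]
orientation: [[0.001, -0.0, 1.0], [0.0, 1.0, 0.0], [-1.0, 0.0, 0.001]]
force: [-1.4, 0.4, 5.9]
opening: 0.0615
```

```bash
python3 - <<'E'
from h import *
im,d,o=snap('wrist','w22'); print(o['position'],o['orientation'][:,0],o['force'],o['opening'])
for a in ell(im,'brown',(320,256),80,800): print(a,wpt(a[1],.008,o))
E
```

```text
[ 0.58864782 -0.21069395 -0.00061662] [ 9.73453208e-04  1.72122045e-05 -9.99999526e-01] [-1.44821439  0.42229167  5.94773993] 0.06147969833670595
(11245, array([323.7, 306.9]), array([135.7, 150.5])) [ 0.58705363 -0.2107654   0.008     ]
```

View pics/w22.png

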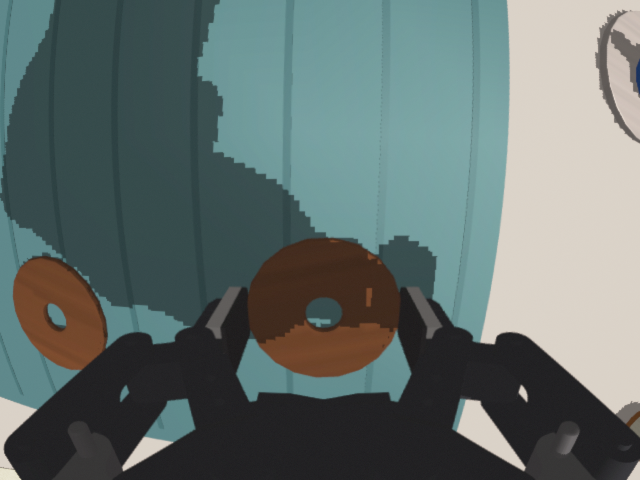

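servo_tool(deltas=[[1,[-1,0,0],0],[1,[-2,0,0],0],[1,[0,0,0],0],[1,[0,0,0],0],[1,[0,0,0],0]], newtons=30)

```text
clock: 23.85
position: [0.5878, -0.2101, 0.0278]
orientation: [[-0.001, -0.001, 1.0], [0.001, 1.0, 0.001], [-1.0, 0.001, -0.001]]
force: [-0.5, 0.0, -0.5]
opening: 0.0611
```

```bash
python3 - <<'E'
from h import *
im,d,o=snap('wrist','w23'); print(o['position'],o['orientation'][:,0],o['force'],o['opening'])
crop(im,'w23c',220,430,230,400,3.7)
E
```

```text
[ 0.58778538 -0.21005208  0.02784401] [-1.04524822e-03  6.03355044e-04 -9.99999272e-01] [-0.49635203  0.0023043  -0.49589359] 0.061149652915770444
```

View pics/w23c.png

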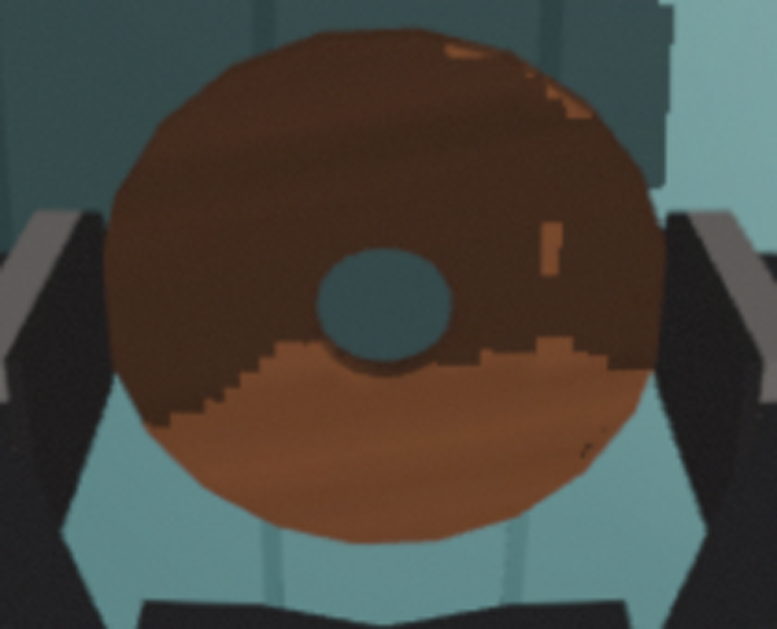

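```bash
python3 - <<'E'
from h import *
im,o=load('w23'); print(tool((323.9,314.2),.0086,o))
E
```

```text
[-8.60180518e-03 -7.94358611e-07  1.72109019e-03]
```

servo_tool(deltas=[[1,[-4,0,0],0],[1,[-5,0,-1],0],[1,[0,3,-2],0],[1,[0,4,-3],0],[1,[0,4,-3],0]])

```text
clock: 24.4
position: [0.4973, -0.0996, 0.1172]
orientation: [[-0.0, 0.001, 1.0], [0.0, 1.0, -0.001], [-1.0, 0.0, -0.0]]
force: [1.0, 1.1, -0.5]
opening: 0.0607
```

servo_tool(deltas=[[1,[0,3.5,-2],0],[1,[0,1.5,0],0],[1,[0,0,0],0],[1,[0,0,0],0],[1,[0,0,0],0]])

```text
clock: 24.9
position: [0.4788, -0.0522, 0.1176]
orientation: [[0.0, 0.002, 1.0], [-0.001, 1.0, -0.002], [-1.0, -0.001, 0.0]]
force: [-0.0, -0.6, 0.6]
opening: 0.0612
```

servo_tool(deltas=[[1,[0,0.3,-0.35],0],[1,[1,0,0],0],[1,[1,0,0],0],[1,[0,0,0],0],[1,[0,0,0],0]])

```text
clock: 25.4
position: [0.4745, -0.0478, 0.097]
orientation: [[-0.001, 0.0, 1.0], [-0.0, 1.0, -0.0], [-1.0, -0.0, -0.001]]
force: [0.0, 0.2, -0.1]
opening: 0.0614
```

```bash
python3 - <<'E'
from h import *
im,d,o=snap('wrist','w24'); print(o['position'],o['orientation'][:,0],o['force'],o['opening'])
crop(im,'w24c')
E
```

```text
[ 0.47451941 -0.04780557  0.09697322] [-1.30541907e-03 -3.85530557e-04 -9.99999074e-01] [ 0.03697096  0.20931799 -0.07649372] 0.06135791161736044
```

View pics/w24c.png

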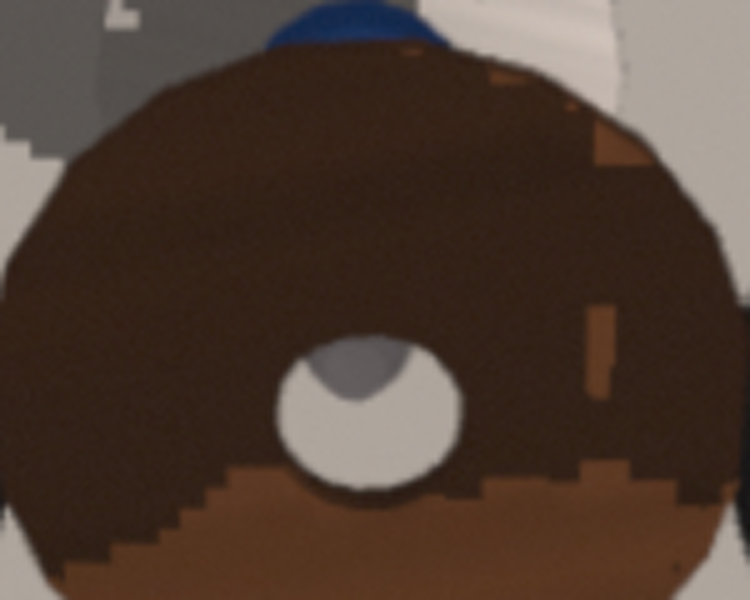

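servo_tool(deltas=[[1,[0,-0.1,0.05],0],[1,[0,0,0],0],[1,[0.7,0,0],0],[1,[0.6,0,0],0],[1,[0,0,0],0]])

```text
clock: 25.95
position: [0.4745, -0.0484, 0.0835]
orientation: [[-0.002, -0.0, 1.0], [-0.0, 1.0, 0.0], [-1.0, -0.0, -0.002]]
force: [0.0, -0.2, -0.7]
opening: 0.0615
```

```bash
python3 - <<'E'
from h import *
im,d,o=snap('wrist','w25'); print(o['position'],o['orientation'][:,0],o['force'],o['opening'])
crop(im,'w25c')
E
```

```text
[ 0.47447756 -0.04840191  0.08353621] [-2.18595474e-03 -9.42733936e-05 -9.99997606e-01] [ 0.04721611 -0.17778467 -0.66303383] 0.061477499036613203
```

View pics/w25c.png

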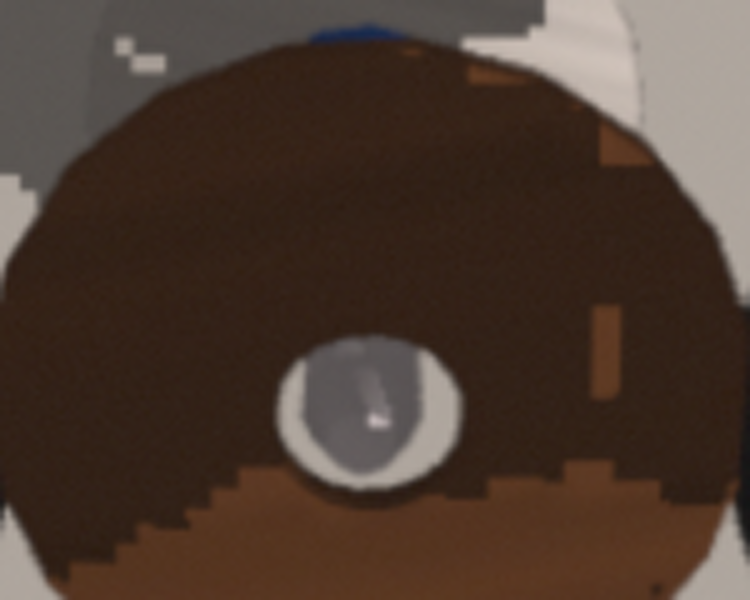

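servo_tool(deltas=[[1,[1.1,-0.05,0.05],0],[1,[1.2,0,0],0],[1,[1.2,0,0],0],[1,[1.2,0,0],0],[1,[0.9,0,0],0]])

```text
clock: 26.5
position: [0.4752, -0.0491, 0.0271]
orientation: [[-0.002, -0.0, 1.0], [-0.0, 1.0, 0.0], [-1.0, -0.0, -0.002]]
force: [0.1, 0.5, -0.8]
opening: 0.0612
```

servo_tool(deltas=[[1,[0,0,0],0],[-0.8,[0,0,0],0],[-1,[0,0,0],0],[-1,[0,0,0],0],[-1,[-2,0,0],0]])

```text
clock: 27.0
position: [0.4743, -0.0488, 0.0476]
orientation: [[-0.004, -0.0, 1.0], [-0.0, 1.0, 0.0], [-1.0, -0.0, -0.004]]
force: [0.1, -0.8, 0.6]
opening: 0.0855
```

```bash
python3 - <<'E'
from h import *
im,d,o=snap('wrist','w26'); print(o['position'],o['orientation'][:,0],o['force'],o['opening'])
im,d,o=snap('side','s2'); crop(im,'s2c',230,400,250,370,4)
E
```

```text
[ 0.47428249 -0.04881157  0.04760151] [-3.86097705e-03 -1.27799982e-04 -9.99992538e-01] [ 0.05149346 -0.79213248  0.56427553] 0.08554407784282848
```

View pics/w26.png

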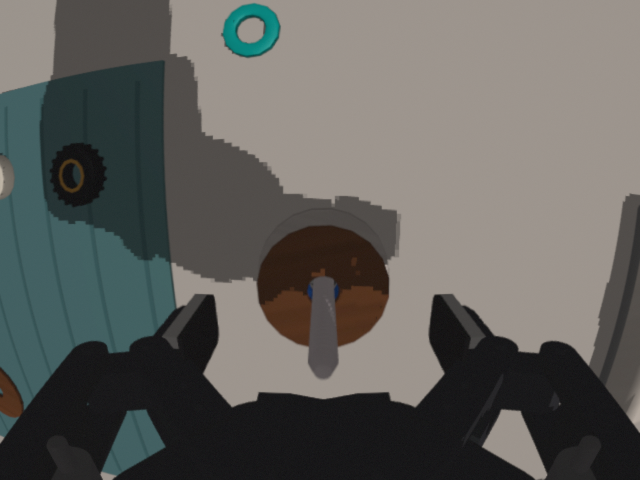

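View pics/s2c.png

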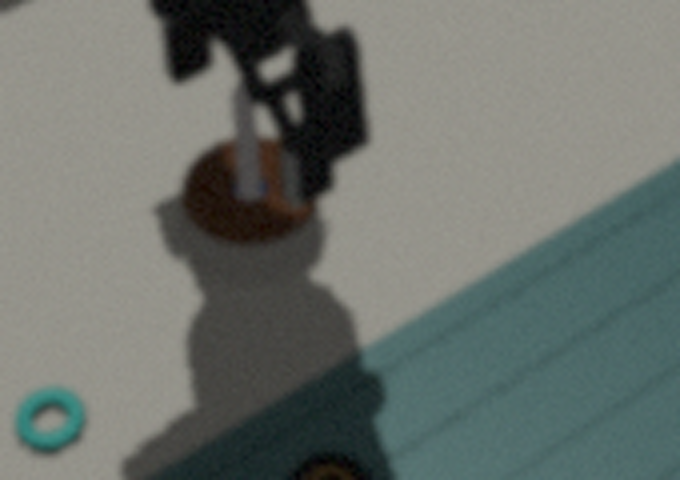

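servo_tool(deltas=[[-1,[-4,0,0],0],[-0.5,[-4.5,0,0],0],[0,[0,-4,-1],0],[0,[0,-5,-1.5],0],[0,[0,-5,-1.5],0]])

```text
clock: 27.6
position: [0.4374, -0.1856, 0.134]
orientation: [[0.002, -0.003, 1.0], [0.0, 1.0, 0.003], [-1.0, 0.0, 0.002]]
force: [0.7, 0.3, 0.1]
opening: 0.0428
```

servo_tool(deltas=[[0,[1,-4,-1.5],0],[0,[3,-3.5,-0.5],0],[0,[2,0,0],0],[0,[0,0,0],0],[0,[0,0,0],0]])

```text
clock: 28.1
position: [0.4173, -0.2593, 0.0735]
orientation: [[-0.001, -0.001, 1.0], [0.001, 1.0, 0.001], [-1.0, 0.001, -0.001]]
force: [0.6, 0.2, -0.1]
opening: 0.0425
```

```bash
python3 - <<'E'
from h import *
im,d,o=snap('wrist','w27'); print(o['position'],o['orientation'][:,0],o['force'],o['opening'])
for a in ell(im,'white',(320,256),80,150): print(a,wpt(a[1],.015,o))
E
```

```text
[ 0.41730791 -0.25932545  0.07350728] [-5.22929201e-04  5.76837179e-04 -9.99999697e-01] [ 0.56256715  0.16886836 -0.13886464] 0.04250198662226618
```

View pics/w27.png

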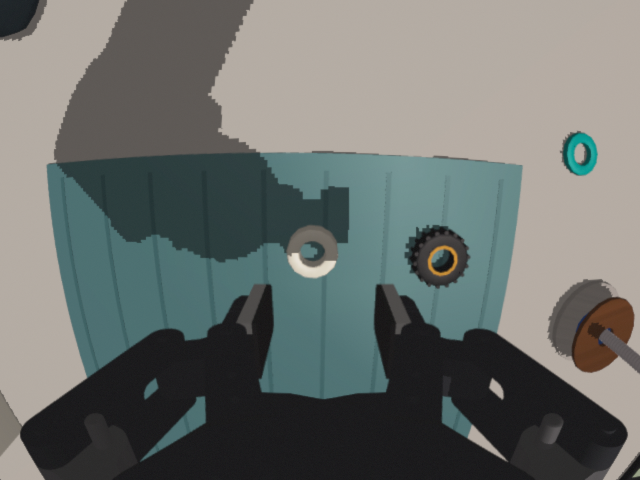

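```bash
python3 - <<'E'
from h import *
im,o=load('w27'); print(wpt((312.8,251.7),.013,o),wpt((315,249.5),.015,o))
E
```

```text
[ 0.41380374 -0.26604987  0.013     ] [ 0.41187678 -0.26471026  0.015     ]
```

servo_tool(deltas=[[0,[2,-0.5,-0.35],0],[0,[2,0,0],0],[0,[0,0,0],0],[0,[0,0,0],0],[0,[0,0,0],0]])

```text
clock: 28.65
position: [0.4151, -0.2649, 0.0349]
orientation: [[0.003, -0.001, 1.0], [-0.001, 1.0, 0.001], [-1.0, -0.001, 0.003]]
force: [-1.0, 0.4, 0.2]
opening: 0.0425
```

```bash
python3 - <<'E'
from h import *
im,d,o=snap('wrist','w28'); print(o['position'],o['orientation'][:,0],o['force'],o['opening'])
crop(im,'w28c')
E
```

```text
[ 0.41511776 -0.26490389  0.03492651] [ 2.62695760e-03 -6.86478234e-04 -9.99996314e-01] [-0.95102938  0.38379767  0.15172824] 0.04251636395481467
```

View pics/w28c.png

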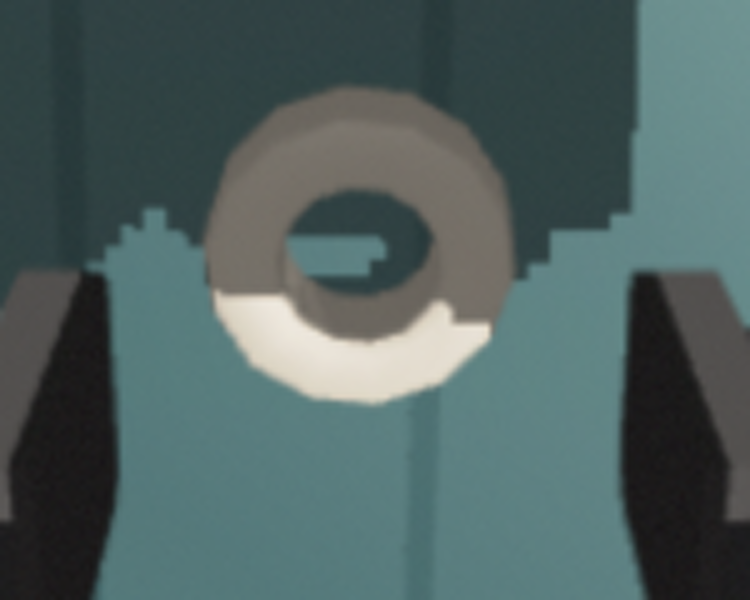

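```bash
python3 - <<'E'
from h import *
im,o=load('w28'); print(wpt((321.8,282.8),.015,o))
E
```

```text
[ 0.41461308 -0.26606406  0.015     ]
```

servo_tool(deltas=[[0,[1,-0.08,-0.1],0],[0,[1,0,0],0],[0,[0.8,0,0],0],[0,[0,0,0],0],[0,[0,0,0],0]])

```text
clock: 29.2
position: [0.4124, -0.2656, 0.0051]
orientation: [[-0.001, -0.0, 1.0], [0.0, 1.0, 0.0], [-1.0, 0.0, -0.001]]
force: [0.3, -0.0, 0.2]
opening: 0.0426
```

servo_tool(deltas=[[0,[0,0,0],0],[1,[0,0,0],0],[1,[0,0,0],0],[1,[0,0,0],0],[1,[0,0,0],0]], newtons=25)

```text
clock: 29.7
position: [0.413, -0.2658, 0.006]
orientation: [[0.001, -0.0, 1.0], [-0.0, 1.0, 0.0], [-1.0, -0.0, 0.001]]
force: [-1.0, -0.1, 5.8]
opening: 0.0288
```

servo_tool(deltas=[[1,[-2,0,0],0],[1,[-4,0,0],0],[1,[-5,2,0.5],0],[1,[0,5,1.5],0],[1,[0,5,1.5],0]])

```text
clock: 30.2
position: [0.4475, -0.151, 0.1134]
orientation: [[0.005, 0.003, 1.0], [-0.0, 1.0, -0.003], [-1.0, -0.0, 0.005]]
force: [1.1, 0.5, -1.2]
opening: 0.0289
```

servo_tool(deltas=[[1,[0,5,1.5],0],[1,[0,4.4,1],0],[1,[0,0,0],0],[1,[0,0,0],0],[1,[0,0,0],0]])

```text
clock: 30.7
position: [0.4699, -0.0606, 0.1116]
orientation: [[-0.0, 0.001, 1.0], [-0.0, 1.0, -0.001], [-1.0, -0.0, -0.0]]
force: [0.1, -0.4, -0.6]
opening: 0.0289
```

```bash
python3 - <<'E'
from h import *
im,d,o=snap('wrist','w29'); print(o['position'],o['orientation'][:,0],o['force'],o['opening'])
crop(im,'w29c')
E
```

```text
[ 0.46989994 -0.06061903  0.11164406] [-3.87781347e-04 -4.97180412e-04 -9.99999801e-01] [ 0.05927369 -0.40490547 -0.62915435] 0.02885618075748658
```

View pics/w29c.png

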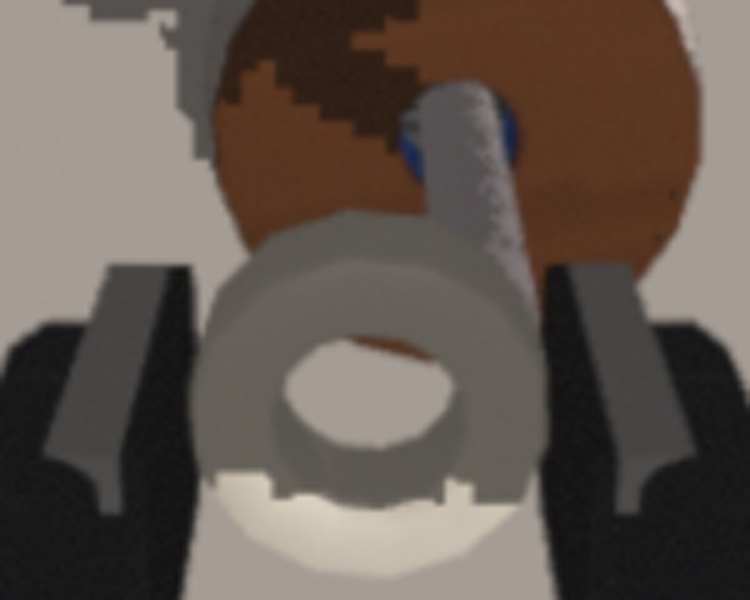

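servo_tool(deltas=[[1,[0,1.1,0.5],0],[1,[0.5,0,0],0],[1,[0.5,0,0],0],[1,[0,0,0],0],[1,[0,0,0],0]])

```text
clock: 31.25
position: [0.4751, -0.0488, 0.1015]
orientation: [[-0.001, 0.0, 1.0], [-0.0, 1.0, -0.0], [-1.0, -0.0, -0.001]]
force: [-0.2, 0.0, 0.0]
opening: 0.0287
```

```bash
python3 - <<'E'
from h import *
im,d,o=snap('wrist','w30'); print(o['position'],o['orientation'][:,0],o['force'],o['opening'])
crop(im,'w30c'); print(tool((324,314.6),.009,o)); im,o=load('w29'); print(tool((324,314.6),.009,o))
E
```

```text
[ 0.47505546 -0.04882238  0.10147803] [-7.76612846e-04 -2.21355559e-04 -9.99999674e-01] [-0.21902667  0.01236088  0.01512646] 0.02865144748933732
[-9.00133363e-03  4.06200053e-05  1.70203560e-03]
[-9.00068104e-03  4.06156080e-05  1.70236608e-03]
```

View pics/w30c.png

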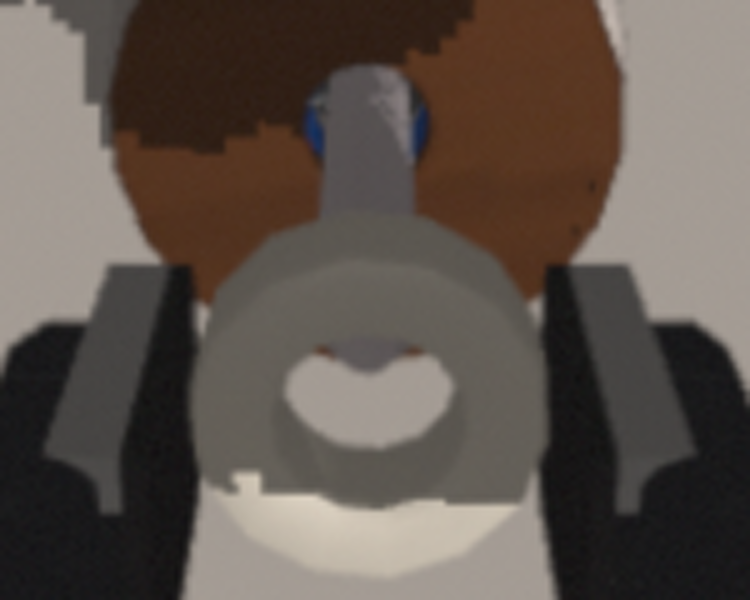

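Aligned in y, so I'm descending onto the tip.

servo_tool(deltas=[[1,[0.6,0,0],0],[1,[0.5,0,0],0],[1,[0.4,0,0],0],[1,[0,0,0],0],[1,[0,0,0],0]])

```text
clock: 31.8
position: [0.4753, -0.0485, 0.0866]
orientation: [[-0.0, -0.0, 1.0], [-0.0, 1.0, 0.0], [-1.0, -0.0, -0.0]]
force: [-0.3, -0.7, -0.5]
opening: 0.0289
```

```bash
python3 - <<'E'
from h import *
im,d,o=snap('wrist','w31'); print(o['position'],o['orientation'][:,0],o['force'],o['opening'])
crop(im,'w31c')
E
```

```text
[ 0.47532742 -0.04852358  0.08664278] [-3.09925376e-04 -5.65215178e-05 -9.99999950e-01] [-0.30522657 -0.73530892 -0.53717804] 0.02894976089482778
```

View pics/w31c.png

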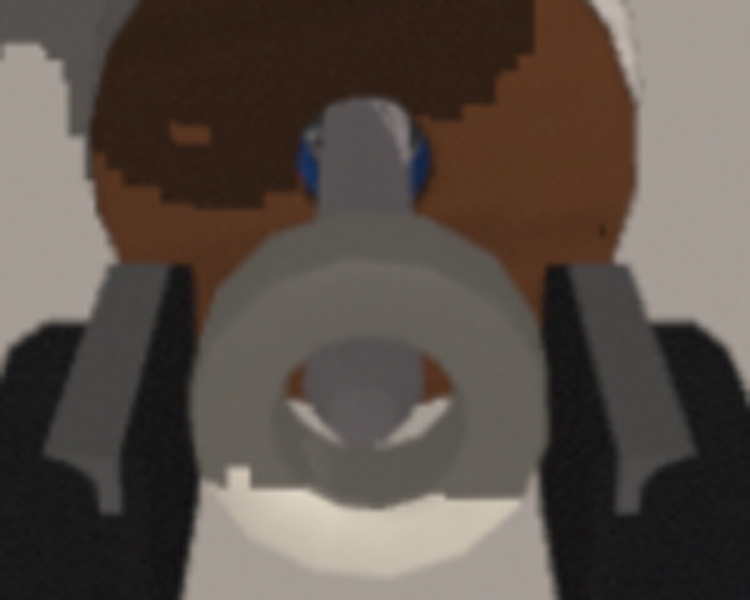

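servo_tool(deltas=[[1,[1,-0.04,0],0],[1,[1.2,0,0],0],[1,[1.2,0,0],0],[1,[1,0,0],0],[1,[0.6,0,0],0]])

```text
clock: 32.35
position: [0.4746, -0.0489, 0.0353]
orientation: [[-0.002, -0.0, 1.0], [-0.0, 1.0, 0.0], [-1.0, -0.0, -0.002]]
force: [-0.2, -0.3, 0.2]
opening: 0.0287
```

servo_tool(deltas=[[1,[0,0,0],0],[0.3,[0,0,0],0],[0,[0,0,0],0],[0,[0,0,0],0],[0,[-2,0,0],0]])

```text
clock: 32.85
position: [0.4737, -0.0486, 0.0557]
orientation: [[-0.004, -0.0, 1.0], [-0.0, 1.0, 0.0], [-1.0, -0.0, -0.004]]
force: [0.3, -0.1, 0.9]
opening: 0.0428
```

```bash
python3 - <<'E'
from h import *
im,d,o=snap('wrist','w32'); print(o['position'],o['orientation'][:,0],o['force'],o['opening'])
crop(im,'w32c')
E
```

```text
[ 0.47368181 -0.04861469  0.05573738] [-4.06829128e-03 -2.15233686e-04 -9.99991701e-01] [ 0.29902416 -0.06471188  0.89042611] 0.0427620095606919
```

View pics/w32c.png

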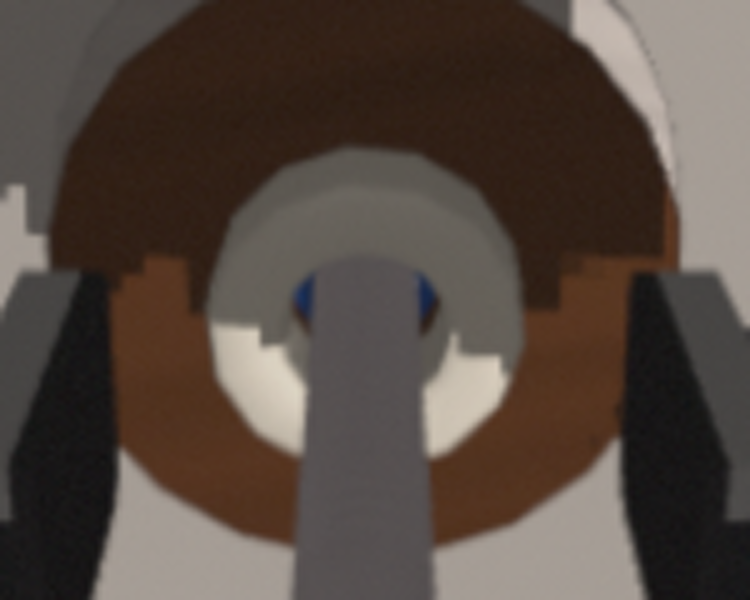

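servo_tool(deltas=[[0,[-4,0,0],0],[-0.5,[-4.5,0,0],0],[-1,[0,-4,2],0],[-1,[0,-4.5,2],0],[-1,[0,-4.5,2],0]])

```text
clock: 33.4
position: [0.537, -0.1791, 0.1429]
orientation: [[0.003, -0.003, 1.0], [0.001, 1.0, 0.003], [-1.0, 0.001, 0.003]]
force: [0.2, 0.9, 0.6]
opening: 0.0849
```

servo_tool(deltas=[[-1,[0,-4.5,2],0],[-1,[1,-4.5,2],0],[-1,[3,-4.5,1.7],0],[-1,[3,-3,0.5],0],[-1,[0,0,0],0]])

```text
clock: 33.9
position: [0.5915, -0.3426, 0.0708]
orientation: [[-0.007, 0.006, 1.0], [-0.001, 1.0, -0.006], [-1.0, -0.001, -0.007]]
force: [-0.5, -0.1, 0.4]
opening: 0.0852
```

servo_tool(deltas=[[-1,[0,0,0],0],[-1,[0,0,0],0],[-1,[0,0,0],0],[-1,[0,0,0],0],[-1,[0,0,0],0]])

```text
clock: 34.4
position: [0.596, -0.3375, 0.0763]
orientation: [[0.002, -0.002, 1.0], [0.0, 1.0, 0.002], [-1.0, 0.0, 0.002]]
force: [-0.1, -0.5, 0.4]
opening: 0.0854
```

```bash
python3 - <<'E'
from h import *
im,d,o=snap('wrist','w33'); print(o['position'],o['orientation'][:,0],o['force'],o['opening'])
for a in ell(im,'brown',(320,256),90,800): print(a,wpt(a[1],.008,o))
E
```

```text
[ 0.59604795 -0.33748006  0.07631519] [ 1.50214956e-03  6.88964784e-05 -9.99998869e-01] [-0.05662286 -0.54436943  0.35547806] 0.0854099631259029
(4914, array([307.1, 253.8]), array([92.1, 98.5])) [ 0.59641619 -0.34795776  0.008     ]
```

View pics/w33.png

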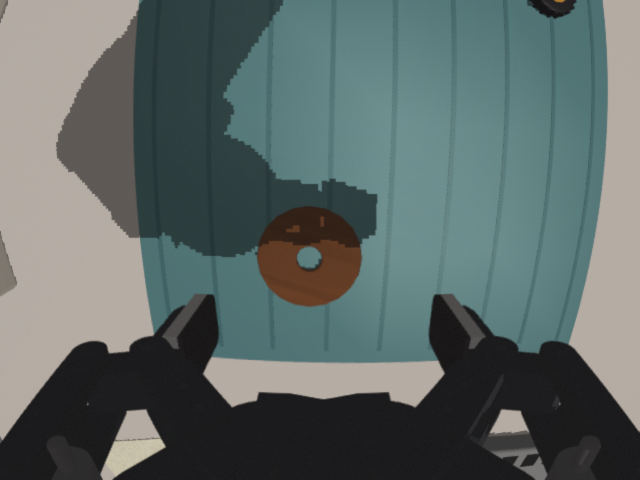

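servo_tool(deltas=[[-1,[2,-0.93,0.2],0],[-1,[2,0,0],0],[-1,[0,0,0],0],[-1,[0,0,0],0],[-1,[0,0,0],0]])

```text
clock: 34.95
position: [0.5982, -0.3478, 0.0366]
orientation: [[0.002, -0.001, 1.0], [-0.001, 1.0, 0.001], [-1.0, -0.001, 0.002]]
force: [0.6, 0.1, -0.4]
opening: 0.0855
```

```bash
python3 - <<'E'
from h import *
im,d,o=snap('wrist','w34'); print(o['position'],o['orientation'][:,0],o['force'],o['opening'])
for a in ell(im,'brown',(320,256),90,800): print(a,wpt(a[1]+np.array([0,3.5]),.008,o))
E
```

```text
[ 0.59819147 -0.34783917  0.03664447] [ 1.72869542e-03 -7.98245070e-04 -9.99998187e-01] [ 0.6343776   0.11902915 -0.36256995] 0.08549351086450215
(7689, array([325.8, 274.2]), array([113.2, 120.7])) [ 0.59845926 -0.34711848  0.008     ]
```

servo_tool(deltas=[[-1,[1.5,0.07,0],0],[-1,[1.5,0,0],0],[-1,[0.6,0,0],0],[-1,[0,0,0],0],[-1,[0,0,0],0]])

```text
clock: 35.5
position: [0.5972, -0.347, -0.001]
orientation: [[-0.001, -0.0, 1.0], [0.0, 1.0, 0.0], [-1.0, 0.0, -0.001]]
force: [0.3, -0.3, 1.3]
opening: 0.0855
```

servo_tool(deltas=[[-0.6,[0,0,0],0],[-0.4,[0,0,0],0],[0,[0,0,0],0],[1,[0,0,0],0],[1,[0,0,0],0]])

```text
clock: 36.0
position: [0.5978, -0.3473, 0.0003]
orientation: [[0.001, -0.0, 1.0], [-0.001, 1.0, 0.0], [-1.0, -0.001, 0.001]]
force: [-1.6, 0.5, 5.7]
opening: 0.0608
```

servo_tool(deltas=[[1,[-1,0,0],0],[1,[-2,0,0],0],[1,[0,0,0],0],[1,[0,0,0],0],[1,[0,0,0],0]], newtons=30)

```text
clock: 36.5
position: [0.5968, -0.3463, 0.0284]
orientation: [[-0.001, -0.0, 1.0], [0.001, 1.0, 0.0], [-1.0, 0.001, -0.001]]
force: [-0.4, -0.0, -0.0]
opening: 0.0606
```

```bash
python3 - <<'E'
from h import *
im,d,o=snap('wrist','w35'); print(o['position'],o['orientation'][:,0],o['force'],o['opening'])
crop(im,'w35c',220,430,230,400,3.7)
E
```

```text
[ 0.59684266 -0.34626441  0.02837067] [-0.00129806  0.00107968 -0.99999857] [-0.4489977  -0.01479446 -0.00517104] 0.060645340964925624
```

View pics/w35c.png

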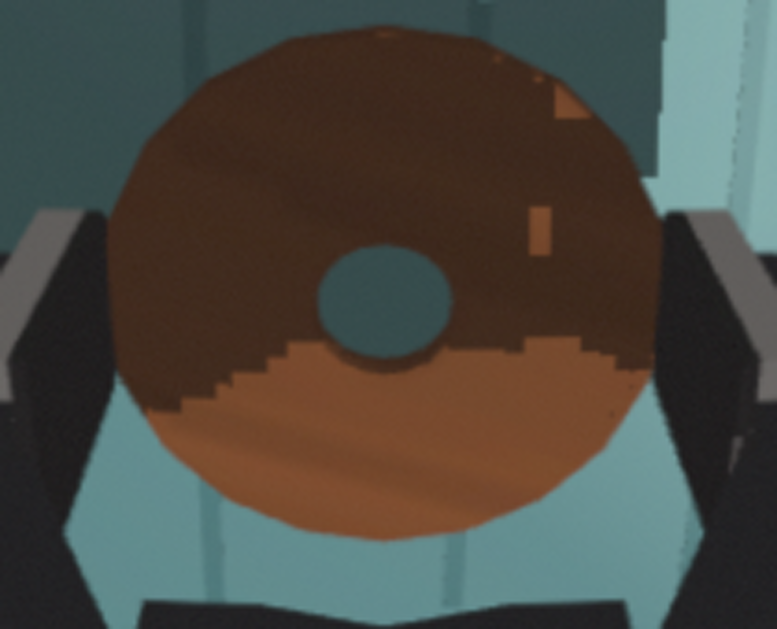

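servo_tool(deltas=[[1,[-4,0,0],0],[1,[-4.8,1,-1],0],[1,[0,4.5,-2],0],[1,[0,4.5,-2],0],[1,[0,4.5,-2],0]])

```text
clock: 37.05
position: [0.5262, -0.2003, 0.1168]
orientation: [[-0.001, 0.0, 1.0], [0.001, 1.0, -0.0], [-1.0, 0.001, -0.001]]
force: [0.3, 1.6, 0.0]
opening: 0.0605
```

servo_tool(deltas=[[1,[0,4.5,-2],0],[1,[0,4.5,-2],0],[1,[0,4,-1.1],0],[1,[0,1.7,0],0],[1,[0,0,0],0]])

```text
clock: 37.55
position: [0.4757, -0.0514, 0.1168]
orientation: [[-0.001, -0.006, 1.0], [0.002, 1.0, 0.006], [-1.0, 0.002, -0.001]]
force: [-0.3, 0.3, 0.0]
opening: 0.0609
```

servo_tool(deltas=[[1,[0,0,0],0],[1,[0,0,0],0],[1,[0,0,0],0],[1,[0,0,0],0],[1,[0,0,0],0]])

```text
clock: 38.05
position: [0.4763, -0.0557, 0.1173]
orientation: [[0.0, 0.001, 1.0], [-0.0, 1.0, -0.001], [-1.0, -0.0, 0.0]]
force: [-0.6, 0.2, -0.2]
opening: 0.0605
```

servo_tool(deltas=[[1,[0,0.65,-0.1],0],[1,[1,0,0],0],[1,[1,0,0],0],[1,[0,0,0],0],[1,[0,0,0],0]])

```text
clock: 38.55
position: [0.4748, -0.0486, 0.0968]
orientation: [[-0.001, -0.0, 1.0], [-0.0, 1.0, 0.0], [-1.0, -0.0, -0.001]]
force: [-0.4, -0.1, 0.6]
opening: 0.0609
```

```bash
python3 - <<'E'
from h import *
im,d,o=snap('wrist','w36'); print(o['position'],o['orientation'][:,0],o['force'],o['opening'])
crop(im,'w36c')
E
```

```text
[ 0.47484943 -0.04858142  0.09676651] [-1.28784577e-03 -3.69846475e-04 -9.99999102e-01] [-0.35308896 -0.08112986  0.56011633] 0.060943496413220895
```

View pics/w36c.png

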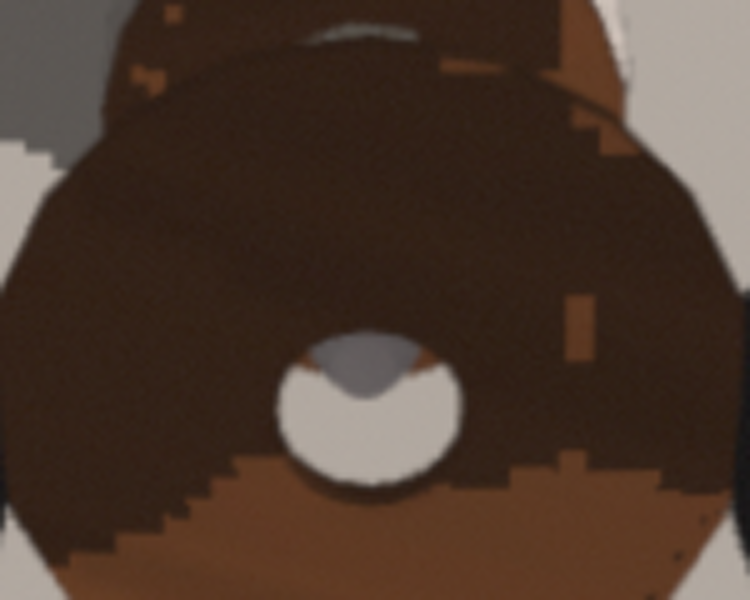

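servo_tool(deltas=[[1,[0,-0.03,0.04],0],[1,[0.7,0,0],0],[1,[0.6,0,0],0],[1,[0,0,0],0],[1,[0,0,0],0]])

```text
clock: 39.1
position: [0.4755, -0.0488, 0.0841]
orientation: [[-0.001, -0.0, 1.0], [-0.0, 1.0, 0.0], [-1.0, -0.0, -0.001]]
force: [0.4, -0.2, 0.0]
opening: 0.0604
```

```bash
python3 - <<'E'
from h import *
im,d,o=snap('wrist','w37'); print(o['position'],o['orientation'][:,0],o['force'],o['opening'])
crop(im,'w37c')
E
```

```text
[ 0.47548558 -0.04875521  0.08405689] [-6.37071393e-04 -6.77027422e-05 -9.99999795e-01] [ 0.4273591  -0.19282139  0.02764603] 0.06044681131428575
```

View pics/w37c.png

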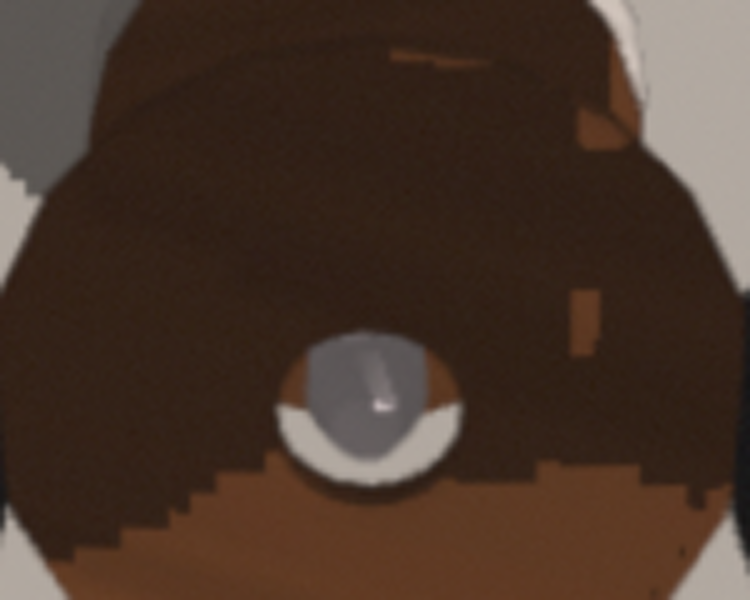

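servo_tool(deltas=[[1,[1,0,0],0],[1,[1.2,0,0],0],[1,[1,0,0],0],[1,[0.8,0,0],0],[1,[0,0,0],0]])

```text
clock: 39.65
position: [0.4745, -0.0488, 0.0429]
orientation: [[-0.003, -0.0, 1.0], [-0.0, 1.0, 0.0], [-1.0, -0.0, -0.003]]
force: [-0.5, 0.5, 1.0]
opening: 0.0607
```

servo_tool(deltas=[[1,[0,0,0],0],[-0.8,[0,0,0],0],[-1,[0,0,0],0],[-1,[0,0,0],0],[-1,[-3,0,0],0]])

```text
clock: 40.15
position: [0.473, -0.0484, 0.0724]
orientation: [[-0.007, -0.001, 1.0], [-0.001, 1.0, 0.0], [-1.0, -0.001, -0.007]]
force: [-0.1, -0.1, 0.4]
opening: 0.0853
```

```bash
python3 - <<'E'
from h import *
im,d,o=snap('wrist','w38'); print(o['position'],o['orientation'][:,0],o['force'],o['opening'])
E
```

```text
[ 0.47296933 -0.04835449  0.07243694] [-6.73164154e-03 -6.38237998e-04 -9.99977139e-01] [-0.08342752 -0.14962931  0.41443519] 0.08531849114132466
```

View pics/w38.png

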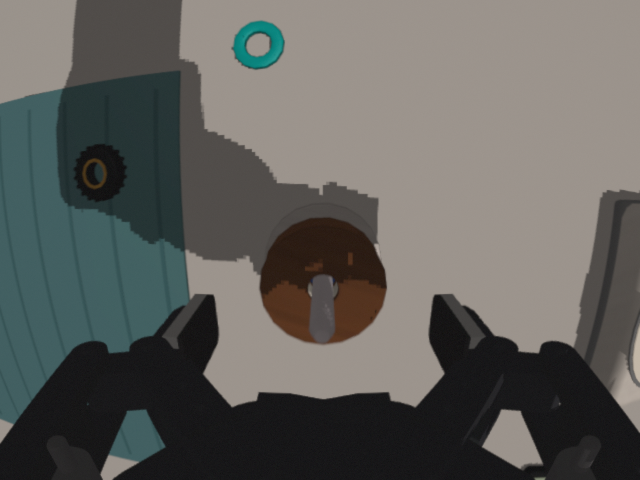

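servo_tool(deltas=[[-1,[-4,0,0],0],[-0.5,[-2,0,0],0],[-0.1,[0,-3,-1],0],[-0.1,[0,-4,-1.5],0],[-0.1,[0,-4,-1.5],0]])

```text
clock: 40.7
position: [0.4359, -0.1595, 0.135]
orientation: [[0.002, -0.003, 1.0], [0.0, 1.0, 0.003], [-1.0, 0.0, 0.002]]
force: [0.8, 0.2, 0.0]
opening: 0.0467
```

servo_tool(deltas=[[-0.1,[1,-3,-1.2],0],[-0.1,[3,0,0],0],[-0.1,[2,0,0],0],[-0.1,[0,0,0],0],[-0.1,[0,0,0],0]])

```text
clock: 41.2
position: [0.424, -0.1889, 0.0747]
orientation: [[0.0, -0.0, 1.0], [-0.0, 1.0, 0.0], [-1.0, -0.0, 0.0]]
force: [0.0, -0.7, 0.5]
opening: 0.0468
```

```bash
python3 - <<'E'
from h import *
im,d,o=snap('wrist','w39'); print(o['position'],o['orientation'][:,0],o['force'],o['opening'])
for a in ell(im,'black',(320,256),90,150): print(a,wpt(a[1],.012,o))
E
```

```text
[ 0.42395395 -0.18891733  0.07473398] [ 1.96576063e-04 -1.52096857e-04 -9.99999969e-01] [ 0.02435367 -0.66361172  0.47797005] 0.046834220851479605
(1512, array([322.4, 245.1]), array([53.5, 56.5])) [ 0.41718052 -0.19016742  0.012     ]
```

View pics/w39.png

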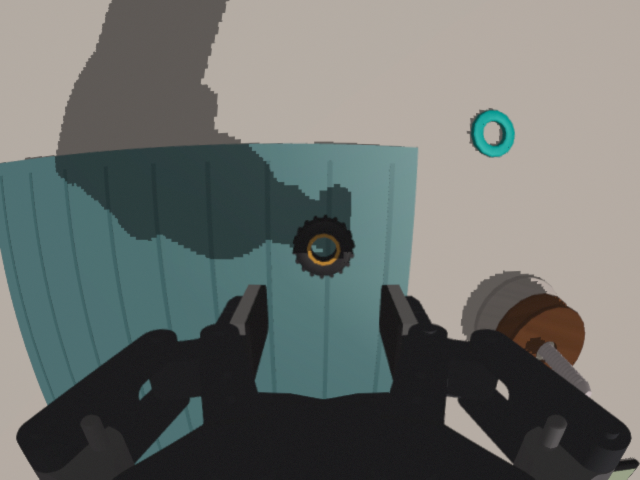

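servo_tool(deltas=[[-0.1,[2,-0.1,-0.6],0],[-0.1,[2,0,0],0],[-0.1,[0,0,0],0],[-0.1,[0,0,0],0],[-0.1,[0,0,0],0]])

```text
clock: 41.75
position: [0.4191, -0.1901, 0.0357]
orientation: [[0.003, -0.001, 1.0], [-0.001, 1.0, 0.001], [-1.0, -0.001, 0.003]]
force: [0.1, 0.0, -0.0]
opening: 0.0466
```

```bash
python3 - <<'E'
from h import *
im,d,o=snap('wrist','w40'); print(o['position'],o['orientation'][:,0],o['force'],o['opening'])
h=cv2.cvtColor(im,cv2.COLOR_RGB2HSV); m=(h[...,0]>8)&(h[...,0]<30)&(h[...,1]>130)&(h[...,2]>60)
for a,c,e in blobs(m,40): print(a,c,e,wpt(e[0],.015,o))
crop(im,'w40c')
E
```

```text
[ 0.41910847 -0.19008865  0.03566837] [ 2.77166432e-03 -5.29384430e-04 -9.99996019e-01] [ 0.11694455  0.02493344 -0.04633433] 0.04659318250435671
467 [325.46895075 284.11991435] ((325.5561218261719, 282.84490966796875), (36.20440673828125, 38.66286849975586), 87.71643829345703) [ 0.41892899 -0.18946593  0.015     ]
2123 [591.67263307 369.74281677] ((591.3412475585938, 370.31439208984375), (50.902896881103516, 59.56911087036133), 109.93936157226562) [ 0.48878854 -0.01098515  0.015     ]
```

View pics/w40c.png

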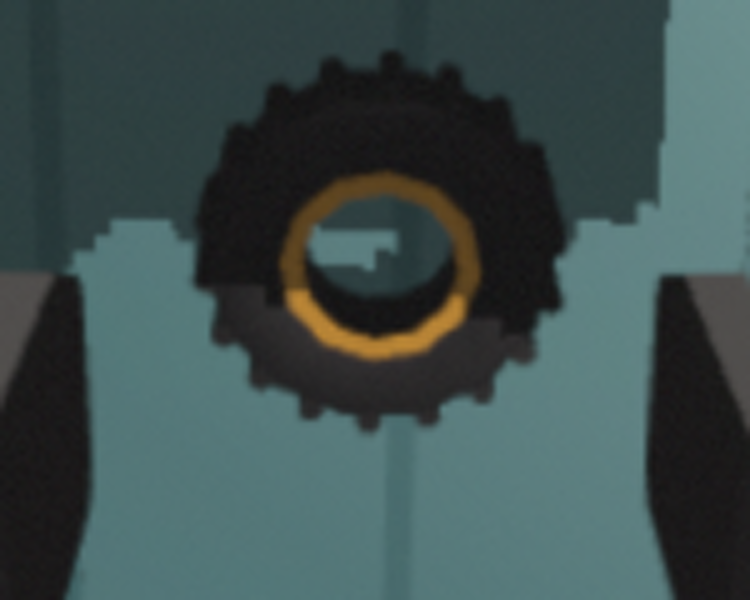

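servo_tool(deltas=[[-0.1,[1,0.05,0],0],[-0.1,[1,0,0],0],[-0.1,[0.8,0,0],0],[-0.1,[0,0,0],0],[-0.1,[0,0,0],0]])

```text
clock: 42.3
position: [0.4174, -0.1893, 0.0059]
orientation: [[-0.001, 0.0, 1.0], [0.0, 1.0, -0.0], [-1.0, 0.0, -0.001]]
force: [-0.0, -0.4, 0.3]
opening: 0.0468
```

servo_tool(deltas=[[-0.1,[0,0,0],0],[1,[0,0,0],0],[1,[0,0,0],0],[1,[0,0,0],0],[1,[0,0,0],0]], newtons=30)

```text
clock: 42.8
position: [0.418, -0.1894, 0.0068]
orientation: [[0.001, -0.0, 1.0], [0.0, 1.0, 0.0], [-1.0, 0.0, 0.001]]
force: [-2.0, -0.3, 5.7]
opening: 0.0324
```

servo_tool(deltas=[[1,[-2,0,0],0],[1,[-4,0,0],0],[1,[-5,2,0.5],0],[1,[0,4,1.5],0],[1,[0,4,1.5],0]])

```text
clock: 43.3
position: [0.4539, -0.0901, 0.1144]
orientation: [[0.005, 0.002, 1.0], [0.001, 1.0, -0.002], [-1.0, 0.001, 0.005]]
force: [0.6, 0.3, -0.7]
opening: 0.0326
```

servo_tool(deltas=[[1,[0,3.5,1.5],0],[1,[0,0.5,0.5],0],[1,[0,0,0],0],[1,[0,0,0],0],[1,[0,0,0],0]])

```text
clock: 43.8
position: [0.4715, -0.0525, 0.1125]
orientation: [[-0.001, 0.003, 1.0], [-0.0, 1.0, -0.003], [-1.0, -0.0, -0.001]]
force: [0.5, -0.2, -0.6]
opening: 0.0327
```

```bash
python3 - <<'E'
from h import *
im,d,o=snap('wrist','w41'); print(o['position'],o['orientation'][:,0],o['force'],o['opening'])
crop(im,'w41c')
E
```

```text
[ 0.47148586 -0.05246065  0.11248112] [-5.48426851e-04 -2.85568010e-04 -9.99999809e-01] [ 0.53964187 -0.16719307 -0.55501335] 0.032733348000514986
```

View pics/w41c.png

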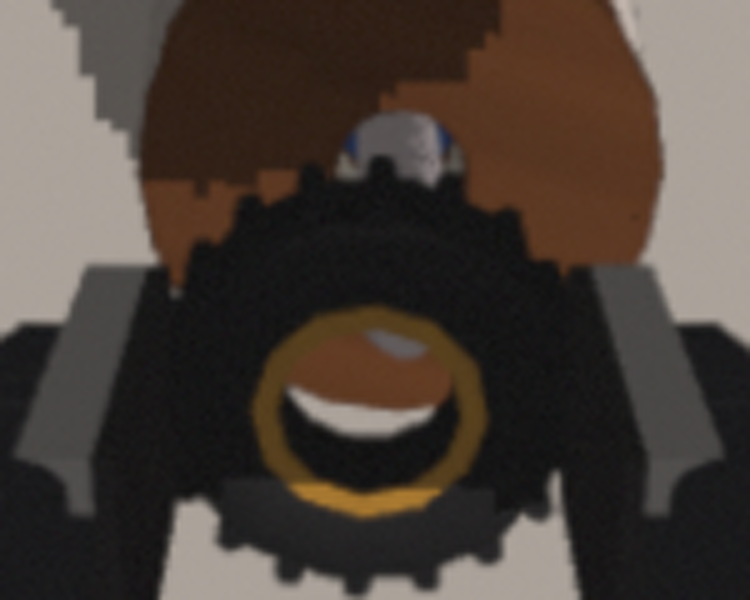

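servo_tool(deltas=[[1,[0,0.33,0.4],0],[1,[0.6,0,0],0],[1,[0.4,0,0],0],[1,[0,0,0],0],[1,[0,0,0],0]])

```text
clock: 44.35
position: [0.4761, -0.0476, 0.1023]
orientation: [[-0.001, -0.0, 1.0], [-0.0, 1.0, 0.0], [-1.0, -0.0, -0.001]]
force: [0.1, 0.2, -0.3]
opening: 0.0327
```

```bash
python3 - <<'E'
from h import *
im,d,o=snap('wrist','w42'); print(o['position'],o['orientation'][:,0],o['force'],o['opening'])
crop(im,'w42c'); print(tool((324.2,312.4),.0082,o))
E
```

```text
[ 0.47607504 -0.04758668  0.10230124] [-6.28431051e-04 -1.37635816e-04 -9.99999793e-01] [ 0.0918165   0.18423338 -0.32673726] 0.03265226227024723
[-0.00820071  0.00011968  0.00110215]
```

View pics/w42c.png

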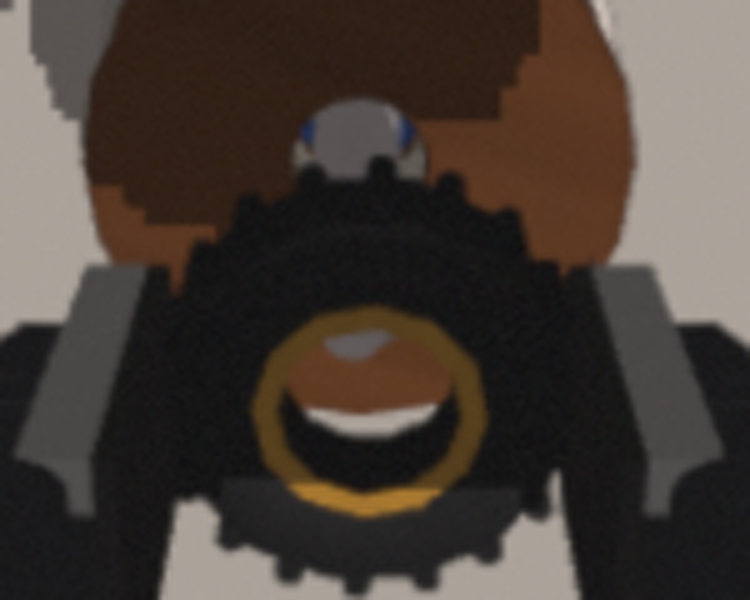

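servo_tool(deltas=[[1,[0,-0.12,-0.04],0],[1,[0.6,0,0],0],[1,[0.5,0,0],0],[1,[0.4,0,0],0],[1,[0,0,0],0]])

```text
clock: 44.9
position: [0.4753, -0.0486, 0.0868]
orientation: [[-0.002, -0.0, 1.0], [-0.0, 1.0, 0.0], [-1.0, -0.0, -0.002]]
force: [0.2, -0.4, -0.6]
opening: 0.0324
```

```bash
python3 - <<'E'
from h import *
im,d,o=snap('wrist','w43'); print(o['position'],o['orientation'][:,0],o['force'],o['opening'])
crop(im,'w43c')
E
```

```text
[ 0.47531944 -0.04859012  0.08682965] [-1.53426239e-03 -1.44586159e-04 -9.99998813e-01] [ 0.15648012 -0.366568   -0.55193187] 0.03241384921143201
```

View pics/w43c.png

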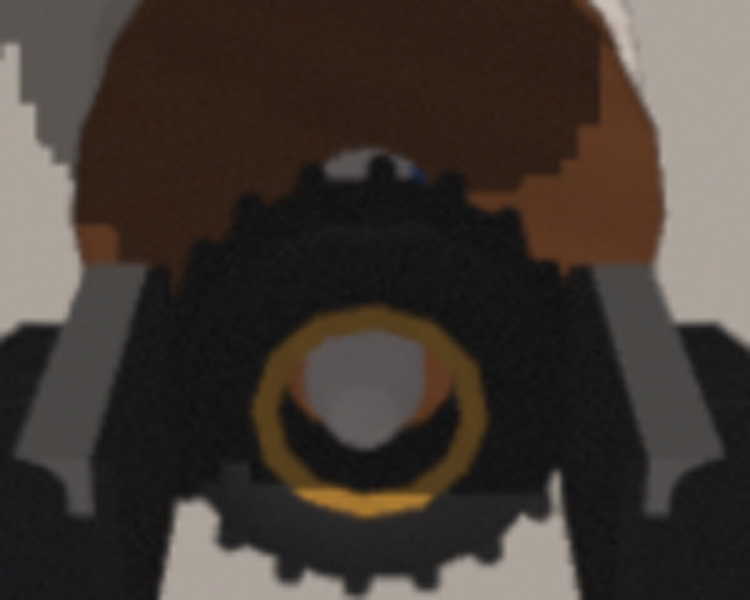

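servo_tool(deltas=[[1,[1,-0.03,0.03],0],[1,[1,0,0],0],[1,[0.9,0,0],0],[1,[0.4,0,0],0],[1,[0,0,0],0]])

```text
clock: 45.45
position: [0.4755, -0.049, 0.0537]
orientation: [[-0.002, -0.0, 1.0], [-0.0, 1.0, 0.0], [-1.0, -0.0, -0.002]]
force: [-1.0, 0.0, -0.7]
opening: 0.0323
```

servo_tool(deltas=[[1,[0,0,0],0],[0.2,[0,0,0],0],[-0.1,[0,0,0],0],[-0.1,[0,0,0],0],[-0.1,[-2,0,0],0]])

```text
clock: 45.95
position: [0.4744, -0.0487, 0.0733]
orientation: [[-0.004, -0.0, 1.0], [-0.0, 1.0, 0.0], [-1.0, -0.0, -0.004]]
force: [0.1, 0.3, -0.0]
opening: 0.0469
```

```bash
python3 - <<'E'
from h import *
im,d,o=snap('wrist','w44'); print(o['position'],o['orientation'][:,0],o['force'],o['opening'])
crop(im,'w44c',220,430,230,400,3.7)
im,d,o=snap('side','s3'); crop(im,'s3c',230,360,240,340,5)
E
```

```text
[ 0.47435723 -0.04872359  0.07333131] [-4.47232332e-03 -3.87498662e-04 -9.99989924e-01] [ 0.14978166  0.33854157 -0.02909882] 0.04690874836956976
```

View pics/w44c.png

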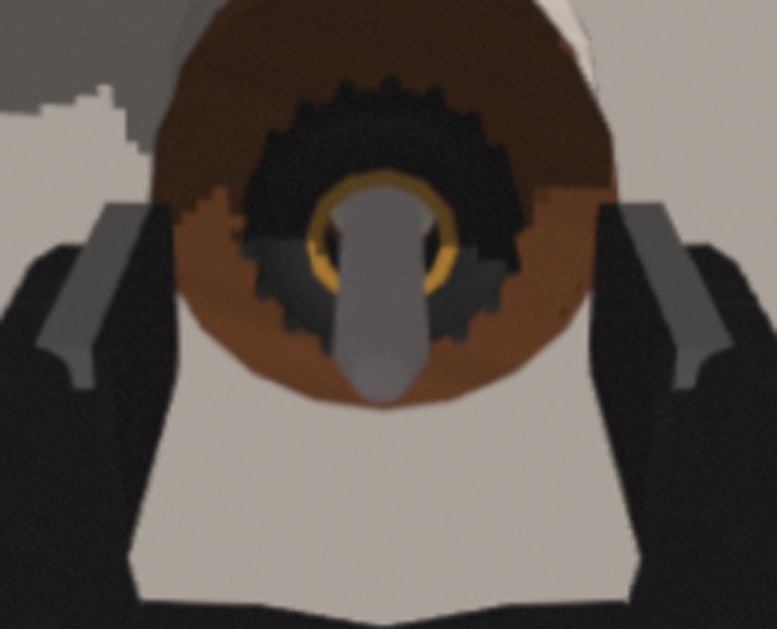

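View pics/s3c.png

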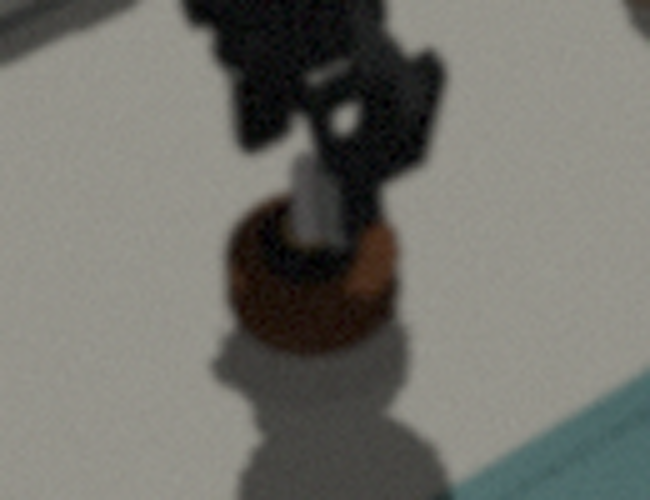

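servo_tool(deltas=[[-0.1,[-5,0,0],0],[-0.1,[-5,0,0],0],[-0.1,[-2,4,0],0],[-0.1,[-2,5,0],0],[-0.1,[0,5,0],0]])

```text
clock: 46.55
position: [0.4781, 0.0888, 0.216]
orientation: [[0.006, 0.002, 1.0], [0.004, 1.0, -0.002], [-1.0, 0.004, 0.006]]
force: [1.1, 0.8, -0.1]
opening: 0.0467
```

servo_tool(deltas=[[-0.1,[0,5,0],0],[-0.1,[0,5,0],0],[-0.1,[0,5,0],0],[-0.1,[0,1,0],0],[-0.1,[0,0,0],0]])

```text
clock: 47.05
position: [0.4754, 0.2501, 0.2124]
orientation: [[-0.001, -0.005, 1.0], [-0.0, 1.0, 0.005], [-1.0, -0.0, -0.001]]
force: [-0.6, -0.1, 0.7]
opening: 0.0467
```

servo_tool(deltas=[[-0.1,[0,0,0],0],[-0.1,[0,0,0],0],[-0.1,[0,0,0],0],[-0.1,[0,0,0],0],[-0.1,[0,0,0],0]])

```text
clock: 47.55
position: [0.4763, 0.2469, 0.2133]
orientation: [[0.0, 0.001, 1.0], [0.0, 1.0, -0.001], [-1.0, 0.0, 0.0]]
force: [-0.4, 0.3, 0.9]
opening: 0.0468
```

```bash
python3 - <<'E'
from h import *
im,d,o=snap('wrist','w45'); print(o['position'],o['orientation'][:,0],o['force'],o['opening'])
im,d,o=snap('side','s4'); crop(im,'s4c',230,360,240,340,6)
E
```

```text
[0.4763016  0.24688721 0.21332461] [ 1.34822684e-04  4.23794507e-04 -9.99999901e-01] [-0.40873097  0.2676186   0.85876237] 0.04684079654190622
```

View pics/w45.png

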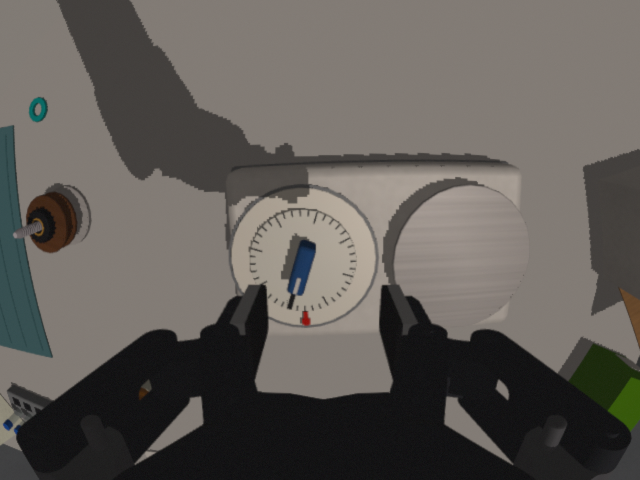

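View pics/s4c.png

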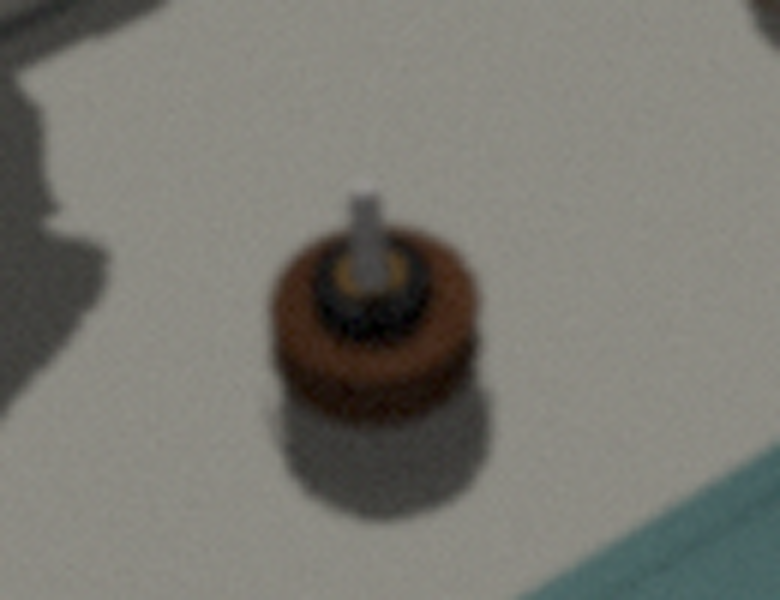

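```bash
python3 - <<'E'
from h import *
def circ(P):
    A=np.c_[2*P[:,:2],np.ones(len(P))]; b=(P[:,:2]**2).sum(1); s=np.linalg.lstsq(A,b,rcond=None)[0]; return s[:2],np.sqrt(s[2]+s[0]**2+s[1]**2)
tp=np.array([(37,250),(160,117),(292,245),(165,380),(70,160),(255,155),(70,335)])/4+[90,220]
for z in (.06,.07,.08): print(z,circ(np.array([plane('top',p,z) for p in tp])))
im,o=load('w45')
wp=[(393,252),(461,184.5),(528,245),(513,295),(415,305),(412,205),(510,200)]
for z in (.06,.07,.08): print(z,circ(np.array([wpt(p,z,o) for p in wp])))
dt=np.array([(325,225),(448,103),(577,225),(450,358),(360,140),(540,315)])/4+[90,220]
print('dial top',circ(np.array([plane('top',p,.056) for p in dt])))
wd=[(230,256),(303,186),(377,255),(305,327),(250,205),(250,308),(355,308)]
for z in (.052,.056,.06): print('dial wrist',z,circ(np.array([wpt(p,z,o) for p in wd])))
for n,p in [('wrist',(308,242.5)),('wrist',(296,291))]: print('bar',wpt(p,.082,o))
print('mark',wpt((291,306),.058,o),'ptr',wpt((305.5,313),.058,o),'ptr out',wpt((306,324),.058,o))
crop(im,'w45c',220,390,170,340,3.5)
# side pan edges
E
```

```text
0.06 (array([0.50750942, 0.37175411]), np.float64(0.0652082473576379))
0.07 (array([0.50656831, 0.36726422]), np.float64(0.06447003105919527))
0.08 (array([0.5056272 , 0.36277433]), np.float64(0.06373181476074788))
0.06 (array([0.50671477, 0.37071763]), np.float64(0.06577107884768539))
0.07 (array([0.50345003, 0.36658213]), np.float64(0.06355775823838226))
0.08 (array([0.50018529, 0.36244663]), np.float64(0.06134443762908265))
dial top (array([0.51191248, 0.22756198]), np.float64(0.06479635239018824))
dial wrist 0.052 (array([0.51272617, 0.22666883]), np.float64(0.06538386972565594))
dial wrist 0.056 (array([0.51137572, 0.22694617]), np.float64(0.06452682650245795))
dial wrist 0.06 (array([0.51002526, 0.22722351]), np.float64(0.06366978327926422))
bar [0.48728197 0.23388901 0.082     ]
bar [0.52784148 0.22352399 0.082     ]
mark [0.55278116 0.21647416 0.058     ] ptr [0.55967154 0.22925864 0.058     ] ptr out [0.57092956 0.22944525 0.058     ]
```

View pics/w45c.png

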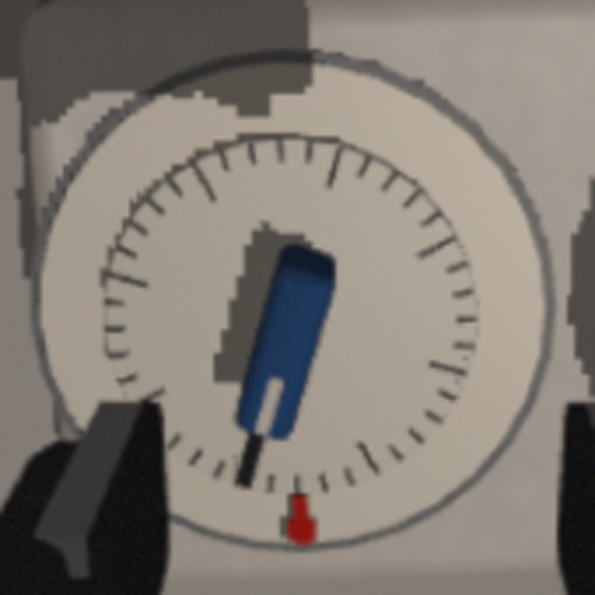

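servo_tool(deltas=[[0,[0,-5,0],0],[0,[0,-5,0],0],[0,[0,-5,0],0],[0,[0,-5,0],0],[0,[0,-5,0],0]])

```text
clock: 48.15
position: [0.476, -0.0044, 0.2134]
orientation: [[0.001, -0.001, 1.0], [0.001, 1.0, 0.001], [-1.0, 0.001, 0.001]]
force: [0.6, 0.3, -0.9]
opening: 0.0428
```

servo_tool(deltas=[[0,[3,-4.6,0],0],[0,[3,0,0],0],[0,[0,0,0],0],[0,[0,0,0],0],[0,[0,0,0],0]])

```text
clock: 48.65
position: [0.4775, -0.0433, 0.1571]
orientation: [[0.002, -0.003, 1.0], [0.001, 1.0, 0.003], [-1.0, 0.001, 0.002]]
force: [1.0, -0.3, -0.4]
opening: 0.0427
```

```bash
python3 - <<'E'
from h import *
im,d,o=snap('wrist','w46'); print(o['position'],o['orientation'][:,0],o['force'],o['opening'])
crop(im,'w46c',220,430,200,370,3.7)
E
```

```text
[ 0.4775206  -0.04326781  0.15709331] [ 2.25621728e-03  5.69926770e-04 -9.99997292e-01] [ 0.9522342  -0.25066128 -0.3897919 ] 0.04274729989632678
```

View pics/w46c.png

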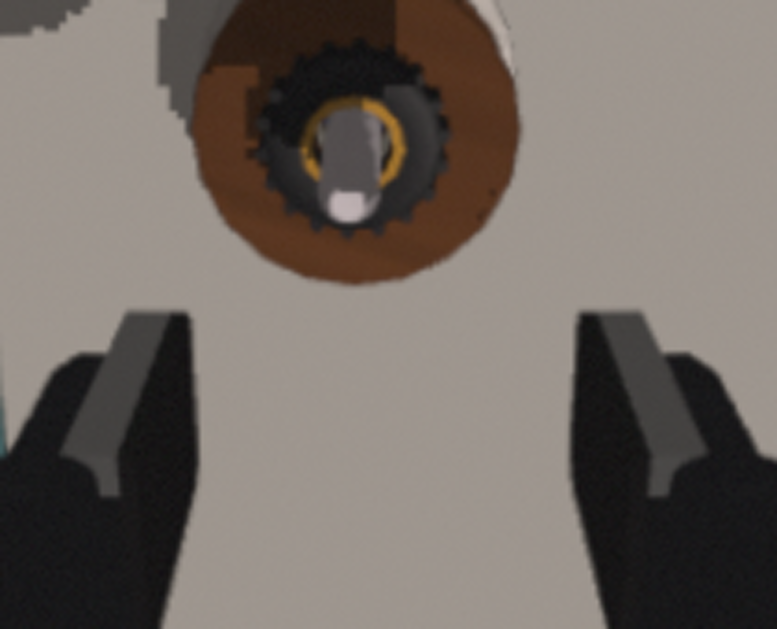

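```bash
python3 - <<'E'
from h import *
im,o=load('w46'); print(wpt((314.05,256),.094,o))
E
```

```text
[ 0.47763453 -0.04938339  0.094     ]
```

servo_tool(deltas=[[0,[2,-0.55,-0.1],0],[0,[2,0,0],0],[0,[0,0,0],0],[0,[0,0,0],0],[0,[0,0,0],0]])

```text
clock: 49.2
position: [0.4765, -0.0495, 0.1171]
orientation: [[0.003, -0.001, 1.0], [0.001, 1.0, 0.001], [-1.0, 0.001, 0.003]]
force: [-0.0, -0.2, -0.2]
opening: 0.0427
```

servo_tool(deltas=[[0,[1.5,0.05,0.05],0],[0,[1.5,0,0],0],[0,[1.5,0,0],0],[0,[0.6,0,0],0],[0,[0,0,0],0]])

```text
clock: 49.7
position: [0.4758, -0.0492, 0.065]
orientation: [[-0.0, -0.001, 1.0], [0.0, 1.0, 0.001], [-1.0, 0.0, -0.0]]
force: [-0.2, -0.5, -0.0]
opening: 0.0426
```

servo_tool(deltas=[[0,[0,0,0],0],[0,[0,0,0],0],[0,[0,0,0],0],[0,[0,0,0],0],[0,[0,0,0],0]])

```text
clock: 50.2
position: [0.4758, -0.0493, 0.065]
orientation: [[0.0, -0.0, 1.0], [0.0, 1.0, 0.0], [-1.0, 0.0, 0.0]]
force: [1.0, -0.1, -0.7]
opening: 0.0429
```

```bash
python3 - <<'E'
from h import *
im,d,o=snap('wrist','w47'); print(o['position'],o['orientation'],o['force'],o['opening'])
crop(im,'w47c',220,430,230,400,3.7)
E
```

```text
[ 0.47584821 -0.04934828  0.06502923] [[ 3.67679110e-04 -3.22259326e-04  9.99999880e-01]
 [ 2.17372273e-04  9.99999924e-01  3.22179417e-04]
 [-9.99999909e-01  2.17253789e-04  3.67749133e-04]] [ 0.95003657 -0.10068112 -0.74134042] 0.04293887654690148
```

View pics/w47c.png

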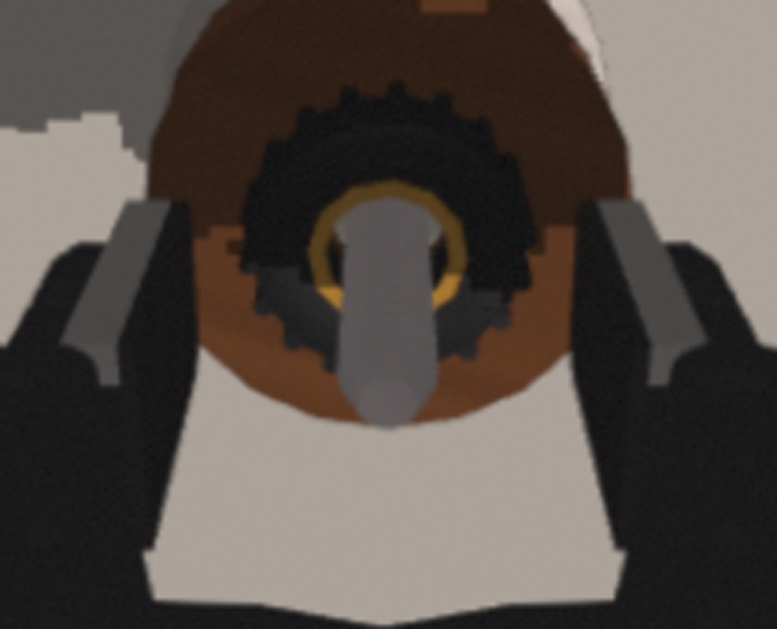

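servo_tool(deltas=[[0.6,[0,0,0],0],[1,[0,0,0],0],[1,[0,0,0],0],[1,[0,0,0],0],[1,[0,0,0],0]], newtons=60)

```text
clock: 50.75
position: [0.4757, -0.049, 0.0649]
orientation: [[-0.0, -0.0, 1.0], [0.001, 1.0, 0.0], [-1.0, 0.001, -0.0]]
force: [-0.4, 1.3, 2.9]
opening: 0.0081
```

servo_tool(deltas=[[1,[0,0,0],0],[1,[-0.5,0,0],0],[1,[-1,0,0],0],[1,[-1,0,0],0],[1,[0,0,0],0]])

```text
clock: 51.25
position: [0.477, -0.0497, 0.0914]
orientation: [[0.003, -0.0, 1.0], [0.0, 1.0, 0.0], [-1.0, 0.0, 0.003]]
force: [0.8, -0.1, -4.3]
opening: 0.008
```

```bash
python3 - <<'E'
from h import *
im,d,o=snap('side','s5'); print(o['position'],o['orientation'],o['force'],o['opening'])
crop(im,'s5c',230,360,220,330,6)
E
```

```text
[ 0.47704868 -0.04970828  0.0913759 ] [[ 3.46241063e-03 -9.03604482e-05  9.99994002e-01]
 [ 2.13726080e-04  9.99999973e-01  8.96209759e-05]
 [-9.99993983e-01  2.13414494e-04  3.46242985e-03]] [ 0.82981068 -0.11646749 -4.25699882] 0.007993044632469064
```

View pics/s5c.png

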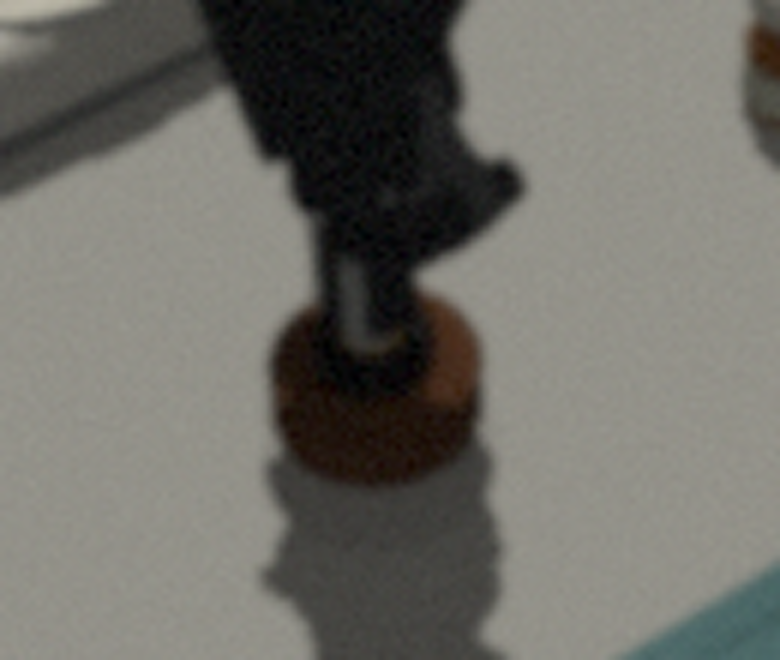

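servo_tool(deltas=[[1,[-2,0,0],0],[1,[-3,0,0],0],[1,[-3,0,0],0],[1,[-2,1,0],0],[1,[-1,2,0],0]])

```text
clock: 51.8
position: [0.4765, -0.021, 0.2017]
orientation: [[0.003, 0.003, 1.0], [0.0, 1.0, -0.003], [-1.0, 0.0, 0.003]]
force: [0.7, 0.8, -4.6]
opening: 0.0082
```

servo_tool(deltas=[[1,[0,3,0.3],0],[1,[0,3,0.3],0],[1,[0,3,0.3],0],[1,[0,3,0.3],0],[1,[0,3,0.3],0]])

```text
clock: 52.3
position: [0.4902, 0.1316, 0.1995]
orientation: [[-0.001, -0.0, 1.0], [-0.0, 1.0, 0.0], [-1.0, -0.0, -0.001]]
force: [0.7, 0.7, -4.7]
opening: 0.0077
```

servo_tool(deltas=[[1,[0,3,0.3],0],[1,[0,3,0.3],0],[1,[0,3,0.3],0],[1,[0,3,0.3],0],[1,[0,3,0.1],0]])

```text
clock: 52.8
position: [0.5034, 0.2815, 0.1993]
orientation: [[-0.001, -0.0, 1.0], [-0.001, 1.0, 0.0], [-1.0, -0.001, -0.001]]
force: [0.7, 0.7, -4.7]
opening: 0.0078
```

servo_tool(deltas=[[1,[0,3,0],0],[1,[0,3,0],0],[1,[0,2,0],0],[1,[0,0.7,0],0],[1,[0,0,0],0]])

```text
clock: 53.3
position: [0.5033, 0.3678, 0.1993]
orientation: [[-0.001, -0.001, 1.0], [-0.001, 1.0, 0.001], [-1.0, -0.001, -0.001]]
force: [0.1, 0.5, -4.7]
opening: 0.0075
```

servo_tool(deltas=[[1,[0,0,0],0],[1,[0,0,0],0],[1,[0,0,0],0],[1,[0,0,0],0],[1,[0,0,0],0]])

```text
clock: 53.8
position: [0.5037, 0.3672, 0.2]
orientation: [[0.0, 0.0, 1.0], [0.0, 1.0, -0.0], [-1.0, 0.0, 0.0]]
force: [0.1, 0.6, -3.4]
opening: 0.0075
```

```bash
python3 - <<'E'
from h import *
im,d,o=snap('wrist','w48'); print(o['position'],o['orientation'],o['force'],o['opening'])
im,d,o=snap('side','s6'); crop(im,'s6c',130,290,80,250,4)
E
```

```text
[0.50374998 0.36722761 0.20003528] [[ 1.33154591e-04  2.62376201e-04  9.99999957e-01]
 [ 2.52344613e-04  9.99999934e-01 -2.62409796e-04]
 [-9.99999959e-01  2.52379543e-04  1.33088373e-04]] [ 0.05099418  0.55198411 -3.44509568] 0.007543876075019122
```

View pics/w48.png

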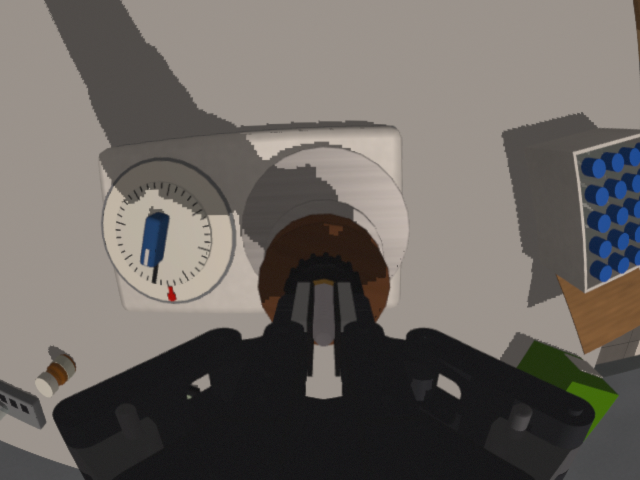

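View pics/s6c.png

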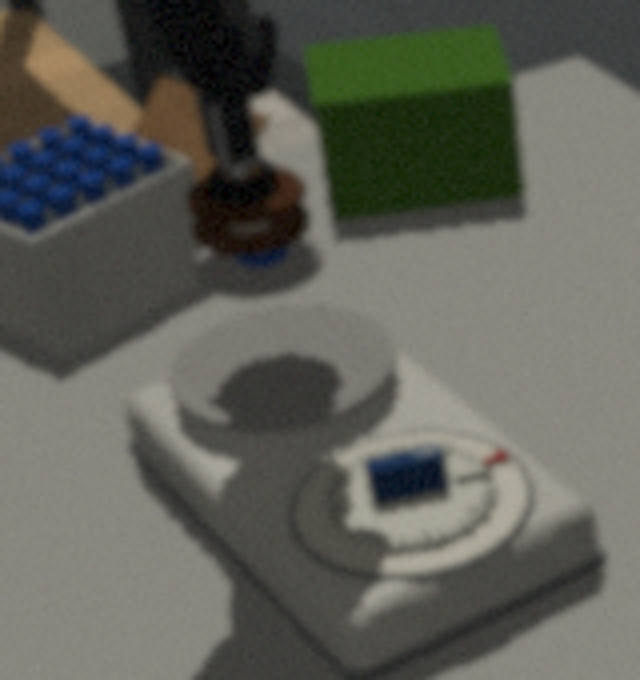

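servo_tool(deltas=[[1,[1.5,0,0.1],0],[1,[1.5,0,0],0],[1,[1.2,0,0],0],[1,[1,0,0],0],[1,[0.5,0,0],0]])

```text
clock: 54.4
position: [0.5038, 0.3671, 0.1409]
orientation: [[-0.002, -0.0, 1.0], [-0.002, 1.0, 0.0], [-1.0, -0.002, -0.002]]
force: [0.2, -0.5, -4.4]
opening: 0.0078
```

servo_tool(deltas=[[1,[0.2,0,0],0],[1,[0.2,0,0],0],[1,[0,0,0],0],[1,[0,0,0],0],[1,[0,0,0],0]])

```text
clock: 54.9
position: [0.5049, 0.3678, 0.1394]
orientation: [[0.001, -0.0, 1.0], [0.001, 1.0, 0.0], [-1.0, 0.001, 0.001]]
force: [0.4, 0.3, -3.3]
opening: 0.0078
```

servo_tool(deltas=[[1,[0.1,0,0],0],[1,[0.1,0,0],0],[1,[0.1,0,0],0],[1,[0.1,0,0],0],[1,[0,0,0],0]])

```text
clock: 55.4
position: [0.5046, 0.3676, 0.1348]
orientation: [[-0.0, -0.0, 1.0], [0.0, 1.0, 0.0], [-1.0, 0.0, -0.0]]
force: [-1.2, -0.6, -3.5]
opening: 0.0077
```

servo_tool(deltas=[[1,[0.1,0,0],0],[1,[0.1,0,0],0],[1,[0,0,0],0],[1,[0,0,0],0],[1,[0,0,0],0]])

```text
clock: 55.9
position: [0.5046, 0.3677, 0.133]
orientation: [[0.0, -0.0, 1.0], [0.0, 1.0, 0.0], [-1.0, 0.0, 0.0]]
force: [-0.4, 0.5, -1.5]
opening: 0.0075
```

servo_tool(deltas=[[1,[0.1,0,0],0],[1,[0.05,0,0],0],[1,[0,0,0],0],[1,[0,0,0],0],[1,[0,0,0],0]])

```text
clock: 56.4
position: [0.5046, 0.3677, 0.1315]
orientation: [[0.0, -0.0, 1.0], [0.0, 1.0, 0.0], [-1.0, 0.0, 0.0]]
force: [-1.1, -1.1, -0.5]
opening: 0.0082
```

```bash
python3 - <<'E'
from h import *
im,d,o=snap('top','t2'); print(o['position'],o['force'])
crop(im,'t2c',90,260,220,340,4)
im,d,o=snap('wrist','w49'); print(o['force'])
E
```

```text
[0.50464081 0.36769602 0.13149978] [-1.10492856 -1.05613404 -0.50681706]
[-0.81579963 -0.79651336 -0.2111613 ]
```

View pics/w49.png

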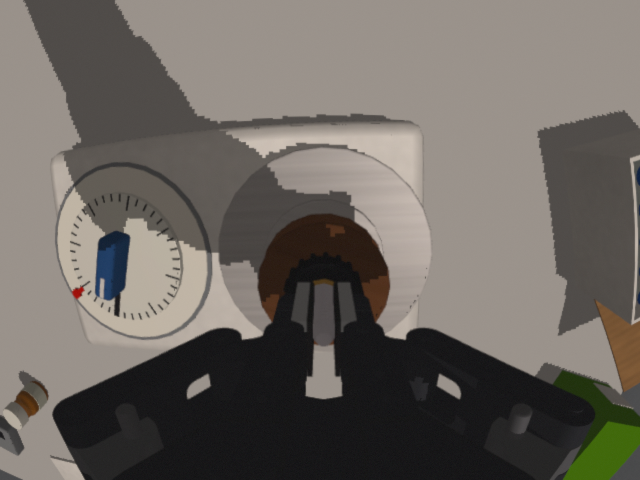

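servo_tool(deltas=[[1,[0.03,0,0],0],[0.8,[0,0,0],0],[0.5,[0,0,0],0],[0,[0,0,0],0],[0,[0,0,0],0]])

```text
clock: 57.0
position: [0.5051, 0.3677, 0.1313]
orientation: [[0.001, -0.0, 1.0], [0.0, 1.0, 0.0], [-1.0, 0.0, 0.001]]
force: [0.9, 0.3, -0.1]
opening: 0.0427
```

servo_tool(deltas=[[0,[-1,0,0],0],[0,[-2,0,0],0],[0,[-4,0,0],0],[0,[-4,0,0],0],[0,[-2,0,0],0]])

```text
clock: 57.5
position: [0.5065, 0.3681, 0.266]
orientation: [[0.005, 0.0, 1.0], [0.004, 1.0, -0.0], [-1.0, 0.004, 0.005]]
force: [0.4, 1.3, 0.2]
opening: 0.0425
```

```bash
python3 - <<'E'
from h import *
im,d,o=snap('wrist','w50'); print(o['position'],o['force'])
im,d,o=snap('side','s7'); crop(im,'s7c',130,290,80,250,4)
E
```

```text
[0.50649765 0.36813269 0.26600302] [0.44457979 1.26446609 0.20996936]
```

View pics/w50.png

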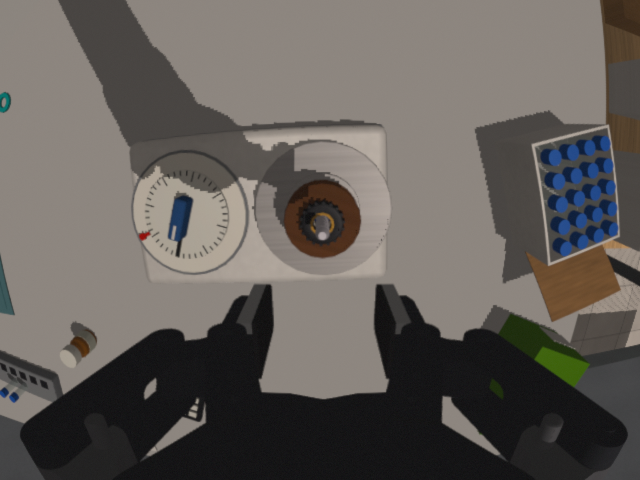

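View pics/s7c.png

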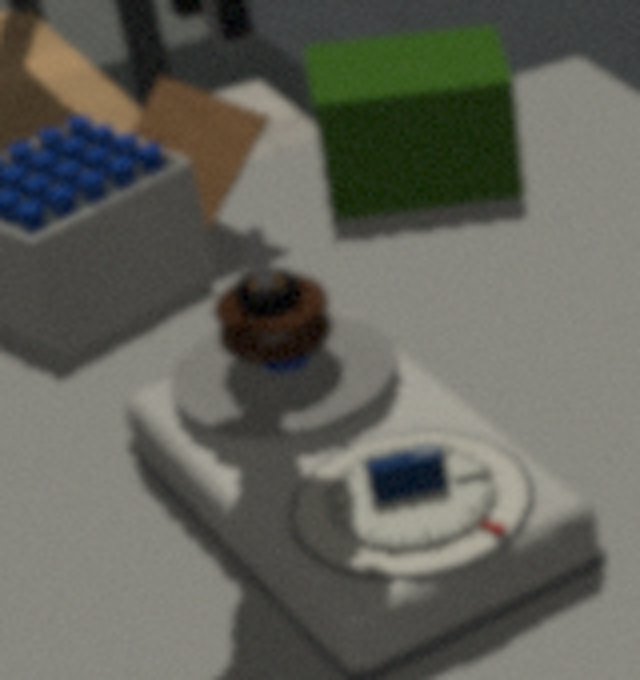

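servo_tool(deltas=[[0,[0,-4,0.1],0],[0,[0,-4,0.1],0],[0,[1,-4,0.1],0],[0,[3,-2.1,0.1],0],[0,[3,0,0],0]])

```text
clock: 58.1
position: [0.5093, 0.2218, 0.1908]
orientation: [[0.001, 0.006, 1.0], [-0.0, 1.0, -0.006], [-1.0, -0.0, 0.001]]
force: [0.4, 0.6, 0.0]
opening: 0.0428
```

servo_tool(deltas=[[0,[0,0,0],0.125],[0,[0,0,0],0.125],[0,[0,0,0],0],[0,[0,0,0],0],[0,[0,0,0],0]])

```text
clock: 58.6
position: [0.5086, 0.2267, 0.1911]
orientation: [[0.0, 0.245, 0.969], [0.0, 0.969, -0.245], [-1.0, 0.0, -0.0]]
force: [0.2, 0.1, 1.3]
opening: 0.0428
```

```bash
python3 - <<'E'
from h import *
im,d,o=snap('wrist','w51'); print(o['position'],o['orientation'],o['force'])
im,d,o=snap('top','t3'); crop(im,'t3c',90,260,220,340,4)
E
```

```text
[0.50859788 0.22667803 0.1910554 ] [[ 1.25231883e-05  2.45332305e-01  9.69439044e-01]
 [ 1.75071343e-04  9.69439029e-01 -2.45332304e-01]
 [-9.99999985e-01  1.72793338e-04 -3.08101888e-05]] [0.16402038 0.05692795 1.28073902]
```

View pics/w51.png

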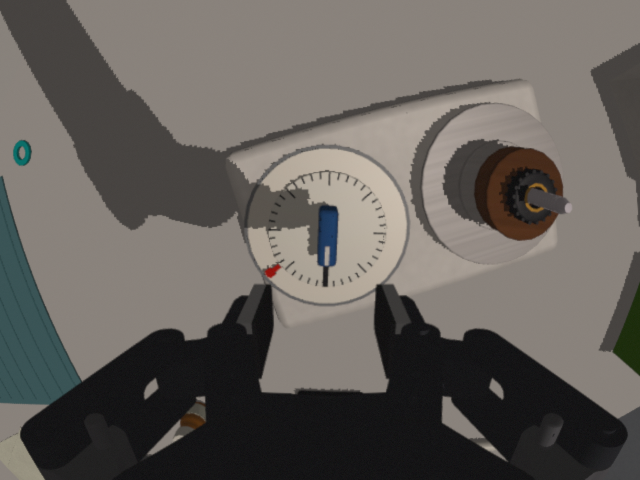

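```bash
cat >> h.py <<'E'
def ang(px,o,ax=(.5115,.227),z=.058):
    X=wpt(px,z,o); return X, -np.arctan2(X[1]-ax[1],X[0]-ax[0]), np.hypot(X[1]-ax[1],X[0]-ax[0])
E
python3 - <<'E'
from h import *
im,o=load('w51'); crop(im,'w51c',230,430,130,310,3.5)
print('bar',wpt((328.5,208),.082,o),wpt((327,265),.082,o))
wd=[(247,225),(328,146),(409,227),(328,304),(270,170),(386,170)]
P=np.array([wpt(p,.056,o) for p in wd]);A=np.c_[2*P[:,:2],np.ones(len(P))];s=np.linalg.lstsq(A,(P[:,:2]**2).sum(1),rcond=None)[0];print('axis',s[:2])
print(ang((325.5,285),o),ang((277.5,267.5),o))
E
```

```text
bar [0.48946348 0.23415285 0.082     ] [0.52952737 0.22293247 0.082     ]
axis [0.51006195 0.22878852]
(array([0.55386272, 0.21558597, 0.058     ]), np.float64(0.2631857625038598), np.float64(0.043873458981898095)) (array([0.53011197, 0.18227169, 0.058     ]), np.float64(1.1764783455932228), np.float64(0.04844612710950138))
```

View pics/w51c.png

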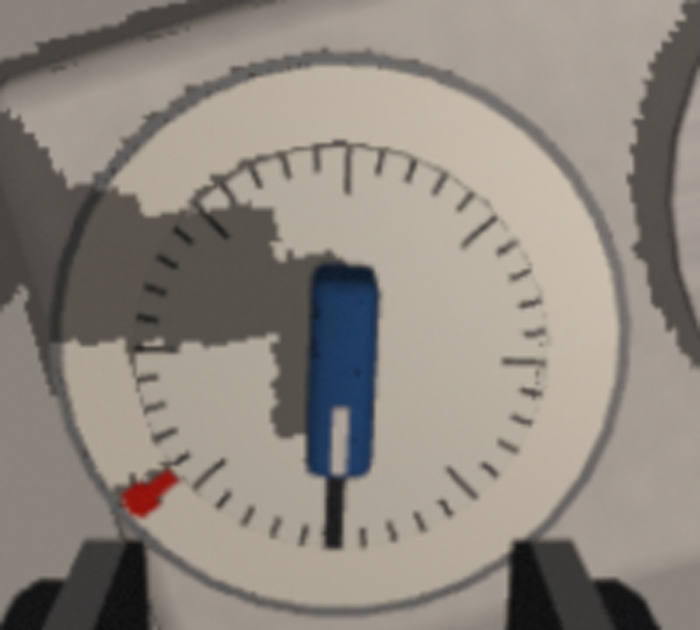

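servo_tool(deltas=[[0,[3,0.2,0.07],0],[0,[3,0,0],0],[0,[3,0,0],0],[0,[0,0,0],0],[0,[0,0,0],0]])

```text
clock: 59.2
position: [0.5101, 0.2283, 0.1015]
orientation: [[0.0, 0.247, 0.969], [-0.0, 0.969, -0.247], [-1.0, -0.0, 0.0]]
force: [0.4, -0.1, 1.4]
opening: 0.0425
```

```bash
python3 - <<'E'
from h import *
im,d,o=snap('wrist','w52'); print(o['position'],o['orientation'],o['force']); crop(im,'w52c',230,430,180,350,3.5)
E
```

```text
[0.51009451 0.22825926 0.10146312] [[ 4.77973104e-05  2.46993156e-01  9.69017223e-01]
 [-2.39054760e-04  9.69017199e-01 -2.46993139e-01]
 [-9.99999970e-01 -2.19842571e-04  1.05361305e-04]] [ 0.40877758 -0.13429461  1.40259555]
```

View pics/w52c.png

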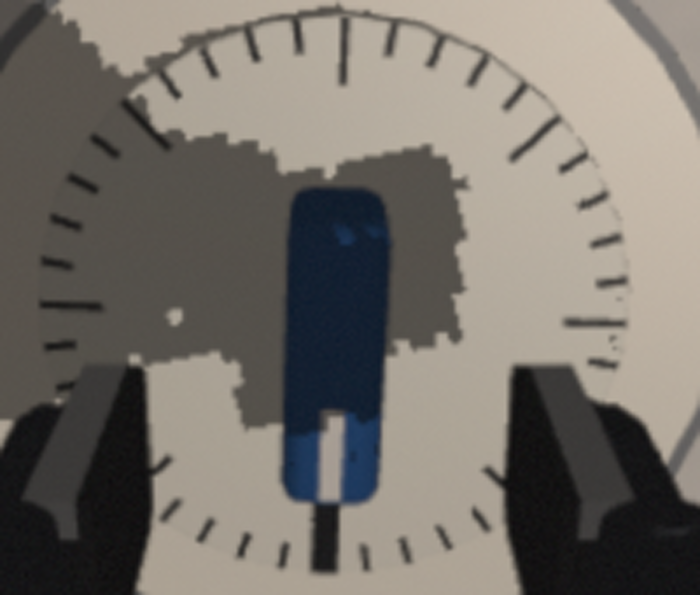

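servo_tool(deltas=[[0,[1.5,0.05,0],0],[0,[1.5,0,0],0],[0,[0.6,0,0],0],[0,[0,0,0],0],[0,[0,0,0],0]])

```text
clock: 59.75
position: [0.51, 0.2287, 0.0649]
orientation: [[-0.0, 0.247, 0.969], [-0.0, 0.969, -0.247], [-1.0, -0.0, -0.0]]
force: [-0.0, 0.1, -0.4]
opening: 0.0428
```

servo_tool(deltas=[[0.3,[0,0,0],0],[1,[0,0,0],0],[1,[0,0,0],0],[1,[0,0,0],0],[1,[0,0,0],0]], newtons=30)

```text
clock: 60.25
position: [0.5103, 0.2291, 0.0656]
orientation: [[0.001, 0.247, 0.969], [0.001, 0.969, -0.247], [-1.0, 0.001, 0.001]]
force: [0.3, 0.8, 5.0]
opening: 0.0131
```

servo_tool(deltas=[[1,[0,0,0],0.09],[1,[0,0,0],0.09],[1,[0,0,0],0.09],[1,[0,0,0],0.09],[1,[0,0,0],0.09]])

```text
clock: 60.75
position: [0.5106, 0.2295, 0.0656]
orientation: [[0.001, 0.647, 0.763], [0.001, 0.763, -0.647], [-1.0, 0.002, 0.0]]
force: [0.6, 1.3, 2.6]
opening: 0.0131
```

servo_tool(deltas=[[1,[0,0,0],0.09],[1,[0,0,0],0.09],[1,[0,0,0],0.09],[1,[0,0,0],0.09],[1,[0,0,0],0.06]])

```text
clock: 61.25
position: [0.511, 0.2298, 0.0656]
orientation: [[0.002, 0.901, 0.434], [0.001, 0.434, -0.901], [-1.0, 0.003, -0.0]]
force: [1.5, 0.6, 2.5]
opening: 0.0133
```

servo_tool(deltas=[[1,[0,0,0],0],[1,[0,0,0],0],[1,[0,0,0],0],[1,[0,0,0],0],[1,[0,0,0],0]])

```text
clock: 61.75
position: [0.5109, 0.2297, 0.0656]
orientation: [[0.002, 0.9, 0.436], [0.002, 0.436, -0.9], [-1.0, 0.003, -0.001]]
force: [2.7, 3.5, 4.5]
opening: 0.0132
```

```bash
python3 - <<'E'
from h import *
im,d,o=snap('wrist','w53'); print(o['position'],o['orientation'],o['force'],o['opening'])
im,d,o=snap('side','s8'); crop(im,'s8c',130,290,80,250,4)
E
```

```text
[0.51093037 0.22972822 0.0656176 ] [[ 2.03336403e-03  8.99764216e-01  4.36371654e-01]
 [ 1.64434302e-03  4.36368957e-01 -8.99766319e-01]
 [-9.99996581e-01  2.54709716e-03 -5.92224070e-04]] [2.6978817  3.50724129 4.46149267] 0.01316511273028322
```

View pics/w53.png

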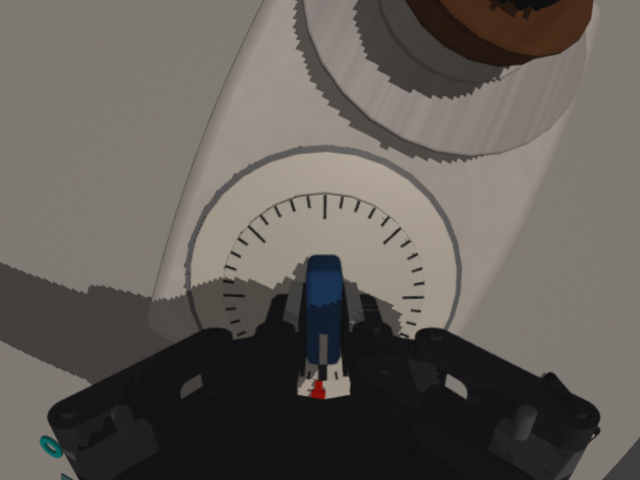

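```bash
python3 - <<'E'
from h import *
im,o=load('w53'); crop(im,'w53c',290,360,330,400,8)
print(ang((322.5,375),o,(.5109,.2297)),ang((318.5,384),o,(.5109,.2297)))
E
```

```text
(array([0.52828568, 0.19038354, 0.058     ]), np.float64(1.15444896475167), np.float64(0.04298890720635662)) (array([0.52894984, 0.18434578, 0.058     ]), np.float64(1.1920368974162099), np.float64(0.048813955801110566))
```

View pics/w53c.png

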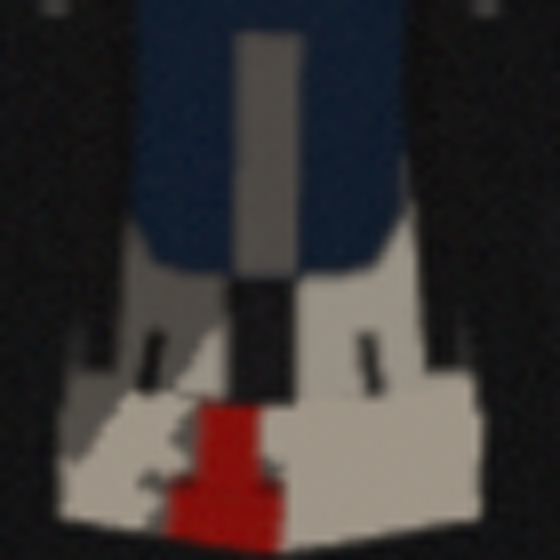

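servo_tool(deltas=[[1,[0,0,0],0.02],[1,[0,0,0],0.025],[1,[0,0,0],0],[1,[0,0,0],0],[1,[0,0,0],0]])

```text
clock: 62.35
position: [0.5109, 0.2298, 0.0656]
orientation: [[0.002, 0.919, 0.395], [0.002, 0.395, -0.919], [-1.0, 0.002, -0.001]]
force: [2.4, 3.4, 5.3]
opening: 0.013
```

```bash
python3 - <<'E'
from h import *
im,d,o=snap('wrist','w54'); print(o['position'],o['orientation'][:,2],o['force'],o['opening'],o['qpos'][6]); crop(im,'w54c',290,360,330,400,8)
E
```

```text
[0.51091495 0.22975787 0.06557977] [ 3.94645991e-01 -9.18833054e-01 -6.00158555e-04] [2.38889519 3.40662247 5.30822616] 0.013006236334250037 0.41283133997420607
```

View pics/w54c.png

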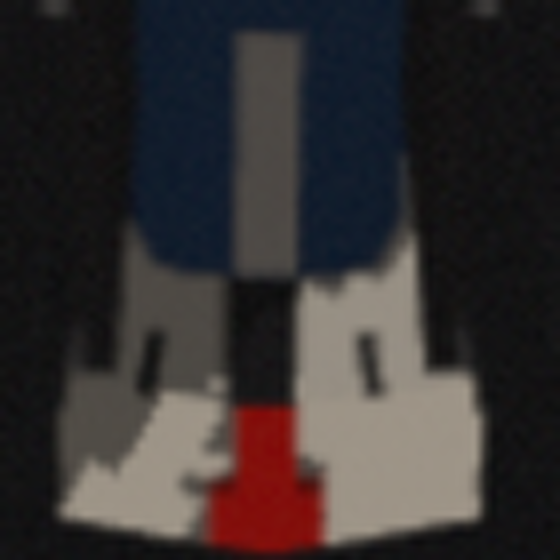

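The mark and pointer now line up, both at crop x≈265. I'm releasing, retreating and checking.

servo_tool(deltas=[[0.7,[0,0,0],0],[0.3,[0,0,0],0],[0,[0,0,0],0],[0,[0,0,0],0],[0,[0,0,0],0]])

```text
clock: 62.9
position: [0.509, 0.228, 0.0644]
orientation: [[-0.002, 0.919, 0.394], [-0.001, 0.394, -0.919], [-1.0, -0.002, 0.0]]
force: [1.2, -0.1, -0.5]
opening: 0.0427
```

servo_tool(deltas=[[0,[-1,0,0],0],[0,[-3,0,0],0],[0,[-4,0,0],0],[0,[-4,0,0],0],[0,[-2,0,0],0]])

```text
clock: 63.4
position: [0.5117, 0.2286, 0.209]
orientation: [[0.004, 0.919, 0.394], [0.002, 0.394, -0.919], [-1.0, 0.005, -0.001]]
force: [0.3, 0.6, -0.1]
opening: 0.0429
```

```bash
python3 - <<'E'
from h import *
im,d,o=snap('wrist','w55'); print(o['position'],o['force'],o['opening'],o['clock'])
im,d,o=snap('side','s9'); crop(im,'s9c',130,290,80,250,4)
im,d,o=snap('top','t4')
E
```

```text
[0.51165434 0.22860891 0.20904417] [ 0.31692164  0.62307789 -0.11813572] 0.04288339107343005 63.4
```

View pics/w55.png

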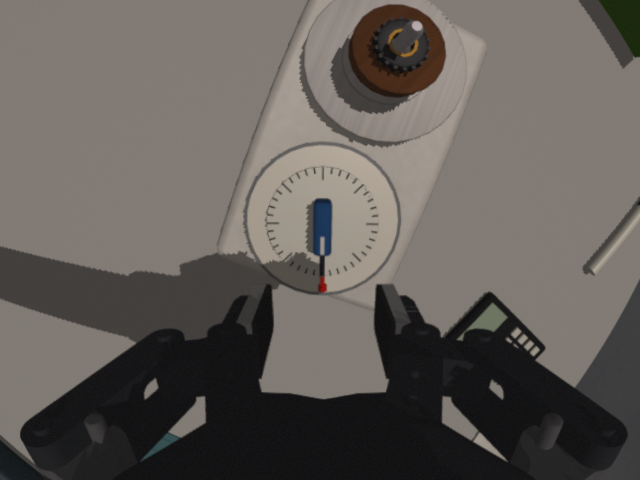

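View pics/s9c.png

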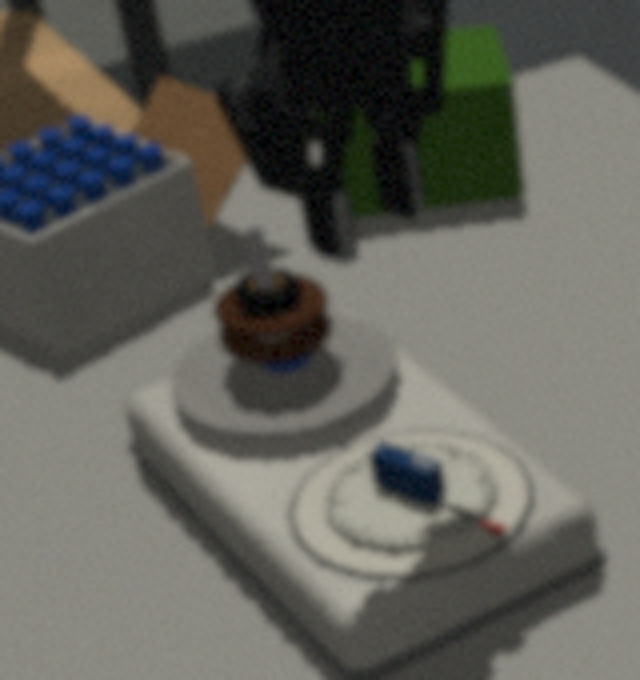

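View pics/t4.png

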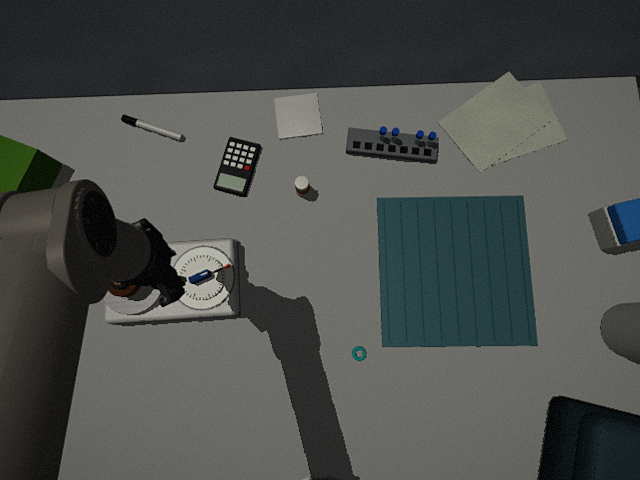

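servo_tool(deltas=[[0,[-3,0,0],0],[0,[-3,0,0],0],[0,[0,0,0],0],[0,[0,0,0],0],[0,[0,0,0],0]])

```text
clock: 64.05
position: [0.5088, 0.2287, 0.2633]
orientation: [[-0.003, 0.919, 0.395], [-0.001, 0.395, -0.919], [-1.0, -0.003, 0.0]]
force: [-0.0, -0.3, -0.6]
opening: 0.0424
```

```bash
python3 - <<'E'
from h import *
im,d,o=snap('wrist','w56'); print(o['position'],o['force'],o['clock']); crop(im,'w56c',250,470,40,310,2.2)
E
```

```text
[0.50875352 0.22866468 0.26333073] [-0.02349952 -0.2887867  -0.62132194] 64.05
```

View pics/w56c.png

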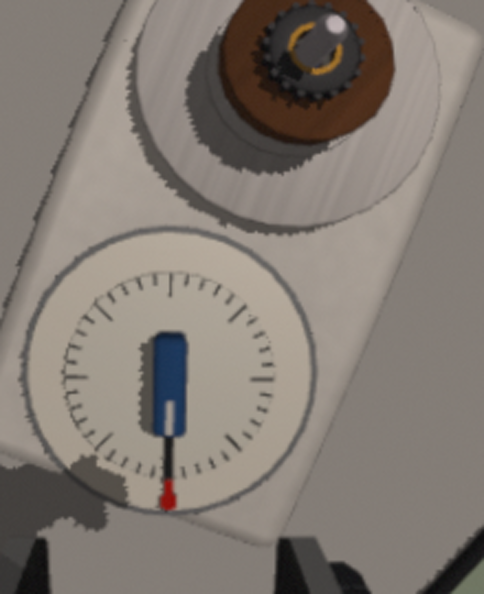

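The zero mark sits on the pointer and the sampler stands upright on the platform, so I'm handing in.

```bash
python3 - <<'E'
from workcell import job_done
print(job_done())
E
```

```text
the job is handed in; nothing more can be done
None
```

The sampler is rebuilt, standing on the scale's platform, and the dial is zeroed. I handed the job in at about 64 s of the 210 s allowed. No verdict was reported.

- **Stack:** I slid on the three blue spacers, a plate, the white spacer, the other plate and the nut. I left the turquoise look-alike alone.
- **Placing:** I lifted the sampler by the bare rod, where it weighed about 4.3 N. I lowered it in 1 mm steps until the platform carried nearly all of that weight, then released it.
- **Dial:** I turned the dial about 0.9 rad clockwise until the black mark met the red pointer.

**Last checks:**
- The wrist and side pictures show the nut and plates level, the rod upright and the sampler standing on the platform.
- The zero mark points straight at the red pointer.
- In the top picture the mat is empty and the bottle, rack and calculator look unmoved.
- The gripper is clear of everything.

**What went wrong or disagreed:**
- The left finger touched and tilted the third blue spacer on the first approach. It lay flat again after I backed off, and I picked it up normally.
- The wrist camera was off by about 3 pixels (1–2 mm) against the fingers and the fixed cameras, so I corrected for that.
- I could not read how far the platform sank. I judged it from the force reading and the pointer, and saw no sign of bottoming.

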